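# Put rinsed sample bottles upside down on the drying pegs

### The arm

A 7-joint arm with a two-finger parallel gripper is mounted at the origin on a cart in front of the work surface, level with it; the furniture and walls round the work are solid. World frame = base frame: x ahead of the robot, y to its left, z up, the work surface at z = 0. Lengths are in m, angles in rad, forces in N, time in s.
With the tool pointing down it reaches from about 0.4 to 0.85 m from the base axis. Payload 10.4 kg.
Tool frame: the origin (TCP) lies at the very end of the fingers, on their centre line; the grasp point (between the pads) lies 19 mm behind it; z points along the fingers, x is the direction in which the jaws open and shut, and the axes are right-handed (so a half turn about z gives the same grasp; the last joint's range is limited). The gripper opens to 87 mm and grips with 3 to 60 N. Pads are 19 mm wide; open, the fingers measure 117 mm over their backs; the gripper's body (75 mm by 190 mm) begins 51 mm behind the grasp point.
Start: joints at [-1.3, 0.332, -0.065, 1.46, 0.022, 1.35, -0.088], TCP at [0.181, 0.598, 0.223] pointing down, gripper open.
Joint ranges: [-2.6, 2.6], [-0.5, 2.12], [-1.47, 1.34], [0.16, 2.42], [-1.27, 4.41], [0.06, 2.06], [-2.6, 2.6]. Speed limits (rad/s): [2.22, 2.22, 2.79, 2.79, 3.14, 3.14, 3.14].

### API

Orientations are given as a unit quaternion [x, y, z, w].
In Python, from bench import r gives the robot as it stands. The module is installed in compiled form; this text tells all that it offers.
- The arm moves only by the tool carry_out, never from a script. Its argument "commands" is a list that holds one entry, the list of rows, each a list of 7 numbers: the closure in counts, from 0 (fully open) to 255 (shut), then the shift along the tool's x, y, z in units of 25 mm (1.0 is 25 mm), then the turn, a rotation vector about the tool's x, y, z in units of 5 degrees (1.0 is 5 degrees). A call has 1 to 12 rows; each row is the pose to reach, as a shift and turn from the pose measured when the call began, along the tool's axes at that moment; what a row does not reach only later rows make up. A row lasts 1/8 s, in which the tool goes at most 62.5 mm and 10.7 degrees, less where a joint would pass 70% of its speed; a pose out of reach is approached as far as the arm can. A call with a gripper value outside its range is refused whole. The fingers move at their own pace and stop on an object; "grip_force" is the grip in N (left out, the last holds). Time passes only in rows, so rows that repeat a pose let the fingers close. It gives the time, the measured TCP pose, the force and the opening at its end, in the units of the state.
- r.read_state(): the state, without advancing time (a new reading comes with each control period).
- r.camera(name): name is "scene" or "side" or "wrist"; returns the picture (480x640x3 uint8, blue, green, red); there is no depth.
- r.camera_info(name): a dict with "fx", "fy", "cx", "cy" (pixels), "k1" (the pictures are not rectified: a ray, as slopes to the right and down, at radius r is drawn at 1 + k1 r^2 times it, then the intrinsics apply), "origin" and "rotation" of the camera in the world. Camera axes: x right, y down, z forward; pixel columns grow to the right and rows downward; lengths in m; the calibration is good to about 2 mm. A picture is of the moment at which its call begins: read the wrist's pose just before it. camera_info takes no time and is no camera call; for the wrist camera it gives the pose at the moment of the call.
- r.close_job(): hands the job in, once; it reports no verdict.
The state is a dict: "time": time; "joint_positions": joint angles; "joint_vel": joint speeds; "joint_torque": joint torques, N m; "ee_pos": TCP position; "eef_rot": TCP orientation; "ft_force": force on the tool from outside, world axes, zero at the start; "torque": the same for the moment, N m; "width": finger opening in m.
Only numpy, scipy, OpenCV 4.12 (cv2) and the standard library are available. Lean on these libraries where they do the work, as an engineer would, in place of code of your own. Each camera call takes 0.05 s, during which the arm holds its last target.

### The job

Two rinsed, open square sample bottles lie on the bench; turn each one upside down and put it over a free peg of the drying rack: the large white bottle on the thick peg, the small amber one on the thin peg. Lower them gently until the rim sits flat on the peg's round seat, then let go. Leave the capped reagent bottles and the tip cup standing where they are.

Things in the scene. Friction and masses are not known exactly. Their poses are not given: they have to be found in the camera images.
- large_bottle_center (a point): Centre of the large milky-white square wide-mouth bottle, open, 130 mm long (last 22 mm: round neck), body 58 mm square, mouth bore 40 mm, neck outside 46 mm, walls 3 mm. Starts lying on a flat side (this point 29 mm up), mouth roughly away from the robot. x: along it, base (-65 mm) to mouth rim (+65 mm); y: across, level at start; z: up at start. About 0.10 kg.
- small_bottle_center (a point): Centre of the small amber-brown square wide-mouth bottle, open, 110 mm long (last 22 mm: round neck), body 52 mm square, mouth bore 30 mm, neck outside 36 mm, walls 3 mm. Starts lying on a flat side (this point 26 mm up), mouth roughly away from the robot. x: along it, base (-55 mm) to mouth rim (+55 mm); y: across, level at start; z: up at start. About 0.07 kg.
- large_bottle_mouth (a point): Centre of the rim of the large white bottle's mouth, 65 mm from its centre. Same axes as the bottle.
- small_bottle_mouth (a point): Centre of the rim of the small amber bottle's mouth, 55 mm from its centre. Same axes as the bottle.
- large_bottle: The large white bottle itself; origin on its side 29 mm below the centre as it lies. Same axes.
- small_bottle: The small amber bottle itself; origin on its side 26 mm below the centre as it lies. Same axes.
- thick_peg_seat (a point): Point on the axis of the thick upright peg, on the top face of its round seat (60 mm across, 22 mm above the bench), where the rim rests. White plastic peg 32 mm in diameter, fixed, 70 mm tall above this point, rounded tip. z is up; y runs along the rack's row of pegs.
- thin_peg_seat (a point): Point on the axis of the thin upright peg, on the top face of its round seat (60 mm across, 22 mm above the bench), where the rim rests. White plastic peg 22 mm in diameter, fixed, 70 mm tall above this point, rounded tip. z is up; y runs along the rack's row of pegs.
- thick_peg: The thick peg with its seat, fixed; origin under the seat, 8 mm below the seat's face.
- thin_peg: The thin peg with its seat, fixed; origin under the seat, 8 mm below the seat's face.
- rack: Grey drip-tray drying rack, fixed on the bench, 94 x 294 mm and 18 mm high at its rim; origin under its centre, x across it (away from the robot), y along it. Three pegs stand along its y axis, 100 mm apart, in any order.
- used_peg: The third peg of the rack, already taken by a large white bottle drying upside down (fixed; 58 mm square, its top 152 mm above the bench). Leave it. Origin under its seat.
- red_cap_bottle_center (a point): Centre of a closed round reagent bottle with a red cap, 42 mm across and 95 mm tall, standing about 10 to 20 mm beside the neck half of the large white bottle, on its +y side. Bystander.
- green_cap_bottle_center (a point): Centre of a closed round reagent bottle with a green cap, 43 mm across and 92 mm tall, standing about 10 to 20 mm beside the neck half of the small amber bottle, on its +y side. Bystander.
- tip_cup_center (a point): Centre of a small clear cup of pipette tips, 49 mm across and 61 mm tall, in front of the rack. Bystander.
There are look-alikes about, which are no part of the job. What is meant by the small_bottle is not blue, and is the larger of those in its own colour.

How it is judged:
At the end, for the whole second after the job is handed in: Both bottles at rest upside down on their own pegs (large on thick, small on thin): rim within 4 mm of the seat in height, mouth centre within 8 mm of the peg's axis, axis within 4 degrees of vertical, let go (horizontal distance between large_bottle_mouth and thick_peg_seat below 0.008 m and z of large_bottle_mouth in the frame of thick_peg_seat below 0.004 m and angle between each of large_bottle_center, small_bottle_center's own x axis and vertical above 3.07 rad and linear speed of each of large_bottle, small_bottle below 0.05 m/s and horizontal distance between small_bottle_mouth and thin_peg_seat below 0.008 m and z of small_bottle_mouth in the frame of thin_peg_seat below 0.004 m); the robot touches nothing.
It fails at once if the red-capped bottle is shoved more than 30 mm or knocked over (distance of red_cap_bottle_center from where it was at the start of the episode above 0.03 m or angle between red_cap_bottle_center's own z axis and vertical above 0.4 rad).
It fails at once if the green-capped bottle is shoved more than 30 mm or knocked over (distance of green_cap_bottle_center from where it was at the start of the episode above 0.03 m or angle between green_cap_bottle_center's own z axis and vertical above 0.4 rad).
It fails at once if the tip cup is shoved more than 30 mm or knocked over (distance of tip_cup_center from where it was at the start of the episode above 0.03 m or angle between tip_cup_center's own z axis and vertical above 0.4 rad).
It fails at once if the large bottle is dropped or rammed onto a peg or seat (over 40 N) (contact force between large_bottle and thick_peg above 40 N or contact force between large_bottle and thin_peg above 40 N).
It fails at once if the small bottle is dropped or rammed onto a peg or seat (over 40 N) (contact force between small_bottle and thick_peg above 40 N or contact force between small_bottle and thin_peg above 40 N).
It also fails if it takes over 72 s, if anything falls off the work surface, if the arm or the gripper's body presses on something with over 40 N, if the wrist force passes 120 N, or if a joint passes its speed limit or range.

## Working session

There is one attempt and no reset: what is moved stays moved. The work goes in short steps, Python scripts to look and compute and a tool call to move; the robot and the scene stay as the last step left them, time stands still between calls to the robot, and variables do not carry over. Pictures are saved under pics/ and viewed, and the job is handed in when it is done.

Besides the shell and the picture viewer there is one more tool, called after "Call:" as a command line: name --argument value ..., lists and objects as JSON in quotes. carry_out: Moves the arm, as the interface text tells. Its arguments: {"type":"object","properties":{"commands":{"type":"array"},"grip_force":{"type":"number"}},"required":["commands"]}

```bash
mkdir -p pics; ls; python3 - <<'E'
from bench import r
import cv2
s=r.read_state()
print(s)
for n in ["scene","side","wrist"]:
    i=r.camera_info(n); print(n,i)
    cv2.imwrite(f"pics/{n}0.png",r.camera(n))
E
```

```text
pics
{'time': 0.0, 'joint_positions': array([-1.2996333 ,  0.33287678, -0.06471625,  1.46093109,  0.02158811,
        1.34987033, -0.08848171]), 'joint_vel': array([ 1.74824435e-03,  8.49277739e-05,  1.07856238e-04, -1.65311676e-03,
        4.79366777e-04, -3.36869281e-04,  4.87522886e-06]), 'joint_torque': array([-2.77716108e-04, -6.23253393e+01,  2.45054998e-02, -3.89904892e+01,
       -6.13077474e-02,  3.97579093e-02,  1.52288308e-04]), 'ee_pos': array([0.18085559, 0.59787004, 0.22175578]), 'eef_rot': array([ 8.02965092e-01,  5.96025652e-01, -5.44264772e-04,  4.32657072e-04]), 'ft_force': array([0.3110178 , 0.38591947, 0.80067781]), 'torque': array([-0.02738718, -0.00044609, -0.01056595]), 'width': 0.08697155656704807}
scene {'fx': 494.0398845651578, 'fy': 494.0398845651578, 'cx': 314.63592187323013, 'cy': 239.8509422431561, 'k1': -0.05118226032363936, 'origin': array([ 0.15703646, -0.47094956,  0.57425863]), 'rotation': array([ 0.83925511, -0.24383914,  0.13228836, -0.46764637])}
side {'fx': 502.8016699702502, 'fy': 502.8016699702502, 'cx': 315.34779326552973, 'cy': 242.29392054383425, 'k1': -0.12736816269428688, 'origin': array([0.36600122, 1.07065311, 0.45344585]), 'rotation': array([-0.09125941,  0.83378551, -0.53968009,  0.07224154])}
wrist {'fx': 375.74773002365293, 'fy': 375.74773002365293, 'cx': 319.2980761608987, 'cy': 235.54692567599955, 'k1': 0.011195703011931854, 'origin': array([0.10558834, 0.62070123, 0.38430658]), 'rotation': array([0.79419273, 0.5895981 , 0.08739153, 0.11829924])}
```

View pics/scene0.png

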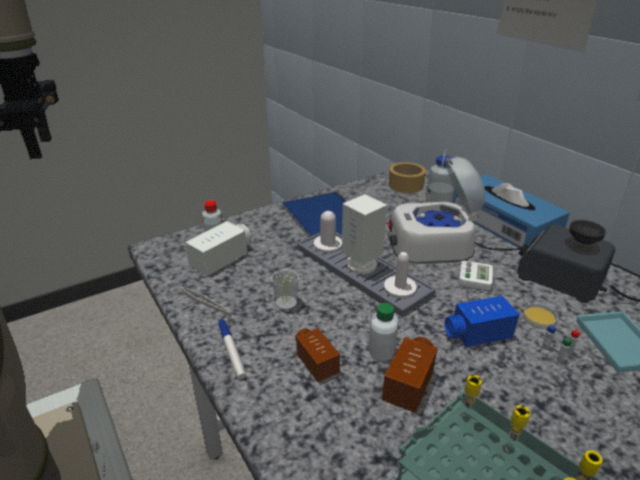

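View pics/side0.png

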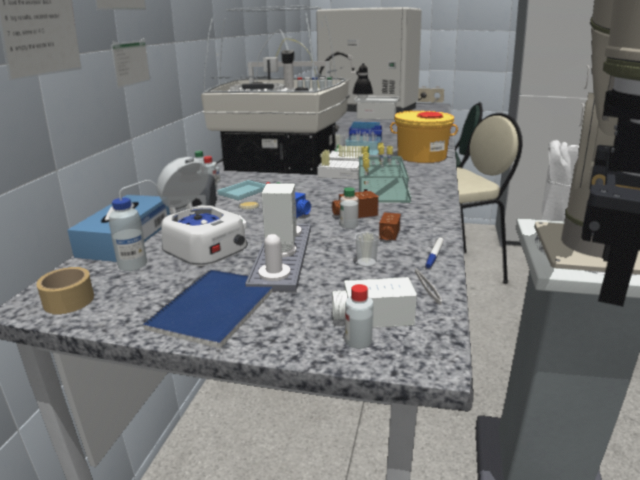

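View pics/wrist0.png

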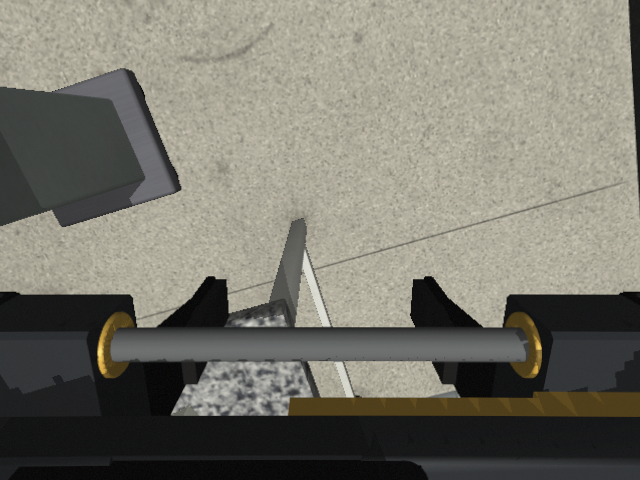

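```bash
cat > h.py <<'E'
import numpy as np, cv2
from scipy.spatial.transform import Rotation as R
def ray(info,u,v):
    K=np.array([[info['fx'],0,info['cx']],[0,info['fy'],info['cy']],[0,0,1.]])
    p=cv2.undistortPoints(np.array([[[u,v]]],float),K,np.array([info['k1'],0,0,0.]))[0,0]
    d=R.from_quat(info['rotation']).apply([p[0],p[1],1.])
    return np.array(info['origin']),d/np.linalg.norm(d)
def onz(info,u,v,z):
    o,d=ray(info,u,v); return o+d*(z-o[2])/d[2]
def tri(rays):
    A=np.zeros((3,3));b=np.zeros(3)
    for o,d in rays:
        P=np.eye(3)-np.outer(d,d);A+=P;b+=P@o
    x=np.linalg.solve(A,b)
    return x,[np.linalg.norm((np.eye(3)-np.outer(d,d))@(x-o)) for o,d in rays]
def proj(info,P):
    c=R.from_quat(info['rotation']).inv().apply(np.atleast_2d(P)-info['origin'])
    q=c[:,:2]/c[:,2:]; q=q*(1+info['k1']*(q**2).sum(1))[:,None]
    return q*[info['fx'],info['fy']]+[info['cx'],info['cy']]
E
python3 - <<'E'
import cv2
s=cv2.imread("pics/scene0.png")
def c(n,im,x0,y0,x1,y1,k):
    cv2.imwrite(n,cv2.resize(im[y0:y1,x0:x1],None,fx=k,fy=k,interpolation=cv2.INTER_CUBIC))
c("pics/c1.png",s,290,290,450,410,5)
c("pics/c2.png",s,170,190,330,310,5)
c("pics/c3.png",s,290,190,450,310,5)
E
```

```text
(no output)
```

View pics/c1.png

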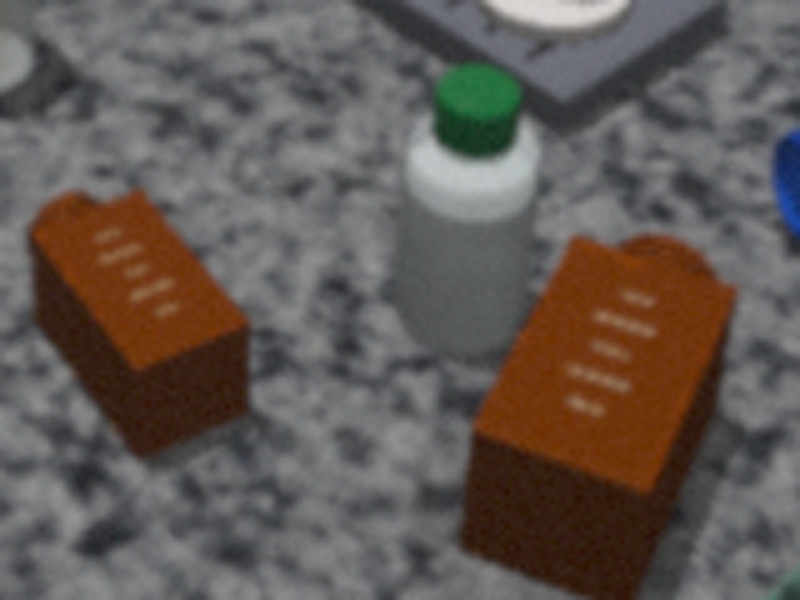

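View pics/c2.png

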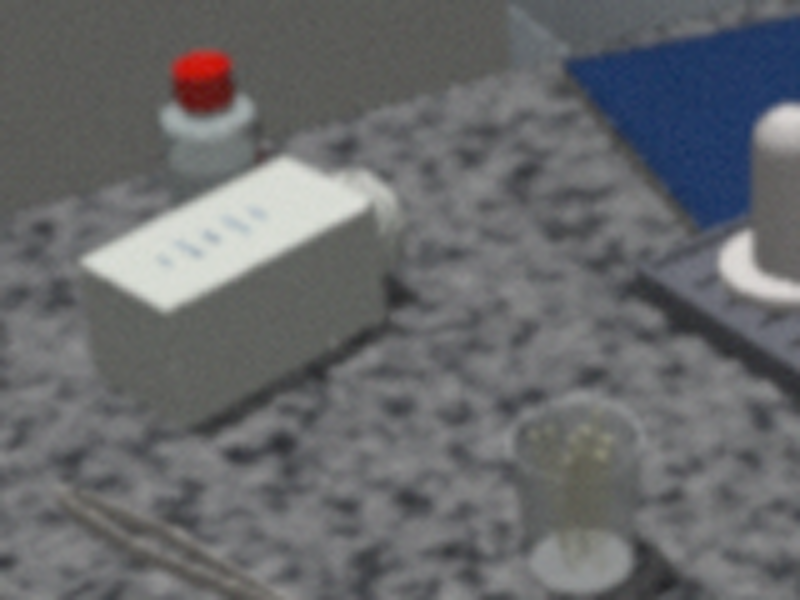

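View pics/c3.png

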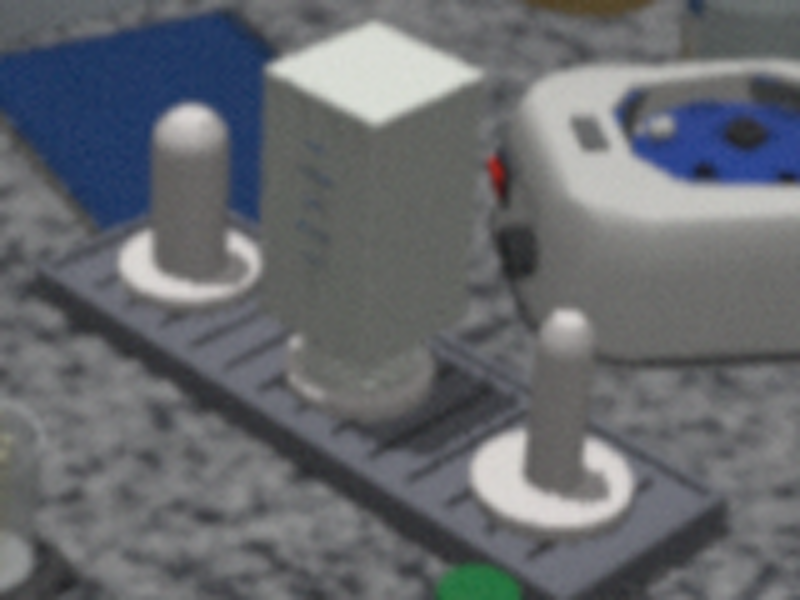

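```bash
python3 - <<'E'
from bench import r
from h import *
I=r.camera_info("scene"); S=r.camera_info("side")
def face(off,pts,z):
    return np.array([onz(I,off[0]+a/5,off[1]+b/5,z) for a,b in pts])
for n,off,pts,z,sz in [("amber",(290,290),[(575,240),(735,292),(650,490),(475,430)],.052,.088),
                 ("white",(170,190),[(285,157),(370,207),(167,310),(82,264)],.058,.108)]:
    f=face(off,pts,z); print(n,f.round(4).tolist())
    print(" edges",[round(np.linalg.norm(f[i]-f[i-1]),4) for i in range(4)])
    ax=(f[0]+f[1]-f[2]-f[3])/2; yaw=np.arctan2(ax[1],ax[0]); print(" yaw",np.degrees(yaw),"facecentre",f.mean(0))
    for i in (0,1):
        e=f[0]-f[3] if i==0 else f[1]-f[2]; print("  side yaw",np.degrees(np.arctan2(e[1],e[0])))
    # box corners reproj into side
    print(" side px",proj(S,f).round(1).tolist())
im=cv2.imread("pics/scene0.png")
# seats: bright mask
hsv=cv2.cvtColor(im,cv2.COLOR_BGR2HSV)
for n,(x0,y0,x1,y1) in {"thick":(308,225,346,260),"thin":(378,262,422,305)}.items():
    m=(im.min(2)>165)[y0:y1,x0:x1].astype(np.uint8)
    cs,_=cv2.findContours(m,cv2.RETR_EXTERNAL,cv2.CHAIN_APPROX_NONE)
    c=max(cs,key=len)
    pts=np.array([onz(I,p[0]+x0,p[1]+y0,.022)[:2] for p in c[:,0,:]])
    A=np.c_[2*pts,np.ones(len(pts))]; keep=np.ones(len(pts),bool)
    for _ in range(8):
        s=np.linalg.lstsq(A[keep],(pts[keep]**2).sum(1),rcond=None)[0]; ctr=s[:2]; rad=np.sqrt(s[2]+ctr@ctr)
        d=np.linalg.norm(pts-ctr,axis=1)-rad; keep=np.abs(d)<max(.0015,np.abs(d[keep]).mean()*1.5)
    print(n,ctr,rad,keep.sum(),len(pts))
    p=[[*ctr,.022],[*ctr,.092]]; print(" scene",proj(I,p).round(1).tolist()," side",proj(S,p).round(1).tolist())
s=cv2.imread("pics/side0.png")
def c(n,im,x0,y0,x1,y1,k):
    cv2.imwrite(n,cv2.resize(im[y0:y1,x0:x1],None,fx=k,fy=k,interpolation=cv2.INTER_CUBIC))
c("pics/d1.png",s,235,170,435,320,4)
E
```

```text
amber [[0.5674, -0.0714, 0.052], [0.5926, -0.1142, 0.052], [0.5198, -0.1571, 0.052], [0.4936, -0.1145, 0.052]]
 edges [np.float64(0.0855), np.float64(0.0497), np.float64(0.0845), np.float64(0.0501)]
 yaw 30.412314647048838 facecentre [ 0.5433253  -0.11431454  0.052     ]
  side yaw 30.289625937508337
  side yaw 30.53649849743099
 side px [[346.5, 198.6], [339.6, 192.6], [370.6, 188.9], [378.9, 194.7]]
white [[0.481, 0.3969, 0.058], [0.4936, 0.3397, 0.058], [0.3948, 0.312, 0.058], [0.3787, 0.3617, 0.058]]
 edges [np.float64(0.1082), np.float64(0.0586), np.float64(0.1026), np.float64(0.0523)]
 yaw 17.40964538016757 facecentre [0.43701674 0.35257043 0.058     ]
  side yaw 19.01355317417338
  side yaw 15.71742181171964
 side px [[348.6, 295.1], [347.0, 277.5], [407.8, 275.0], [415.9, 290.2]]
thick [0.64480678 0.26218067] 0.026879237558371547 26 51
 scene [[326.6, 242.0], [326.9, 212.8]]  side [[275.5, 268.2], [273.4, 234.3]]
thin [0.67664702 0.06475706] 0.028252515160360103 59 99
 scene [[399.8, 284.8], [403.2, 253.2]]  side [[288.2, 228.0], [286.9, 198.7]]
```

View pics/d1.png

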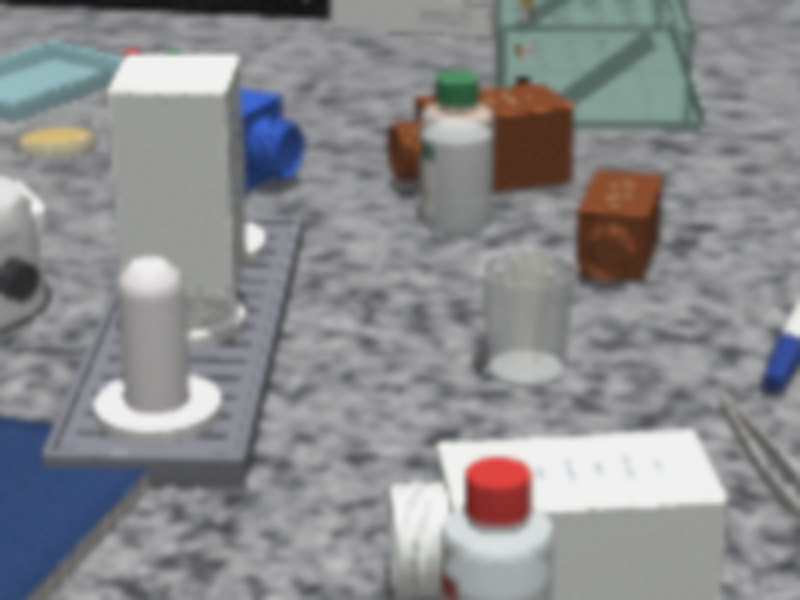

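```bash
python3 - <<'E'
from bench import r
from h import *
I=r.camera_info("scene"); S=r.camera_info("side")
def both(n,a,b): # a scene px, b side px
    x,e=tri([ray(I,*a),ray(S,*b)]); print(n,x.round(4),np.round(e,4))
s1=lambda x,y:(170+x/5,190+y/5); s0=lambda x,y:(290+x/5,290+y/5); s3=lambda x,y:(290+x/5,190+y/5)
d=lambda x,y:(235+x/4,170+y/4)
both("w neck-y",s1(370,207),d(440,443)); both("w base-y",s1(167,310),d(698,432)); both("w base+y",s1(82,264),d(724,505))
both("thick tip",s3(190,105),d(151,256))
both("thick seat",(326.6,242),d(157,400))
both("amber base+y",s0(475,430),d(572,100))
for z,l in((.058,[(440,443),(698,432),(724,505)]),):
    print([onz(S,*d(*p),z).round(4).tolist() for p in l])
print("amb",onz(S,*d(572,104),.052), "seat",onz(S,*d(157,400),.022))
# green / red / cup
print("green cap", onz(I,*s0(477,85),.092), onz(S,*d(457,76),.092)); print("red cap",onz(I,*s1(204,65),.095),onz(S,*d(498,470),.095))
print("cup",onz(I,286,302,.0),onz(S,*d(525,365),0))
E
```

```text
w neck-y [0.4959 0.3453 0.0545] [0.0001 0.0001]
w base-y [0.3937 0.3156 0.0552] [0.0022 0.0022]
w base+y [0.3793 0.3703 0.0524] [0.0016 0.0016]
thick tip [0.6469 0.2629 0.0939] [0.0015 0.0015]
thick seat [0.6466 0.2652 0.0197] [0.0002 0.0002]
amber base+y [ 0.495  -0.1137  0.051 ] [0.0007 0.0007]
[[0.4949, 0.3516, 0.058], [0.3914, 0.3223, 0.058], [0.3775, 0.3808, 0.058]]
amb [ 0.49455057 -0.10428177  0.052     ] seat [0.64486395 0.26973791 0.022     ]
green cap [ 0.5558085  -0.03410332  0.092     ] [ 0.55292114 -0.02555138  0.092     ]
red cap [0.46062808 0.42573535 0.095     ] [0.4584332  0.43518588 0.095     ]
cup [0.48757778 0.15877567 0.        ] [0.4860936  0.15614414 0.        ]
```

Call:
carry_out --commands '[[[0,-1,1,-1,0,0,2],[0,-2,2,-2,0,0,4],[0,-3,3.5,-3,0,0,6],[0,-4,5,-3,0,0,8],[0,-5,6.5,-3,0,0,10],[0,-5,6.5,-3,0,0,12],[0,-5,6.5,-3,0,0,12]]]'

```text
time: 1.02
ee_pos: [0.3003, 0.4311, 0.297]
eef_rot: [0.993, 0.115, -0.0, 0.0]
ft_force: [0.1, -0.3, 0.1]
width: 0.0868
```

```bash
cat > rd.py <<'E'
from bench import r
import json,numpy as np
s=r.read_state()
print(s['time'],'q',s['joint_positions'].round(3).tolist(),'p',s['ee_pos'].round(4).tolist(),'R',s['eef_rot'].round(4).tolist(),'F',s['ft_force'].round(1).tolist(),'w',round(s['width'],4))
open('log.jsonl','a').write(json.dumps(dict(q=s['joint_positions'].tolist(),p=s['ee_pos'].tolist(),o=s['eef_rot'].tolist()))+'\n')
E
python3 -c "
import json
open('log.jsonl','a').write(json.dumps(dict(q=[-1.2996333 ,  0.33287678, -0.06471625,  1.46093109,  0.02158811,1.34987033, -0.08848171],p=[0.18085559, 0.59787004, 0.22175578],o=[ 8.02965092e-01,  5.96025652e-01, -5.44264772e-04,  4.32657072e-04]))+'\n')"
python3 rd.py
```

```text
1.025 q [-1.17, 0.078, 0.129, 1.61, -0.01, 1.456, -0.81] p [0.3003, 0.4311, 0.297] R [0.9934, 0.115, -0.0003, 0.0005] F [0.1, -0.3, 0.1] w 0.0868
```

Call:
carry_out --commands '[[[0,0,0,0,0,0,2],[0,0,0,0,0,0,4],[0,0,0,0,0,0,6],[0,0,0,0,0,0,8],[0,0,0,0,0,0,10],[0,0,0,0,0,0,12],[0,0,0,0,0,0,14],[0,0,0,0,0,0,16],[0,0,0,0,0,0,17.3],[0,0,0,0,0,0,17.3]]]'

```text
time: 2.28
ee_pos: [0.2996, 0.4316, 0.2968]
eef_rot: [0.804, -0.595, 0.0, 0.001]
ft_force: [0.0, -0.1, -0.4]
width: 0.087
```

```bash
python3 rd.py
```

```text
2.275 q [-1.222, 0.077, 0.182, 1.612, -0.014, 1.456, -2.312] p [0.2996, 0.4316, 0.2968] R [0.804, -0.5946, 0.0001, 0.0008] F [0.0, -0.1, -0.4] w 0.087
```

Call:
carry_out --commands '[[[0,0,0,-0.5,2,0,0],[0,0,0,-1,4,0,0],[0,0,0,-1,6,0,0],[0,0,0,-1,6,0,0]]]'

```text
time: 2.78
ee_pos: [0.2988, 0.4311, 0.3295]
eef_rot: [0.787, -0.578, 0.12, -0.179]
ft_force: [0.8, -0.2, -0.2]
width: 0.0873
```

```bash
python3 rd.py; python3 - <<'E'
from bench import r
import cv2
print(r.camera_info("wrist"))
cv2.imwrite("pics/w1.png",r.camera("wrist"))
E
```

```text
2.775 q [-0.919, -0.16, -0.32, 1.833, 0.307, 1.198, -2.585] p [0.2988, 0.4311, 0.3295] R [0.7867, -0.5785, 0.1203, -0.179] F [0.8, -0.2, -0.2] w 0.0873
{'fx': 375.74773002365293, 'fy': 375.74773002365293, 'cx': 319.2980761608987, 'cy': 235.54692567599955, 'k1': 0.011195703011931854, 'origin': array([0.30442627, 0.42876641, 0.51043831]), 'rotation': array([ 0.80438436, -0.5897687 ,  0.03504408, -0.06253476])}
```

View pics/w1.png

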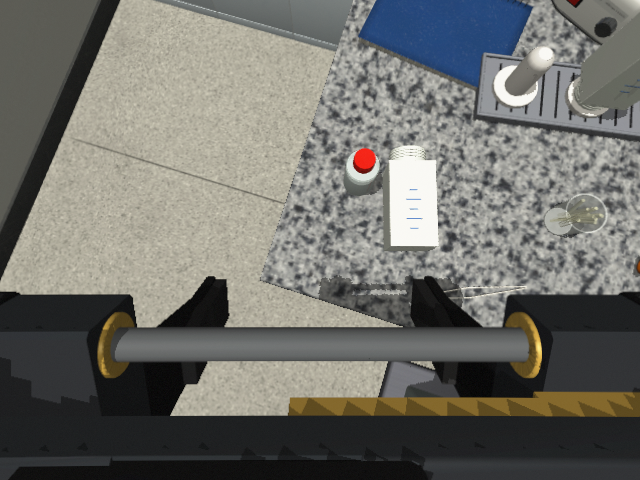

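```bash
cat > fit.py <<'E'
import json,numpy as np
from scipy.optimize import least_squares
from scipy.spatial.transform import Rotation as R
L=[json.loads(l) for l in open('log.jsonl')]
Ry=lambda a:R.from_euler('y',a); Rz=lambda a:R.from_euler('z',a)
def fk(q,pr,sg):
    hs,L1,L2,d,a,b,q70,bx,q10=pr
    o=Rz(sg[0]*q[0]+q10); p=np.array([0,0,hs])+o.apply([bx,0,0])
    o=o*Ry(q[1]); p=p+o.apply([0,0,L1]); o=o*Rz(sg[1]*q[2]); p=p+o.apply([a,0,0])
    o=o*Ry(q[3]); p=p+o.apply([-a,0,L2]); o=o*Rz(sg[2]*q[4]); o=o*Ry(q[5]); p=p+o.apply([b,0,d]); o=o*Rz(sg[3]*q[6]+q70)
    return p,o
def res(pr,sg):
    e=[]
    for l in L:
        p,o=fk(l['q'],pr,sg); e+=list((p-l['p'])*10); e+=list((o.inv()*R.from_quat(l['o'])).as_rotvec())
    return np.array(e)
if __name__=="__main__":
    import itertools
    out=[]
    for sg in itertools.product([1,-1],repeat=4):
      for q70 in (0,1.57,3.14,-1.57):
        f=least_squares(res,[.35,.4,.4,.35,0,0,q70,0,0],args=(sg,)); out.append((f.cost,sg,f.x))
    out.sort(key=lambda t:t[0])
    for c,sg,x in out[:4]: print(c,sg,x.round(4).tolist())
    json.dump(dict(sg=out[0][1],pr=out[0][2].tolist()),open('kin.json','w'))
E
python3 fit.py
python3 - <<'E'
import cv2
s=cv2.imread("pics/w1.png")
cv2.imwrite("pics/w1c.png",cv2.resize(s[130:280,320:520],None,fx=4,fy=4,interpolation=cv2.INTER_CUBIC))
E
```

```text
0.0030043214125937447 (-1, -1, -1, -1) [0.2774, 0.4525, 0.5115, 0.3651, -0.0074, -0.0002, -3.2205, -0.0111, -0.0808]
0.0030043214125937932 (-1, -1, -1, -1) [0.2774, 0.4525, 0.5115, 0.3651, -0.0074, -0.0002, 3.0627, -0.0111, -0.0808]
0.003004321412593834 (-1, -1, -1, -1) [0.2774, 0.4525, 0.5115, 0.3651, -0.0074, -0.0002, 3.0627, -0.0111, -0.0808]
0.3364727863361954 (-1, 1, -1, -1) [-0.3067, 0.2246, -0.8238, 0.2092, 0.5346, 0.366, 3.0521, 1.0895, -0.0628]
```

View pics/w1c.png

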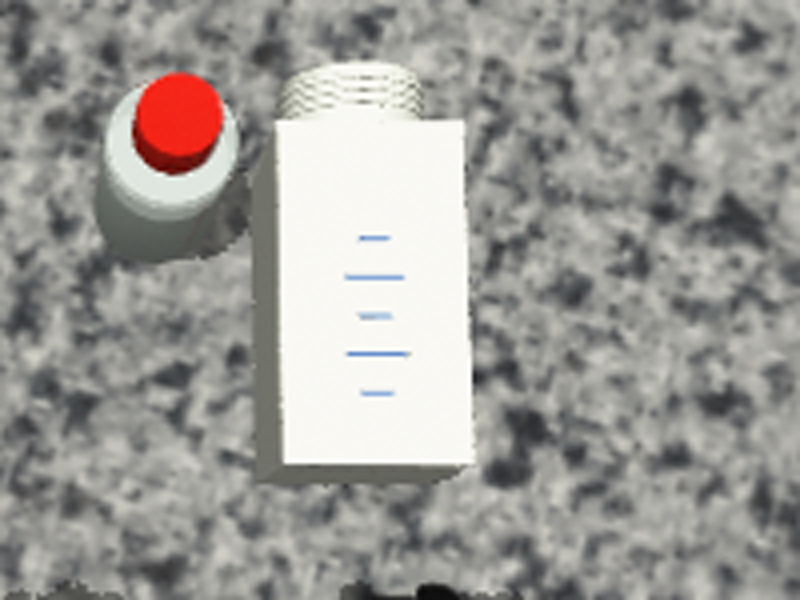

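```bash
python3 - <<'E'
from bench import r
from h import *
I=r.camera_info("wrist")
f=np.array([onz(I,320+a/4,130+b/4,.058) for a,b in [(275,122),(464,121),(473,464),(284,464)]])
print(f.round(4).tolist()); print([round(np.linalg.norm(f[i]-f[i-1]),4) for i in range(4)])
ax=(f[0]+f[1]-f[2]-f[3]);ac=f[1]+f[2]-f[0]-f[3]; print(np.degrees(np.arctan2(ax[1],ax[0])),np.degrees(np.arctan2(ac[1],ac[0])),f.mean(0))
print("red cap",onz(I,320+180/4,130+115/4,.095))
print("thick seat",onz(I,516,86,.022))
from fit import *
k=json.load(open('kin.json')); print(res(k['pr'],k['sg']).reshape(-1,6).round(3))
def fk2(q,pr):
    hs,L1,L2,d,a,b,q70,bx,q10=pr[:9]; off=pr[9:14]; t=pr[14:]
    q=np.array(q); q[1:6]+=off
    return fk(q,pr[:9],(-1,)*4)
def res2(pr):
    e=[]
    for l in L:
        p,o=fk2(l['q'],pr); e+=list((p-l['p'])*10); e+=list((o.inv()*R.from_quat(l['o'])).as_rotvec())
    return np.r_[e,np.array(pr[9:14])*.01]
f=least_squares(res2,k['pr']+[0]*5); print(f.cost,f.x.round(4)); print(f.fun[:-5].reshape(-1,6).round(3))
E
```

```text
[[0.4811, 0.4005, 0.058], [0.4985, 0.3446, 0.058], [0.3955, 0.3144, 0.058], [0.3786, 0.3684, 0.058]]
[np.float64(0.1074), np.float64(0.0586), np.float64(0.1074), np.float64(0.0566)]
16.869954556547505 -72.66603249997851 [0.43843686 0.35699313 0.058     ]
red cap [0.46070414 0.42930422 0.095     ]
thick seat [0.6482795  0.26121308 0.022     ]
[[ 0.043  0.006  0.006 -0.    -0.    -0.002]
 [-0.024 -0.006  0.003 -0.     0.    -0.002]
 [-0.023 -0.018  0.002  0.     0.    -0.002]
 [-0.007  0.035 -0.011 -0.    -0.034  0.006]]
0.0019322639753152962 [ 0.3218  0.47    0.515   0.3771 -0.0442 -0.01   -3.2246 -0.0149 -0.0396
  0.0685  0.0455 -0.0365 -0.0085 -0.0364]
[[ 0.036  0.005  0.002  0.005 -0.004 -0.001]
 [-0.019 -0.003  0.001  0.001 -0.009 -0.002]
 [-0.016 -0.016  0.004 -0.012 -0.004 -0.002]
 [-0.007  0.026 -0.008  0.022 -0.005  0.005]]
```

```bash
cat > plan.py <<'E'
import json,numpy as np
from fit import *
k=json.load(open('kin.json')); PR=k['pr']; SG=(-1,)*4
LO=np.array([-2.6,-.5,-1.47,.16,-1.27,.06,-2.6]); HI=np.array([2.6,2.12,1.34,2.42,4.41,2.06,2.6])
mid=np.array([0,.6,0,1.4,0,1.2,0])
def ik(p,o,q0,w=.002,m=.08):
    def f(q):
        pp,oo=fk(q,PR,SG); return np.r_[(pp-p)*5,(o.inv()*oo).as_rotvec(),w*(q-q0)]
    s=least_squares(f,np.clip(q0,LO+m+.001,HI-m-.001),bounds=(LO+m,HI-m),max_nfev=60)
    pp,oo=fk(s.x,PR,SG); return s.x,np.linalg.norm(pp-p),np.linalg.norm((o.inv()*oo).as_rotvec())
def toolR(bx,bz,th,flip): # bottle axes -> tool rot
    by=np.cross(bz,bx); z=np.cos(th)*bx-np.sin(th)*bz; x=-by*flip; y=np.cross(z,x)
    return R.from_matrix(np.c_[x,y,z])
def lying(c,yaw,th,flip,xg,h,zg=0):
    "c centre xy, h centre height; xg grasp along axis"
    bx=np.array([np.cos(yaw),np.sin(yaw),0]); bz=np.array([0,0,1.])
    o=toolR(bx,bz,th,flip); g=np.array([c[0],c[1],h])+xg*bx+zg*bz
    return g+.019*o.as_matrix()[:,2],o
def placed(seat,half,phi,th,flip,xg,lift=0,zg=0):
    bx=np.array([0,0,-1.]); bz=np.array([np.cos(phi),np.sin(phi),0])
    o=toolR(bx,bz,th,flip); g=np.array([seat[0],seat[1],.022+lift+half])+xg*bx+zg*bz
    return g+.019*o.as_matrix()[:,2],o
E
cat > s1.py <<'E'
from plan import *
seeds=[]
for q3 in(0,):
  for q5 in(0,1.5,3.1):
    for q7 in(-2,0,2): seeds.append(q5*0+np.array([0,.5,q3,1.5,q5,1.2,q7]))
def best(p,o,n=""):
    b=None
    for s in seeds:
        s=s.copy(); s[0]=-np.arctan2(p[1],p[0])
        q,e,a=ik(p,o,s)
        if e<.003 and a<.01:
            mg=np.min(np.minimum(q-LO,HI-q))
            if b is None or mg>b[0]: b=(mg,q)
    return b
W=((.449,.360),np.radians(17),.029,.065,(.647,.263)); A=((.5528,-.1087),np.radians(30.4),.026,.055,(.6766,.0648))
for nm,(c,yaw,h,half,seat) in (("W",W),("A",A)):
  for th in (30,40,50,60):
    for flip in(1,-1):
      b=best(*lying(c,yaw,np.radians(th),flip,-.03,h))
      pl=[]
      for ph in range(-180,180,45):
        bb=best(*placed(seat,half,np.radians(ph),np.radians(th),flip,-.03))
        if bb is not None: pl.append((ph,round(bb[0],2),bb[1].round(2).tolist()))
      print(nm,th,flip,"grasp",None if b is None else (round(b[0],2),b[1].round(2).tolist()))
      if b is not None:
        for x in pl: print("    ",x)
E
time timeout 570 python3 s1.py
```

```text
W 30 1 grasp None
W 30 -1 grasp None
W 40 1 grasp None
W 40 -1 grasp None
W 50 1 grasp (np.float64(0.08), [-1.05, 0.21, 0.02, 2.34, 1.58, 0.41, 2.52])
     (-180, np.float64(0.34), [-0.6, 0.3, -0.09, 2.08, 1.6, 0.47, -0.51])
     (-135, np.float64(0.08), [0.91, 0.88, -1.39, 2.09, 1.34, 0.27, 1.1])
     (-45, np.float64(0.16), [-0.23, 0.99, 0.11, 0.95, -0.72, 1.82, -2.44])
     (90, np.float64(0.36), [-1.05, 1.06, 0.59, 0.96, 0.23, 1.7, -0.62])
     (135, np.float64(0.81), [-0.82, 0.6, -0.05, 1.61, 1.01, 1.18, -0.61])
W 50 -1 grasp (np.float64(0.08), [-1.01, 0.2, -0.01, 2.34, 1.55, 0.4, -0.58])
     (-135, np.float64(0.08), [0.68, 0.51, -1.03, 2.08, -0.97, 0.14, 0.01])
     (-90, np.float64(0.67), [0.51, 0.77, -0.8, 1.61, -0.44, 0.95, 0.15])
     (-45, np.float64(0.36), [0.19, 1.12, -0.8, 0.95, -0.06, 1.7, 0.39])
     (90, np.float64(0.27), [-0.78, 0.98, 0.03, 0.96, 0.63, 1.78, 2.33])
     (135, np.float64(0.17), [-0.36, 0.71, -0.66, 1.62, 1.32, 1.41, 2.43])
W 60 1 grasp (np.float64(0.16), [-2.04, 0.4, 1.15, 2.26, -0.25, 0.28, -2.05])
     (-180, np.float64(0.27), [-0.61, 0.35, -0.12,
[... 4591 characters left out ...]
np.float64(0.08), [0.29, 0.81, -0.05, 1.41, -0.93, 1.48, -2.52])
     (90, np.float64(0.56), [-0.91, 0.99, 0.56, 1.23, 0.48, 1.5, -0.62])
     (135, np.float64(0.52), [-0.65, 0.53, 0.04, 1.9, 1.36, 1.01, -0.81])
A 60 -1 grasp (np.float64(0.2), [1.56, 0.67, -1.27, 2.17, 0.39, 0.49, 2.25])
     (-180, np.float64(0.14), [-0.12, 0.29, -0.13, 2.28, 2.79, 0.5, 1.75])
     (-135, np.float64(0.3), [1.18, 0.81, -1.1, 2.04, -0.86, 0.36, 0.38])
     (-90, np.float64(0.7), [0.76, 0.97, -0.77, 1.41, -0.41, 1.27, 0.35])
     (90, np.float64(0.31), [-0.4, 0.93, -0.28, 1.23, 1.05, 1.75, 2.26])
     (135, np.float64(0.29), [-0.11, 0.61, -0.59, 1.9, 1.6, 1.27, 2.31])
real	2m33.675s
user	2m33.167s
sys	0m0.126s
```

```bash
cat > sim.py <<'E'
from plan import *
from scipy.spatial.transform import Slerp
def track(q,p1,o1,n=30,w=.02):
    p0,o0=fk(q,PR,SG); sl=Slerp([0,1],R.concatenate([o0,o1])); mx=0
    for i in range(1,n+1):
        t=i/n; q2,e,a=ik(p0+(p1-p0)*t,sl(t),q,w=w,m=.02); q=q2
    return q,e,a
if __name__=="__main__":
    q=np.array(L[-1]['q']); c=(.449,.360);yaw=np.radians(17);seat=(.647,.263)
    for th in (55,60,65):
        t=np.radians(th); qq=q
        p,o=lying(c,yaw,t,-1,-.03,.029)
        steps=[("rot1",fk(q,PR,SG)[0]+[0.05,0,.02],R.from_euler('z',90,degrees=True)*fk(q,PR,SG)[1]),
          ("pre",p-.09*o.as_matrix()[:,2],o),("grasp",p,o),("lift",p+[0,0,.15],o)]
        for ph in(110,135,160):
            pp,oo=placed(seat,.065,np.radians(ph),t,-1,-.03,lift=.09); p2,o2=placed(seat,.065,np.radians(ph),t,-1,-.03)
            st=steps+[("above",pp,oo),("seat",p2,o2)]
            x=q
            for n,a,b in st:
                x,e,r_=track(x,np.array(a),b,n=15)
                if ph==110 or n in("above","seat"): print(th,ph,n,x.round(2).tolist(),round(e,4),round(r_,3))
E
time python3 sim.py
```

```text
55 110 rot1 [-1.03, -0.02, 0.3, 1.67, -0.41, 1.34, -0.36] 0.0 0.0
55 110 pre [-1.16, -0.07, 0.08, 2.36, 0.85, 0.52, 0.11] 0.0 0.0
55 110 grasp [-1.14, 0.19, 0.16, 2.3, 1.16, 0.34, -0.19] 0.0 0.0
55 110 lift [-1.11, -0.1, 0.12, 2.2, 0.63, 0.62, 0.43] 0.0 0.0
55 110 above [-0.98, 0.77, 0.21, 1.21, 0.73, 1.6, 2.55] 0.0 0.0
55 110 seat [-0.97, 0.86, 0.2, 1.25, 0.72, 1.51, 2.46] 0.0 0.0
55 135 above [-0.8, 0.52, -0.1, 1.59, 1.07, 1.32, 2.58] 0.0001 0.002
55 135 seat [-0.82, 0.64, -0.09, 1.62, 1.11, 1.24, 2.45] 0.0 0.0
55 160 above [-0.17, 0.39, -0.77, 1.93, 1.51, 1.09, 2.58] 0.0022 0.038
55 160 seat [-0.22, 0.55, -0.71, 1.94, 1.63, 1.1, 2.46] 0.0 0.0
60 110 rot1 [-1.03, -0.02, 0.3, 1.67, -0.41, 1.34, -0.36] 0.0 0.0
60 110 pre [-1.16, -0.05, 0.14, 2.29, 0.62, 0.56, 0.37] 0.0 0.0
60 110 grasp [-1.14, 0.2, 0.2, 2.24, 0.76, 0.35, 0.23] 0.0 0.0
60 110 lift [-1.12, -0.08, 0.16, 2.14, 0.47, 0.68, 0.6] 0.0 0.0
60 110 above [-1.0, 0.81, 0.22, 1.2, 0.78, 1.64, 2.53] 0.0 0.0
60 110 seat [-0.99, 0.91, 0.21, 1.22, 0.77, 1.56, 2.43] 0.0 0.0
60 135 above [-1.07, 0.56, 0.2, 1.6, 1.01, 1.26, 2.57] 0.0 0.0
[... 175 characters left out ...]
82, 2.35] 0.0 0.0
65 110 rot1 [-1.03, -0.02, 0.3, 1.67, -0.41, 1.34, -0.36] 0.0 0.0
65 110 pre [-1.16, -0.02, 0.19, 2.21, 0.42, 0.62, 0.59] 0.0 0.0
65 110 grasp [-1.13, 0.21, 0.22, 2.19, 0.45, 0.41, 0.56] 0.0 0.0
65 110 lift [-1.12, -0.04, 0.2, 2.08, 0.34, 0.75, 0.74] 0.0 0.0
65 110 above [-1.03, 0.85, 0.24, 1.19, 0.83, 1.67, 2.51] 0.0 0.0
65 110 seat [-1.02, 0.96, 0.23, 1.2, 0.81, 1.6, 2.41] 0.0 0.0
65 135 above [-1.11, 0.6, 0.23, 1.61, 1.07, 1.3, 2.5] 0.0 0.0
65 135 seat [-1.1, 0.73, 0.22, 1.62, 1.08, 1.23, 2.37] 0.0 0.0
65 160 above [-1.13, 0.36, 0.26, 1.96, 1.42, 0.92, 2.45] 0.0 0.0
65 160 seat [-1.13, 0.53, 0.27, 1.97, 1.52, 0.88, 2.23] 0.0 0.0
real	0m18.069s
user	0m18.127s
sys	0m0.167s
```

```bash
cat > rel.py <<'E'
from bench import r
from plan import *
def rel(p,o,st=None,tag=""):
    s=st or r.read_state(); o0=R.from_quat(s['eef_rot']); p0=np.array(s['ee_pos'])
    d=o0.inv().apply(np.array(p)-p0)/.025; w=np.degrees((o0.inv()*o).as_rotvec())/5
    n=max(np.linalg.norm(d)/2.5,np.linalg.norm(w)/2.14)
    print(tag,"shift",d.round(2).tolist(),"turn",w.round(2).tolist(),"rows>=",round(n,1)); return d,w
def down(az): # tool down with x_t azimuth
    a=np.radians(az); x=np.array([np.cos(a),np.sin(a),0]); z=np.array([0,0,-1.]); return R.from_matrix(np.c_[x,np.cross(z,x),z])
E
python3 - <<'E'
from rel import *
rel([.33,.40,.33],down(17))
E
```

```text
shift [1.52, -0.75, 0.3] turn [-4.09, -3.75, -17.65] rows>= 8.6
```

Call:
carry_out --commands '[[[0,0.15,-0.08,0.03,-0.41,-0.38,-1.77],[0,0.3,-0.15,0.06,-0.82,-0.75,-3.53],[0,0.45,-0.23,0.09,-1.23,-1.13,-5.3],[0,0.6,-0.3,0.12,-1.64,-1.5,-7.06],[0,0.75,-0.38,0.15,-2.05,-1.88,-8.83],[0,0.9,-0.45,0.18,-2.45,-2.25,-10.6],[0,1.05,-0.53,0.21,-2.86,-2.63,-12.36],[0,1.2,-0.6,0.24,-3.27,-3,-14.1],[0,1.35,-0.68,0.27,-3.7,-3.4,-15.9],[0,1.52,-0.75,0.3,-4.09,-3.75,-17.65],[0,1.52,-0.75,0.3,-4.09,-3.75,-17.65]]]'

```text
time: 4.2
ee_pos: [0.3301, 0.4004, 0.3291]
eef_rot: [0.989, 0.149, -0.001, 0.001]
ft_force: [-0.2, 0.2, -0.8]
width: 0.0872
```

```bash
python3 rd.py; python3 fit.py; python3 - <<'E'
from rel import *
p,o=lying((.449,.360),np.radians(17),np.radians(62),-1,-.03,.029)
rel(p-.1*o.as_matrix()[:,2]+np.array([0,0,.05]),o); print(p)
E
```

```text
4.2 q [-0.935, 0.065, -0.036, 1.557, 0.002, 1.522, -0.672] p [0.3301, 0.4004, 0.3291] R [0.9888, 0.1492, -0.0006, 0.0007] F [-0.2, 0.2, -0.8] w 0.0872
0.0038252631082333517 (-1, -1, -1, -1) [0.2703, 0.4477, 0.4995, 0.36, -0.0021, -0.0018, -3.2228, -0.0062, -0.0827]
0.0038252631082333747 (-1, -1, -1, -1) [0.2703, 0.4477, 0.4995, 0.36, -0.0021, -0.0018, 3.0604, -0.0062, -0.0827]
0.003825263108233508 (-1, -1, -1, -1) [0.2703, 0.4477, 0.4995, 0.36, -0.0021, -0.0018, 3.0604, -0.0062, -0.0827]
0.4831982193484498 (-1, -1, 1, -1) [0.0169, 0.178, 0.1663, 0.0109, 0.1471, 0.0064, 2.9802, 0.21, -0.1155]
 shift [1.35, 2.93, 7.15] turn [-4.4, 4.41, -17.57] rows>= 8.7
[0.42884106 0.35383679 0.012224  ]
```

Call:
carry_out --commands '[[[0,0,0,-1,-0.44,0.44,-1.76],[0,0,0,-1,-0.88,0.88,-3.5],[0,0.1,0.3,0,-1.32,1.32,-5.3],[0,0.3,0.8,1,-1.76,1.76,-7.03],[0,0.5,1.2,2,-2.2,2.2,-8.8],[0,0.7,1.6,3,-2.64,2.64,-10.5],[0,0.9,2,4,-3.08,3.08,-12.3],[0,1.1,2.4,5,-3.52,3.52,-14.1],[0,1.3,2.7,6,-3.96,3.96,-15.8],[0,1.35,2.93,7.15,-4.4,4.41,-17.57],[0,1.35,2.93,7.15,-4.4,4.41,-17.57]]]'

```text
time: 5.58
ee_pos: [0.3827, 0.3381, 0.1484]
eef_rot: [0.578, 0.78, 0.193, 0.144]
ft_force: [0.2, 0.1, -0.1]
width: 0.087
```

```bash
python3 rd.py; python3 fit.py|head -1; python3 - <<'E'
from rel import *
import cv2
p,o=lying((.449,.360),np.radians(17),np.radians(62),-1,-.03,.032)
rel(p,o)
cv2.imwrite("pics/w2.png",r.camera("wrist"))
E
```

```text
5.575 q [-0.966, -0.131, -0.066, 2.222, 0.475, 0.736, 0.528] p [0.3827, 0.3381, 0.1484] R [0.5781, 0.7796, 0.193, 0.1438] F [0.2, 0.1, -0.1] w 0.087
0.0049619656480554535 (-1, -1, -1, -1) [0.262, 0.4442, 0.4921, 0.3585, 0.0086, 0.0055, -3.2215, -0.0032, -0.0828]
 shift [0.07, -0.76, 5.62] turn [-0.03, 0.02, -0.02] rows>= 2.3
```

View pics/w2.png

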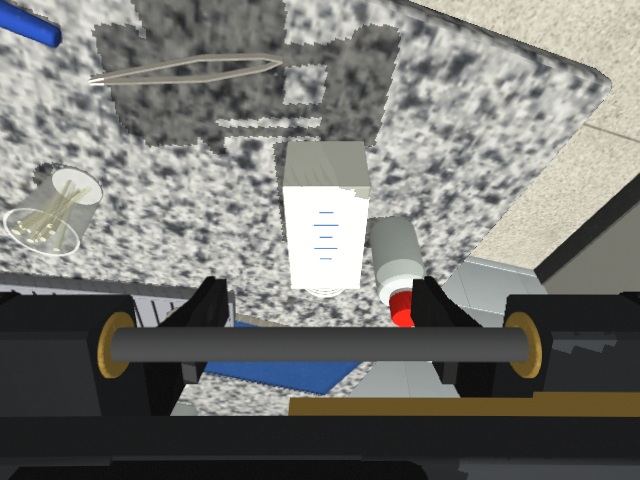

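```bash
python3 - <<'E'
from rel import *
from h import onz
I=r.camera_info("wrist")
f=np.array([onz(I,*p,.058) for p in [(284,187),(370,187),(292,289),(362,289)]]); print(f.round(4))
print(f.mean(0)); e=f[2]+f[3]-f[0]-f[1]; print(np.degrees(np.arctan2(e[1],e[0])),np.linalg.norm(e)/2,np.linalg.norm(f[0]-f[1]),np.linalg.norm(f[2]-f[3]))
E
```

```text
[[0.3969 0.3189 0.058 ]
 [0.3805 0.3733 0.058 ]
 [0.5031 0.3505 0.058 ]
 [0.4856 0.4088 0.058 ]]
[0.44149558 0.3628629  0.058     ]
17.61642775467738 0.11085243333089101 0.05684439456090021 0.06083532606571886
```

Call:
carry_out --commands '[[[0,0.17,-0.7,1.5,0,0,0],[0,0.17,-0.76,3,0,0,0],[0,0.17,-0.76,4.5,0,0,0],[0,0.17,-0.76,5.62,0,0,0],[0,0.17,-0.76,5.62,0,0,0],[255,0.17,-0.76,5.62,0,0,0],[255,0.17,-0.76,5.62,0,0,0],[255,0.17,-0.76,5.62,0,0,0],[255,0.17,-0.76,5.62,0,0,0],[255,0.17,-0.76,5.62,0,0,0]]]' --grip_force 15

```text
time: 6.88
ee_pos: [0.4292, 0.3584, 0.0182]
eef_rot: [0.579, 0.779, 0.195, 0.144]
ft_force: [-3.9, -3.1, 7.8]
width: 0.0579
```

```bash
python3 rd.py; python3 - <<'E'
from rel import *
import cv2
cv2.imwrite("pics/w3.png",r.camera("wrist"))
E
```

```text
6.875 q [-0.941, 0.197, -0.023, 2.228, 0.774, 0.435, 0.235] p [0.4292, 0.3584, 0.0182] R [0.5789, 0.7787, 0.1947, 0.1437] F [-3.9, -3.1, 7.8] w 0.0579
```

View pics/w3.png

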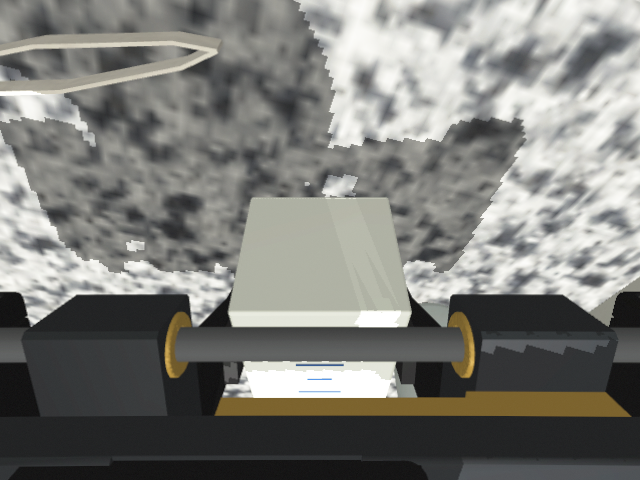

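```bash
cat > obj.py <<'E'
from rel import *
def capture(name,cxy,h,half):
    s=r.read_state(); o=R.from_quat(s['eef_rot']); p=np.array(s['ee_pos']); M=o.as_matrix()
    yb=M[:,0]*np.array([1,1,0]); yb/=np.linalg.norm(yb)
    if abs(M[2,0])>.03: print("jaw tilt",M[2,0])
    xb=np.cross(yb,[0,0,1.])
    if xb[0]<0: xb=-xb; yb=-yb
    Rb=R.from_matrix(np.c_[xb,yb,[0,0,1.]])
    g=p-.019*M[:,2]; c=np.array([*cxy,h]); 
    c=c+yb*((g-c)@yb)   # jaws centre it
    rt=o.inv()*Rb; ct=o.inv().apply(c-p)
    json.dump(dict(rt=rt.as_quat().tolist(),ct=ct.tolist(),half=half),open(name+'.json','w'))
    print("yaw",np.degrees(np.arctan2(xb[1],xb[0])),"centre",c,"xg",(g-c)@xb,"zg",(g-c)@[0,0,1.],"th",np.degrees(np.arcsin(-M[:,2]@[0,0,1.])))
def bottle(name):
    d=json.load(open(name+'.json')); s=r.read_state(); o=R.from_quat(s['eef_rot']); p=np.array(s['ee_pos'])
    Rb=o*R.from_quat(d['rt']); c=p+o.apply(d['ct']); m=c+d['half']*Rb.as_matrix()[:,0]; return c,m,Rb
def toolfor(name,mouth,phi):
    "tool pose for upside-down bottle, mouth centre at given pt, bz azimuth phi deg"
    d=json.load(open(name+'.json')); f=np.radians(phi)
    bx=np.array([0,0,-1.]); bz=np.array([np.cos(f),np.sin(f),0]); Rb=R.from_matrix(np.c_[bx,np.cross(bz,bx),bz])
    o=Rb*R.from_quat(d['rt']).inv(); c=np.array(mouth)-d['half']*bx; return c-o.apply(d['ct']),o
E
python3 - <<'E'
from obj import *
capture('W',(.4505,.363),.029,.065)
s=r.read_state(); rel(np.array(s['ee_pos'])+[0,0,.15],R.from_quat(s['eef_rot']))
E
```

```text
yaw 16.767094784511855 centre [0.44999796 0.36466631 0.029     ] xg -0.030590031300302897 zg 0.005976435247684455 th 61.98849219232351
 shift [0.01, 2.82, -5.3] turn [0.0, 0.0, 0.0] rows>= 2.4
```

Call:
carry_out --commands '[[[255,0,0.3,-0.5,0,0,0],[255,0,0.8,-1.5,0,0,0],[255,0,1.6,-3,0,0,0],[255,0,2.4,-4.5,0,0,0],[255,0.01,2.82,-5.3,0,0,0],[255,0.01,2.82,-5.3,0,0,0]]]'

```text
time: 7.68
ee_pos: [0.4298, 0.3591, 0.1701]
eef_rot: [0.579, 0.778, 0.196, 0.144]
ft_force: [-0.1, 0.4, -1.2]
width: 0.0578
```

```bash
python3 rd.py; python3 - <<'E'
from obj import *
import cv2
print(bottle('W')[:2])
for ph in (135,150,160):
    rel(*toolfor('W',(.647,.263,.15),ph),tag=str(ph))
cv2.imwrite("pics/s4.png",r.camera("side"))
E
```

```text
7.675 q [-0.882, -0.053, -0.079, 2.103, 0.438, 0.741, 0.627] p [0.4298, 0.3591, 0.1701] R [0.579, 0.7782, 0.1964, 0.1437] F [-0.1, 0.4, -1.2] w 0.0578
(array([0.45049126, 0.36526619, 0.18099957]), array([0.51273169, 0.3840038 , 0.18117345]))
135 shift [-6.56, 7.81, 1.13] turn [10.77, -7.39, -24.22] rows>= 12.9
150 shift [-6.49, 7.89, 1.18] turn [8.69, -8.23, -26.97] rows>= 13.8
160 shift [-6.43, 7.93, 1.2] turn [7.13, -8.76, -28.73] rows>= 14.4
```

View pics/s4.png

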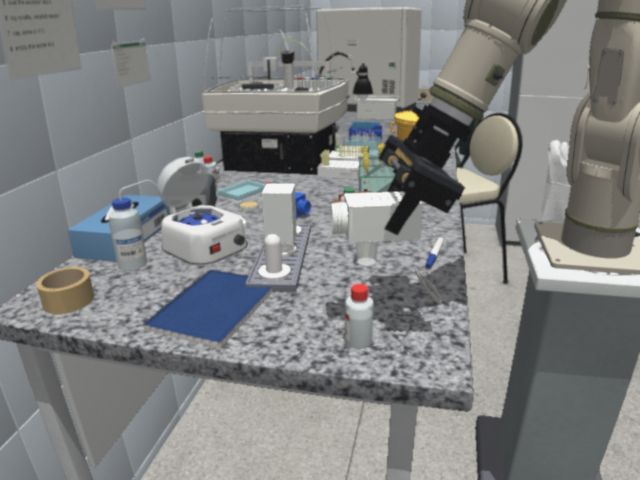

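```bash
python3 fit.py | head -1; cat > pathsim.py <<'E'
from obj import *
from scipy.spatial.transform import Slerp
def pathsim(name,p1,o1,n=14,show=True,up=0.,half=None,q=None,p0=None,o0=None):
    s=r.read_state(); d=json.load(open(name+'.json'))
    if q is None: q=s['joint_positions']; 
    pm,om=fk(q,PR,SG)
    if p0 is None: p0=np.array(s['ee_pos']);o0=R.from_quat(s['eef_rot'])
    cp=p0-pm; sl=Slerp([0,1],R.concatenate([o0,o1])); h=.029 if name=='W' else .026
    cor=np.array([[sx*d['half'],sy*h,sz*h] for sx in(-1,1) for sy in(-1,1) for sz in(-1,1)])
    for i in range(1,n+1):
        t=i/n; p=p0+(p1-p0)*t+[0,0,up*4*t*(1-t)]; o=sl(t)
        q,e,a=ik(p-cp,o,q,w=.02,m=.02)
        Rb=o*R.from_quat(d['rt']); c=p+o.apply(d['ct']); lo=(c+Rb.apply(cor))
        print(i,q.round(2).tolist(),round(e,4),round(a,3),"low z",lo[:,2].min().round(3),"bottle c",c.round(3).tolist(),"tcp",p.round(3).tolist(), "zt",o.as_matrix()[:,2].round(2).tolist())
    return q
E
python3 - <<'E'
from pathsim import *
pathsim('W',*toolfor('W',(.647,.263,.15),150),up=.04)
E
```

```text
0.007311958179139618 (-1, -1, -1, -1) [0.2644, 0.4444, 0.4891, 0.3596, 0.006, 0.0002, 3.0641, -0.0024, -0.0821]
1 [-0.87, -0.03, -0.05, 2.03, 0.37, 0.82, 0.89] 0.0 0.0 low z 0.157 bottle c [0.465, 0.361, 0.193] tcp [0.445, 0.351, 0.184] zt [0.42, 0.07, -0.9]
2 [-0.86, 0.02, -0.05, 1.94, 0.38, 0.92, 1.07] 0.0 0.0 low z 0.162 bottle c [0.48, 0.358, 0.205] tcp [0.462, 0.344, 0.198] zt [0.4, 0.0, -0.91]
3 [-0.86, 0.07, -0.05, 1.86, 0.41, 1.02, 1.24] 0.0 0.0 low z 0.165 bottle c [0.495, 0.353, 0.215] tcp [0.478, 0.337, 0.21] zt [0.39, -0.07, -0.92]
4 [-0.86, 0.12, -0.05, 1.79, 0.46, 1.1, 1.39] 0.0 0.0 low z 0.166 bottle c [0.509, 0.349, 0.223] tcp [0.494, 0.33, 0.221] zt [0.39, -0.15, -0.91]
5 [-0.86, 0.17, -0.06, 1.73, 0.51, 1.17, 1.53] 0.0 0.0 low z 0.166 bottle c [0.522, 0.343, 0.229] tcp [0.51, 0.322, 0.229] zt [0.4, -0.22, -0.89]
6 [-0.86, 0.21, -0.06, 1.68, 0.58, 1.23, 1.67] 0.0 0.0 low z 0.165 bottle c [0.536, 0.337, 0.233] tcp [0.527, 0.315, 0.237] zt [0.42, -0.29, -0.86]
7 [-0.87, 0.25, -0.07, 1.65, 0.65, 1.27, 1.81] 0.0 0.0 low z 0.164 bottle c [0.549, 0.33, 0.236] tcp [0.543, 0
[... 366 characters left out ...]
.29, 2.18] 0.0 0.0 low z 0.158 bottle c [0.59, 0.305, 0.235] tcp [0.591, 0.286, 0.25] zt [0.57, -0.46, -0.68]
11 [-0.89, 0.34, -0.07, 1.68, 0.98, 1.27, 2.29] 0.0 0.0 low z 0.156 bottle c [0.603, 0.295, 0.231] tcp [0.608, 0.279, 0.249] zt [0.61, -0.48, -0.63]
12 [-0.89, 0.35, -0.06, 1.72, 1.07, 1.24, 2.4] 0.0 0.0 low z 0.154 bottle c [0.618, 0.285, 0.227] tcp [0.624, 0.272, 0.246] zt [0.66, -0.48, -0.57]
13 [-0.88, 0.35, -0.05, 1.76, 1.16, 1.2, 2.5] 0.0 0.0 low z 0.152 bottle c [0.632, 0.274, 0.222] tcp [0.64, 0.265, 0.242] zt [0.71, -0.47, -0.52]
14 [-0.85, 0.36, -0.07, 1.82, 1.28, 1.15, 2.58] 0.0 0.0 low z 0.15 bottle c [0.647, 0.263, 0.215] tcp [0.656, 0.258, 0.237] zt [0.76, -0.44, -0.47]
```

```bash
python3 - <<'E'
from pathsim import *
for ph in (120,160):
    q=pathsim('W',*toolfor('W',(.647,.263,.13),ph),up=.05,n=6)
    print("SEAT"); P,O=toolfor('W',(.647,.263,.13),ph);P2,O2=toolfor('W',(.647,.263,.022),ph)
    pathsim('W',P2,O2,n=2,q=q,p0=P,o0=O)
rel(*toolfor('W',(.647,.263,.13),160))
E
```

```text
1 [-0.82, 0.06, -0.05, 1.86, 0.31, 1.01, 1.14] 0.0 0.001 low z 0.163 bottle c [0.486, 0.354, 0.21] tcp [0.466, 0.341, 0.204] zt [0.34, -0.02, -0.94]
2 [-0.8, 0.22, -0.06, 1.63, 0.37, 1.27, 1.46] 0.0 0.0 low z 0.167 bottle c [0.52, 0.342, 0.229] tcp [0.504, 0.323, 0.229] zt [0.26, -0.21, -0.94]
3 [-0.81, 0.38, -0.06, 1.44, 0.49, 1.48, 1.75] 0.0 0.0 low z 0.163 bottle c [0.552, 0.326, 0.235] tcp [0.541, 0.306, 0.243] zt [0.23, -0.41, -0.88]
4 [-0.84, 0.51, -0.06, 1.33, 0.65, 1.6, 2.03] 0.0 0.0 low z 0.155 bottle c [0.584, 0.308, 0.232] tcp [0.578, 0.289, 0.245] zt [0.26, -0.58, -0.77]
5 [-0.87, 0.62, -0.04, 1.3, 0.83, 1.63, 2.29] 0.0 0.0 low z 0.144 bottle c [0.615, 0.287, 0.218] tcp [0.615, 0.271, 0.236] zt [0.33, -0.7, -0.63]
6 [-0.89, 0.69, -0.02, 1.35, 1.01, 1.59, 2.51] 0.0 0.0 low z 0.13 bottle c [0.647, 0.263, 0.195] tcp [0.652, 0.254, 0.217] zt [0.44, -0.77, -0.47]
SEAT
1 [-0.89, 0.75, -0.02, 1.38, 1.02, 1.55, 2.44] 0.0 0.0 low z 0.076 bottle c [0.647, 0.263, 0.141] tcp [0.652, 0.254, 0.163] zt [0.44, -0.77, -0.47]
2 [-0.89, 0.82, -0.02, 1.39, 1.02, 1.51, 2.37] 0.0 0.0 low z 0.0
[... 625 characters left out ...]
0.581, 0.292, 0.245] zt [0.62, -0.38, -0.69]
5 [-0.87, 0.27, -0.07, 1.84, 1.13, 1.1, 2.35] 0.0 0.0 low z 0.143 bottle c [0.612, 0.289, 0.217] tcp [0.619, 0.276, 0.236] zt [0.73, -0.38, -0.57]
6 [-0.85, 0.29, -0.03, 1.96, 1.41, 0.96, 2.55] 0.0 0.0 low z 0.13 bottle c [0.647, 0.263, 0.195] tcp [0.657, 0.259, 0.217] zt [0.83, -0.3, -0.47]
SEAT
1 [-0.86, 0.38, -0.02, 1.99, 1.49, 0.95, 2.41] 0.0 0.0 low z 0.076 bottle c [0.647, 0.263, 0.141] tcp [0.657, 0.259, 0.163] zt [0.83, -0.3, -0.47]
2 [-0.87, 0.47, -0.01, 2.0, 1.56, 0.94, 2.28] 0.0 0.0 low z 0.022 bottle c [0.647, 0.263, 0.087] tcp [0.657, 0.259, 0.109] zt [0.83, -0.3, -0.47]
 shift [-6.42, 7.61, 1.85] turn [7.1, -8.78, -28.71] rows>= 14.4
```

```bash
python3 - <<'E'
from pathsim import *
d,w=rel(*toolfor('W',(.647,.263,.125),140))
for i in range(1,11):
    t=.065*i; u=.06*4*t*(1-t)/.15; print((d*t+np.array([.01,2.82,-5.3])*u).round(2).tolist()+(w*t).round(2).tolist())
E
```

```text
shift [-6.52, 7.42, 1.97] turn [10.08, -7.69, -25.13] rows>= 13.2
[-0.42, 0.76, -0.39, 0.66, -0.5, -1.63]
[-0.85, 1.48, -0.7, 1.31, -1.0, -3.27]
[-1.27, 2.16, -0.95, 1.97, -1.5, -4.9]
[-1.69, 2.8, -1.12, 2.62, -2.0, -6.53]
[-2.12, 3.4, -1.22, 3.28, -2.5, -8.17]
[-2.54, 3.97, -1.25, 3.93, -3.0, -9.8]
[-2.96, 4.5, -1.21, 4.59, -3.5, -11.44]
[-3.39, 4.98, -1.09, 5.24, -4.0, -13.07]
[-3.81, 5.44, -0.9, 5.9, -4.5, -14.7]
[-4.24, 5.85, -0.65, 6.55, -5.0, -16.34]
```

Call:
carry_out --commands '[[[255,-0.42,0.76,-0.39,0.66,-0.5,-1.63],[255,-0.85,1.48,-0.7,1.31,-1.0,-3.27],[255,-1.27,2.16,-0.95,1.97,-1.5,-4.9],[255,-1.69,2.8,-1.12,2.62,-2.0,-6.53],[255,-2.12,3.4,-1.22,3.28,-2.5,-8.17],[255,-2.54,3.97,-1.25,3.93,-3.0,-9.8],[255,-2.96,4.5,-1.21,4.59,-3.5,-11.44],[255,-3.39,4.98,-1.09,5.24,-4.0,-13.07],[255,-3.81,5.44,-0.9,5.9,-4.5,-14.7],[255,-4.24,5.85,-0.65,6.55,-5.0,-16.34],[255,-4.24,5.85,-0.65,6.55,-5.0,-16.34]]]'

```text
time: 9.1
ee_pos: [0.5755, 0.2915, 0.248]
eef_rot: [-0.02, 0.935, -0.27, 0.228]
ft_force: [-0.2, 0.3, -1.1]
width: 0.0577
```

```bash
python3 rd.py;python3 fit.py | head -1; python3 - <<'E'
from pathsim import *
import cv2
print([x.round(4) for x in bottle('W')[:2]])
cv2.imwrite("pics/w5.png",r.camera("wrist"))
d,w=rel(*toolfor('W',(.647,.263,.125),140))
E
```

```text
9.1 q [-0.885, 0.378, -0.029, 1.533, 0.724, 1.441, 2.094] p [0.5755, 0.2915, 0.248] R [-0.0196, 0.9353, -0.2701, 0.2276] F [-0.2, 0.3, -1.1] w 0.0577
0.019169091160187727 (-1, -1, -1, -1) [0.2408, 0.4545, 0.4854, 0.3478, 0.0086, 0.0065, -3.2167, 0.0064, -0.0814]
[array([0.5779, 0.3118, 0.2351]), array([0.5962, 0.3456, 0.1827])]
 shift [-2.01, -0.17, 3.22] turn [3.53, -2.71, -8.8] rows>= 4.6
```

View pics/w5.png

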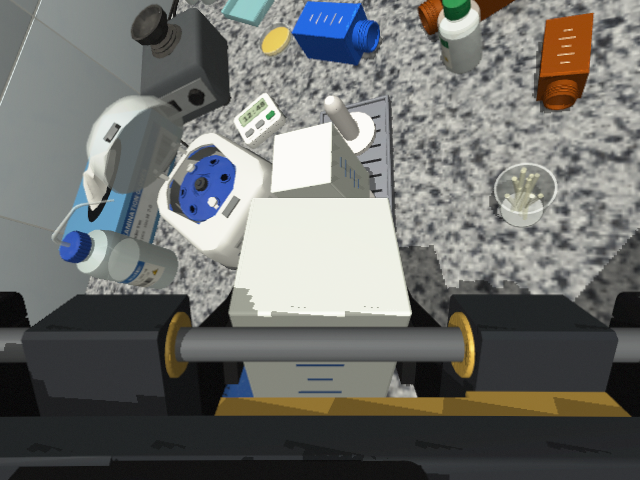

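Call:
carry_out --commands '[[[255,-0.36,0.15,0.3,0.59,-0.45,-1.47],[255,-0.7,0.2,0.7,1.18,-0.9,-2.93],[255,-1.05,0.18,1.2,1.77,-1.36,-4.4],[255,-1.4,0.1,1.8,2.35,-1.81,-5.87],[255,-1.7,-0.05,2.5,2.94,-2.26,-7.33],[255,-2.01,-0.17,3.22,3.53,-2.71,-8.8],[255,-2.01,-0.17,3.22,3.53,-2.71,-8.8],[255,-2.01,-0.17,3.22,3.53,-2.71,-8.8]]]'

```text
time: 10.15
ee_pos: [0.655, 0.2568, 0.2123]
eef_rot: [-0.36, 0.779, -0.466, 0.218]
ft_force: [0.2, 0.9, -0.9]
width: 0.0577
```

```bash
python3 rd.py; python3 - <<'E'
from pathsim import *
import cv2
c,m,Rb=bottle('W');print(c.round(4),m.round(4),Rb.as_matrix()[:,0].round(4))
for n in("scene","side","wrist"): cv2.imwrite(f"pics/{n}6.png",r.camera(n))
s=cv2.imread("pics/scene6.png"); cv2.imwrite("pics/s6c.png",cv2.resize(s[130:280,250:450],None,fx=4,fy=4,interpolation=cv2.INTER_CUBIC))
s=cv2.imread("pics/side6.png"); cv2.imwrite("pics/d6c.png",cv2.resize(s[150:300,200:400],None,fx=4,fy=4,interpolation=cv2.INTER_CUBIC))
E
```

```text
10.15 q [-0.889, 0.492, -0.018, 1.676, 1.146, 1.333, 2.582] p [0.655, 0.2568, 0.2123] R [-0.3597, 0.7787, -0.4655, 0.2181] F [0.2, 0.9, -0.9] w 0.0577
[0.6468 0.2638 0.1907] [0.6469 0.2642 0.1257] [ 0.0015  0.0049 -1.    ]
```

View pics/s6c.png

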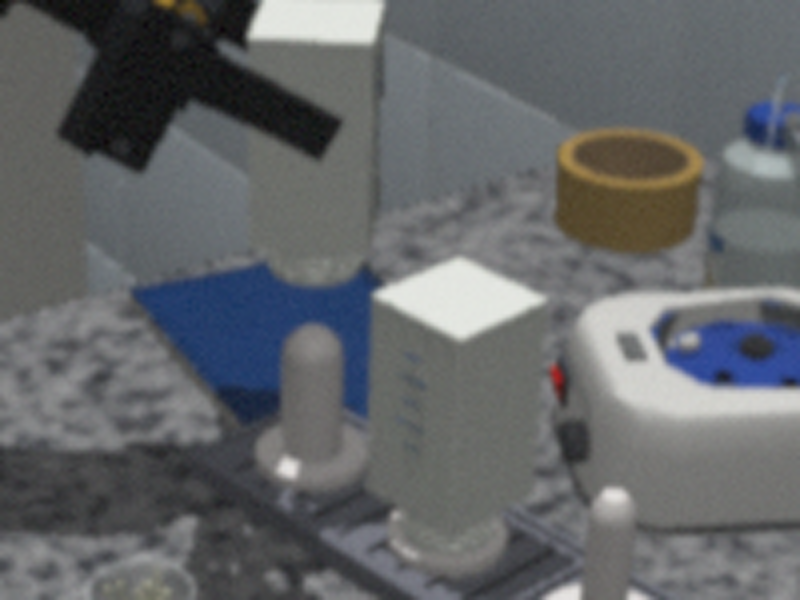

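View pics/d6c.png

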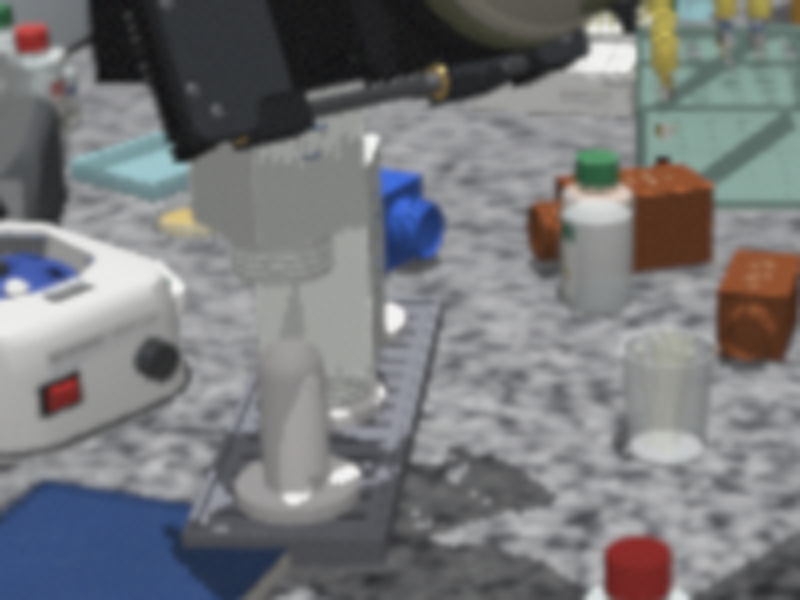

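```bash
python3 - <<'E'
import cv2
s=cv2.imread("pics/scene6.png"); a=cv2.resize(s[180:255,300:350],None,fx=8,fy=8,interpolation=cv2.INTER_CUBIC)
s=cv2.imread("pics/side6.png"); b=cv2.resize(s[205:280,250:300],None,fx=8,fy=8,interpolation=cv2.INTER_CUBIC)
import numpy as np
c=np.hstack([a,b])
cv2.imwrite("pics/e6.png",cv2.convertScaleAbs(c,alpha=1.5,beta=-60))
E
```

```text
(no output)
```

View pics/e6.png

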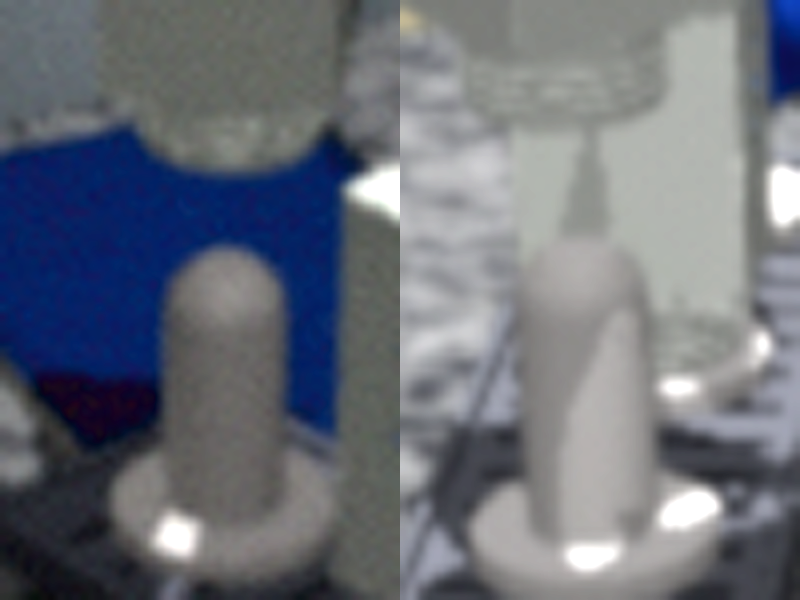

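```bash
python3 - <<'E'
from pathsim import *
A=[]
for n in("scene","side"):
    x=R.from_quat(r.camera_info(n)['rotation']).apply([1,0,0]); print(x.round(3)); A.append(x[:2])
D=np.linalg.solve(A,[.0027,-.0035]); print("neck minus peg",D)
c,m,_=bottle('W'); tgt=m[:2]-D; print(m,tgt)
for z in (.1,.09,.05,.026):
    rel(*toolfor('W',(*tgt,z),140),tag=str(z))
E
```

```text
[ 0.846 -0.533 -0.006]
[-0.973 -0.23  -0.022]
neck minus peg [0.00348655 0.00046887]
[0.64704398 0.26422266 0.12589342] [0.64355742 0.26375379]
0.1 shift [0.1, 0.96, 0.4] turn [0.01, 0.01, -0.04] rows>= 0.4
0.09 shift [0.1, 1.31, 0.59] turn [0.01, 0.01, -0.04] rows>= 0.6
0.05 shift [0.1, 2.72, 1.34] turn [0.01, 0.01, -0.04] rows>= 1.2
0.026 shift [0.11, 3.57, 1.79] turn [0.01, 0.01, -0.04] rows>= 1.6
```

Call:
carry_out --commands '[[[255,0.1,0.1,-0.05,0,0,0],[255,0.1,0.5,0.16,0,0,0],[255,0.1,0.96,0.4,0,0,0],[255,0.1,1.31,0.59,0,0,0],[255,0.1,1.48,0.68,0,0,0],[255,0.1,1.48,0.68,0,0,0]]]'

```text
time: 11.05
ee_pos: [0.6518, 0.2566, 0.1714]
eef_rot: [-0.361, 0.778, -0.466, 0.218]
ft_force: [0.1, -0.0, -1.1]
width: 0.0579
```

```bash
python3 rd.py; python3 - <<'E'
from pathsim import *
import cv2
c,m,Rb=bottle('W');print(c.round(4),m.round(4),Rb.as_matrix()[:,0].round(4))
s=r.camera("scene"); a=cv2.resize(s[180:255,300:350],None,fx=8,fy=8,interpolation=cv2.INTER_CUBIC)
s=r.camera("side"); b=cv2.resize(s[205:280,250:300],None,fx=8,fy=8,interpolation=cv2.INTER_CUBIC)
cv2.imwrite("pics/e7.png",cv2.convertScaleAbs(np.hstack([a,b]),alpha=1.5,beta=-60))
E
```

```text
11.05 q [-0.894, 0.543, -0.017, 1.701, 1.163, 1.305, 2.511] p [0.6518, 0.2566, 0.1714] R [-0.3607, 0.7779, -0.4661, 0.2178] F [0.1, -0.0, -1.1] w 0.0579
[0.6435 0.2637 0.1498] [0.6436 0.2638 0.0848] [ 8.0e-04  2.7e-03 -1.0e+00]
```

View pics/e7.png

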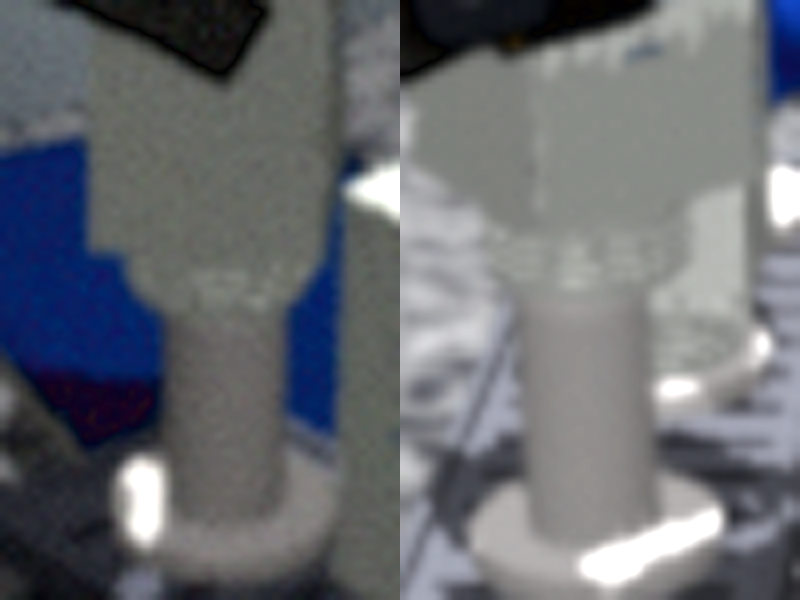

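Call:
carry_out --commands '[[[255,0,0.35,0.19,0,0,0],[255,0,0.7,0.37,0,0,0],[255,0,1.05,0.56,0,0,0],[255,0,1.4,0.75,0,0,0],[255,0,1.7,0.91,0,0,0],[255,0,1.86,0.99,0,0,0],[255,0,1.93,1.03,0,0,0],[255,0,1.93,1.03,0,0,0]]]'

```text
time: 12.15
ee_pos: [0.6522, 0.257, 0.1176]
eef_rot: [-0.36, 0.778, -0.466, 0.218]
ft_force: [-0.2, -0.1, -1.5]
width: 0.0578
```

```bash
python3 rd.py; python3 - <<'E'
from pathsim import *
c,m,Rb=bottle('W');print(c.round(4),m.round(4),Rb.as_matrix()[:,0].round(4))
E
```

```text
12.15 q [-0.898, 0.623, -0.013, 1.713, 1.188, 1.268, 2.422] p [0.6522, 0.257, 0.1176] R [-0.3604, 0.7781, -0.4659, 0.2183] F [-0.2, -0.1, -1.5] w 0.0578
[0.644  0.264  0.0959] [0.6441 0.2643 0.0309] [ 0.0018  0.0036 -1.    ]
```

Call:
carry_out --commands '[[[255,0,0.05,0.028,0,0,0],[255,0,0.1,0.056,0,0,0],[255,0,0.15,0.08,0,0,0],[255,0,0.19,0.1,0,0,0],[255,0,0.23,0.12,0,0,0],[255,0,0.23,0.12,0,0,0]]]'

```text
time: 12.9
ee_pos: [0.6521, 0.257, 0.111]
eef_rot: [-0.36, 0.778, -0.466, 0.218]
ft_force: [0.1, -0.8, -0.5]
width: 0.058
```

Call:
carry_out --commands '[[[255,0,0.04,0.02,0,0,0],[255,0,0.07,0.04,0,0,0],[255,0,0.07,0.04,0,0,0]]]'

```text
time: 13.28
ee_pos: [0.6521, 0.257, 0.1089]
eef_rot: [-0.36, 0.778, -0.466, 0.218]
ft_force: [0.2, -0.3, -1.4]
width: 0.0579
```

```bash
python3 rd.py; python3 - <<'E'
from pathsim import *
import cv2
c,m,Rb=bottle('W');print(c.round(4),m.round(4),Rb.as_matrix()[:,0].round(4))
s=r.camera("scene"); a=cv2.resize(s[180:255,300:350],None,fx=8,fy=8,interpolation=cv2.INTER_CUBIC)
s=r.camera("side"); b=cv2.resize(s[205:280,250:300],None,fx=8,fy=8,interpolation=cv2.INTER_CUBIC)
cv2.imwrite("pics/e8.png",cv2.convertScaleAbs(np.hstack([a,b]),alpha=1.5,beta=-60))
E
```

```text
13.275 q [-0.898, 0.636, -0.012, 1.714, 1.192, 1.262, 2.408] p [0.6521, 0.257, 0.1089] R [-0.3605, 0.778, -0.466, 0.2182] F [0.2, -0.3, -1.4] w 0.0579
[0.6439 0.264  0.0873] [0.644  0.2642 0.0223] [ 0.0016  0.0034 -1.    ]
```

View pics/e8.png

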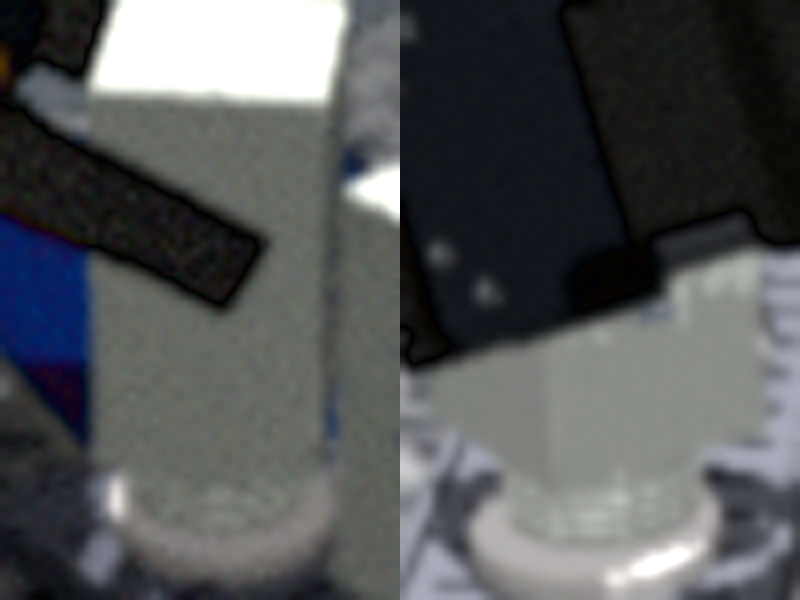

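Almost seated; no contact force yet. Go down in small steps till contact.

Call:
carry_out --commands '[[[255,0,0.035,0.019,0,0,0],[255,0,0.07,0.038,0,0,0],[255,0,0.07,0.038,0,0,0]]]'

```text
time: 13.75
ee_pos: [0.6521, 0.257, 0.1069]
eef_rot: [-0.361, 0.778, -0.466, 0.218]
ft_force: [0.1, -0.1, -0.6]
width: 0.058
```

Call:
carry_out --commands '[[[255,0,0.035,0.019,0,0,0],[255,0,0.07,0.038,0,0,0],[255,0,0.07,0.038,0,0,0]]]'

```text
time: 14.12
ee_pos: [0.6522, 0.257, 0.1053]
eef_rot: [-0.36, 0.778, -0.466, 0.218]
ft_force: [-1.0, -0.3, 3.1]
width: 0.0582
```

Call:
carry_out --commands '[[[200,0,0,0,0,0,0],[90,0,0,0,0,0,0],[30,0,0,0,0,0,0],[30,0,0,0,0,0,0],[30,0,0,0,0,0,0],[30,0,0,0,0,0,0]]]'

```text
time: 14.88
ee_pos: [0.6522, 0.257, 0.1053]
eef_rot: [-0.36, 0.778, -0.466, 0.218]
ft_force: [-2.1, 0.7, -0.1]
width: 0.0759
```

```bash
python3 rd.py; python3 - <<'E'
from pathsim import *
import cv2
s=r.camera("scene"); a=cv2.resize(s[180:255,300:350],None,fx=8,fy=8,interpolation=cv2.INTER_CUBIC)
s=r.camera("side"); b=cv2.resize(s[205:280,250:300],None,fx=8,fy=8,interpolation=cv2.INTER_CUBIC)
cv2.imwrite("pics/e9.png",cv2.convertScaleAbs(np.hstack([a,b]),alpha=1.5,beta=-60))
cv2.imwrite("pics/w9.png",r.camera("wrist"))
E
```

```text
14.875 q [-0.899, 0.643, -0.011, 1.714, 1.194, 1.26, 2.402] p [0.6522, 0.257, 0.1053] R [-0.3603, 0.7779, -0.4661, 0.2184] F [-2.1, 0.7, -0.1] w 0.0759
```

View pics/e9.png

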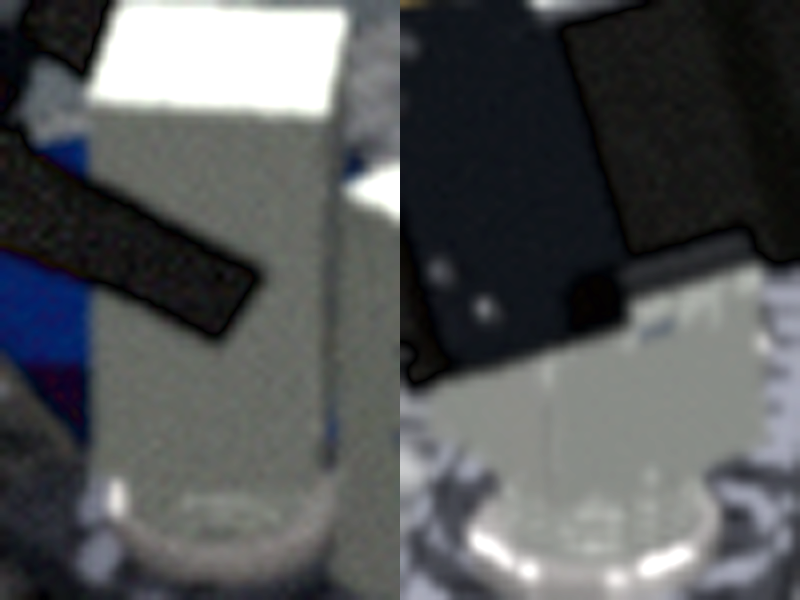

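View pics/w9.png

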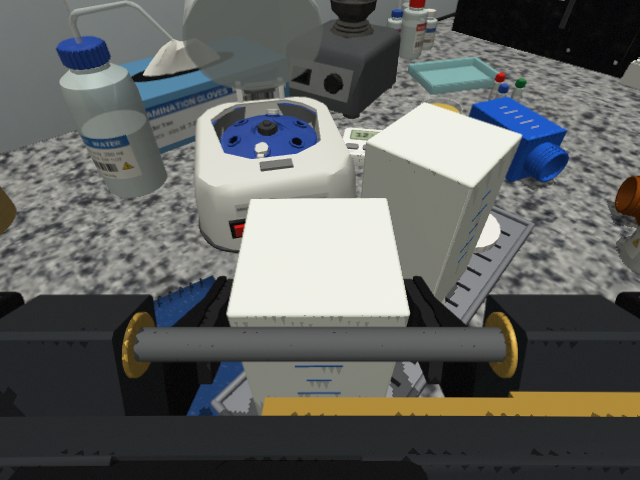

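Call:
carry_out --commands '[[[30,0,0,-0.3,0,0,0],[30,0,0,-0.8,0,0,0],[30,0,0,-1.4,0,0,0],[30,0,0,-2.2,0,0,0],[30,0,0,-3,0,0,0],[30,0,0,-3.8,0,0,0],[30,0,0,-3.8,0,0,0]]]'

```text
time: 15.9
ee_pos: [0.587, 0.3133, 0.1506]
eef_rot: [-0.361, 0.778, -0.465, 0.219]
ft_force: [0.0, 0.1, 0.3]
width: 0.0767
```

```bash
python3 rd.py; python3 - <<'E'
from pathsim import *
import cv2
cv2.imwrite("pics/s10.png",r.camera("scene"))
cv2.imwrite("pics/d10.png",r.camera("side"))
cv2.imwrite("pics/w10.png",r.camera("wrist"))
E
```

```text
15.9 q [-0.994, 0.579, -0.067, 1.696, 1.115, 1.403, 2.424] p [0.587, 0.3133, 0.1506] R [-0.3612, 0.7778, -0.4652, 0.2194] F [0.0, 0.1, 0.3] w 0.0767
```

View pics/s10.png

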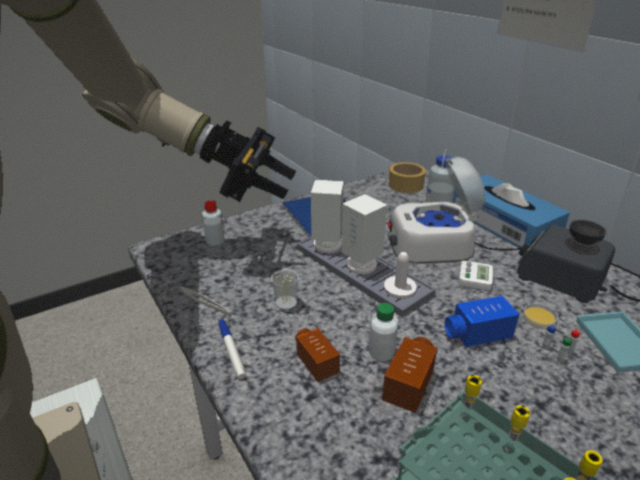

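View pics/d10.png

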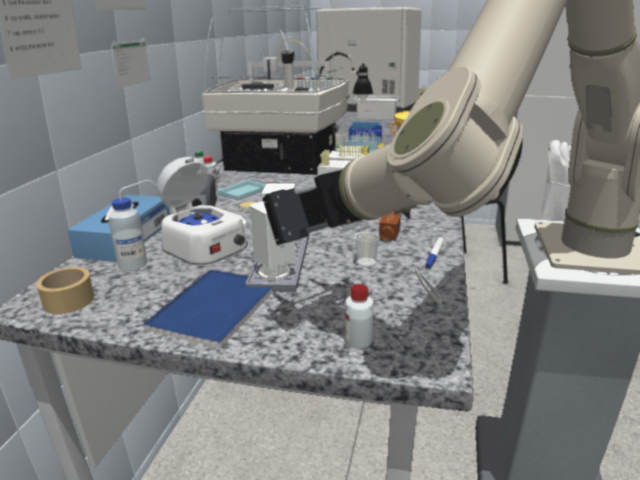

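```bash
cat > fit.py <<'E'
import json,numpy as np
from scipy.optimize import least_squares
from scipy.spatial.transform import Rotation as R
L=[json.loads(l) for l in open('log.jsonl')]
# axis order: z-,y,z-,y,z-,y,z-  with general link offsets
AX=['z','y','z','y','z','y','z']; SGN=[-1,1,-1,1,-1,1,-1]
def fk(q,pr,sg=None):
    off=np.array(pr[:7]); T=np.array(pr[7:]).reshape(8,3)
    o=R.identity(); p=T[0].copy()
    for i in range(7):
        o=o*R.from_euler(AX[i],SGN[i]*(q[i]+off[i])); p=p+o.apply(T[i+1])
    return p,o
def res(pr):
    e=[]
    for l in L:
        p,o=fk(l['q'],pr); e+=list((p-l['p'])*10); e+=list((o.inv()*R.from_quat(l['o'])).as_rotvec())
    return np.array(e)
x0=np.zeros(31); x0[6]=np.pi; x0[7+2]=.27; x0[7+3*2+2]=.45; x0[7+3*4+2]=.49; x0[7+3*6+2]=.36
if __name__=="__main__":
    f=least_squares(lambda x:np.r_[res(x),(x-x0)*.02],x0)
    print(f.cost); print(f.x[:7].round(3)); print(f.x[7:].reshape(8,3).round(3)); print(res(f.x).reshape(-1,6).round(3))
    json.dump(dict(pr=f.x.tolist()),open('kin.json','w'))
E
python3 fit.py
```

```text
1.2352504256568787e-07
[ 0.     0.    -0.    -0.     0.    -0.     3.142]
[[ 0.    -0.     0.264]
 [-0.    -0.011 -0.006]
 [ 0.    -0.011  0.449]
 [-0.    -0.012 -0.001]
 [ 0.    -0.012  0.49 ]
 [-0.    -0.     0.   ]
 [ 0.    -0.     0.356]
 [-0.     0.    -0.004]]
[[ 0. -0. -0.  0. -0. -0.]
 [-0. -0. -0. -0. -0. -0.]
 [-0. -0. -0. -0.  0. -0.]
 [-0. -0.  0. -0. -0. -0.]
 [ 0.  0.  0. -0. -0. -0.]
 [-0. -0.  0.  0.  0. -0.]
 [-0.  0. -0.  0.  0. -0.]
 [ 0.  0.  0.  0.  0. -0.]
 [ 0.  0.  0. -0. -0. -0.]
 [ 0.  0.  0.  0. -0.  0.]
 [ 0.  0.  0.  0. -0.  0.]
 [-0. -0. -0.  0. -0.  0.]
 [-0. -0. -0.  0. -0.  0.]
 [-0. -0. -0.  0. -0.  0.]
 [-0. -0.  0.  0. -0.  0.]]
```

```bash
cat > s2.py <<'E'
from plan import *
from scipy.spatial.transform import Slerp
def track(q,p1,o1,n=10,w=.02,up=0):
    p0,o0=fk(q,PR,SG); sl=Slerp([0,1],R.concatenate([o0,o1])); E=0
    for i in range(1,n+1):
        t=i/n; q,e,a=ik(p0+(p1-p0)*t+np.array([0,0,up*4*t*(1-t)]),sl(t),q,w=w,m=.02); E=max(E,e+a*.2)
    return q,E
q0=np.array(L[-1]['q']); c=(.5528,-.1087);yaw=np.radians(30.4);seat=(.6766,.0648)
mg=lambda q:np.min(np.minimum(q-LO,HI-q)).round(2)
if __name__=="__main__":
  a0,o0=fk(q0,PR,SG)
  for flip in(-1,1):
   for th in (45,55,65,75):
    t=np.radians(th)
    p,o=lying(c,yaw,t,flip,-.025,.029)
    x=q0
    for n,a,b,u in [("back",a0+[-.1,.0,.15],o0,0),("pre",p-.09*o.as_matrix()[:,2]+[0,0,.04],o,.05),("grasp",p,o,0),("lift",p+[0,0,.16],o,0)]:
        x,E=track(x,np.array(a),b,up=u)
        print(flip,th,n,x.round(2).tolist(),mg(x),round(E,4))
    for ph in(-150,-120,-90,-60,-30):
        pp,oo=placed(seat,.055,np.radians(ph),t,flip,-.025,lift=.1); p2,o2=placed(seat,.055,np.radians(ph),t,flip,-.025)
        y,E=track(x,pp,oo,n=14,up=.03); z,E2=track(y,p2,o2,n=4)
        print("   ",ph,y.round(2).tolist(),mg(y),round(E,4),"seat",z.round(2).tolist(),mg(z),round(E2,4))
E
time python3 s2.py
```

```text
-1 45 back [-1.08, 0.3, -0.14, 1.74, 1.02, 1.64, 2.56] 0.04 0.0
-1 45 pre [-0.85, -0.48, 1.27, 2.32, -0.09, 0.54, 2.58] 0.02 0.0379
-1 45 grasp [-1.05, -0.23, 1.32, 2.4, -0.27, 0.27, 2.58] 0.02 0.1143
-1 45 lift [-0.95, -0.48, 1.27, 2.22, -0.16, 0.58, 2.58] 0.02 0.0157
    -150 [-0.96, 0.22, 1.09, 2.05, -1.22, 0.63, -0.09] 0.05 0.0001 seat [0.31, 0.32, -0.32, 2.05, -1.25, 0.3, 0.12] 0.02 0.001
    -120 [-0.53, 0.46, 0.87, 1.79, -1.25, 1.2, 0.33] 0.02 0.0001 seat [-0.19, 0.5, 0.43, 1.83, -1.25, 1.0, 0.47] 0.02 0.0001
    -90 [-0.39, 0.76, 0.9, 1.43, -1.25, 1.7, 0.64] 0.02 0.0002 seat [-0.32, 0.83, 0.76, 1.49, -1.25, 1.57, 0.74] 0.02 0.0
    -60 [-0.29, 0.98, 0.87, 1.03, -1.17, 2.04, 0.89] 0.02 0.0002 seat [-0.29, 1.07, 0.84, 1.1, -1.18, 1.93, 0.99] 0.09 0.0
    -30 [0.15, 1.0, -0.38, 0.7, -0.17, 2.04, 0.84] 0.02 0.0186 seat [0.13, 1.14, -0.36, 0.67, -0.13, 2.01, 0.9] 0.05 0.0
-1 55 back [-1.08, 0.3, -0.14, 1.74, 1.02, 1.64, 2.56] 0.04 0.0
-1 55 pre [-0.93, -0.48, 1.32, 2.25, -0.04, 0.64, 2.57] 0.02 0.0051
-1 55 grasp [-1.07, -0.14, 1.32, 2.4, -0.31, 0.28, 2.58] 0.02 0.0963
-1 55 lift 
[... 5335 characters left out ...]
.79, 0.08, 2.58] 0.02 0.1964
    -150 [1.38, -0.48, -1.45, 2.21, 4.39, 0.29, 2.58] 0.02 0.2331 seat [1.31, -0.48, -1.45, 2.3, 4.39, 0.25, 2.58] 0.02 0.2986
    -120 [1.24, 1.05, -1.45, 1.8, 0.11, 0.56, 2.58] 0.02 0.1723 seat [1.33, 1.45, -1.45, 1.94, 0.55, 0.36, 2.58] 0.02 0.0465
    -90 [-1.49, -0.48, 1.32, 2.07, -0.07, 0.55, 2.58] 0.02 0.2505 seat [-1.47, -0.48, 1.32, 2.25, 0.05, 0.34, 2.58] 0.02 0.2998
    -60 [0.58, 1.45, -1.45, 0.72, 0.06, 1.98, 2.58] 0.02 0.3088 seat [0.7, 1.51, -1.45, 0.92, 0.23, 1.78, 2.58] 0.02 0.1729
    -30 [0.58, 1.51, -1.45, 0.76, -0.04, 2.04, 2.58] 0.02 0.4063 seat [0.57, 1.61, -1.45, 0.74, 0.1, 2.04, 2.58] 0.02 0.2333
real	0m47.390s
user	0m47.629s
sys	0m0.102s
```

```bash
cat > s3.py <<'E'
from s2 import *
from rel import down
a0,o0=fk(q0,PR,SG)
x=q0
c0=np.array([.5528,-.1087]); y0=np.radians(30.4); ax=np.array([np.cos(y0),np.sin(y0)])
g=np.array([*(c0-.005*ax),.03-.019])
for n,a,b,u in [("back",a0+[-.08,.03,.12],o0,0),("mid",np.array([.5,.1,.3]),down(120),0.05),("pre",g+[0,0,.15],down(120.4),0),("grasp",g,down(120.4),0)]:
    x,E=track(x,np.array(a),b,up=u); print(n,x.round(2).tolist(),mg(x),round(E,4))
xg=x
for ny in (-25,-10,5):
    g2=np.array([.555,-.12,.011]); x,E=track(xg,g+[0,0,.02],down(120.4)); x,E2=track(x,g2+[0,0,.02],down(90+ny)); print("turned",ny,x.round(2).tolist(),mg(x),round(E+E2,4))
    x1,_=track(x,g2+[0,0,.15],down(90+ny))
    for th in (45,52,60):
        t=np.radians(th); nyr=np.radians(ny); c=g2[:2]+.005*np.array([np.cos(nyr),np.sin(nyr)])
        p,o=lying(c,nyr,t,-1,-.025,.029); y=x1
        for n,a,b in [("pre",p-.09*o.as_matrix()[:,2]+[0,0,.03],o),("grasp",p,o),("lift",p+[0,0,.16],o)]:
            y,E=track(y,np.array(a),b); 
            if E>.002 or n=="grasp": print("  ",ny,th,n,y.round(2).tolist(),mg(y),round(E,4))
        for ph in(-120,-90,-60):
            pp,oo=placed(seat,.055,np.radians(ph),t,-1,-.025,lift=.1); p2,o2=placed(seat,.055,np.radians(ph),t,-1,-.025)
            u,E=track(y,pp,oo,n=14,up=.03); z,E2=track(u,p2,o2,n=4)
            print("      ",ph,u.round(2).tolist(),mg(u),round(E,4),"seat",z.round(2).tolist(),mg(z),round(E2,4))
E
time python3 s3.py
```

```text
back [-1.08, 0.4, -0.13, 1.67, 1.03, 1.61, 2.54] 0.06 0.0
mid [-0.54, 0.04, 0.26, 1.65, -0.01, 1.46, 1.82] 0.54 0.0
pre [-0.26, 0.24, 0.44, 1.74, -0.11, 1.19, 2.31] 0.29 0.0
grasp [-0.21, 0.43, 0.39, 1.86, -0.2, 0.89, 2.38] 0.22 0.0
turned -25 [-0.36, 0.45, 0.6, 1.84, -0.3, 0.95, 1.51] 0.58 0.0
   -25 45 pre [1.26, -0.37, -1.31, 2.4, 0.21, 0.25, 0.79] 0.02 0.0273
   -25 45 grasp [1.21, 0.72, -1.36, 2.4, 2.02, 0.94, -0.41] 0.02 0.0037
       -120 [0.84, 0.47, -0.83, 1.72, -0.51, 0.82, -0.1] 0.64 0.0001 seat [0.81, 0.62, -0.81, 1.78, -0.49, 0.66, 0.0] 0.6 0.0
       -90 [0.69, 0.72, -0.78, 1.36, -0.32, 1.27, 0.14] 0.69 0.0001 seat [0.67, 0.83, -0.75, 1.42, -0.29, 1.15, 0.22] 0.72 0.0
       -60 [0.47, 0.94, -0.75, 0.96, -0.13, 1.73, 0.39] 0.33 0.0002 seat [0.47, 1.03, -0.72, 1.03, -0.09, 1.61, 0.46] 0.45 0.0
   -25 52 pre [0.38, -0.17, -0.49, 2.4, 0.68, 0.41, 0.44] 0.02 0.004
   -25 52 grasp [0.41, 0.21, -0.48, 2.36, 1.63, 0.38, -0.41] 0.06 0.0001
       -120 [0.55, 0.4, -0.41, 1.77, -0.94, 0.9, 0.25] 0.33 0.0001 seat [0.57, 0.55, -0.43, 1.82, -1.0, 0.78, 0.43] 0.27 0.0
       -90 [0.4
[... 3241 characters left out ...]
-0.42, 1.29, 0.22] 0.7 0.0002 seat [0.7, 0.88, -0.74, 1.41, -0.38, 1.18, 0.31] 0.73 0.0
       -60 [0.47, 1.0, -0.74, 0.91, -0.21, 1.79, 0.4] 0.27 0.0002 seat [0.47, 1.09, -0.71, 0.97, -0.17, 1.68, 0.48] 0.38 0.0
   5 60 grasp [0.22, 0.19, 0.02, 2.28, -0.74, 0.24, 2.58] 0.02 0.0007
       -120 [0.32, 0.41, -0.08, 1.83, -1.25, 1.04, 0.5] 0.02 0.0001 seat [0.5, 0.58, -0.3, 1.85, -1.25, 0.9, 0.67] 0.02 0.0001
       -90 [0.21, 0.68, 0.06, 1.4, -1.03, 1.54, 0.57] 0.24 0.0001 seat [0.22, 0.81, 0.05, 1.43, -1.04, 1.45, 0.7] 0.23 0.0
       -60 [0.16, 0.97, 0.02, 0.89, -0.82, 1.97, 0.65] 0.09 0.0001 seat [0.16, 1.07, 0.02, 0.93, -0.79, 1.88, 0.75] 0.18 0.0
real	0m30.606s
user	0m30.743s
sys	0m0.178s
```

```bash
python3 - <<'E'
from bench import r
from h import *
I=r.camera_info("scene")
for n,(u,v) in dict(blueneckL=(448,332),blueBL=(467,342),blueBR=(516,327),greenbot=(383,357),traycorner=(465,402),rackcorner=(403,305),rackR=(432,290),distr_neck=(303,335),distr_base=(320,377),yellowlid=(540,318),pen1=(222,322),pen2=(240,376),cup=(287,302)).items(): print(n,onz(I,u,v,0).round(3))
E
```

```text
blueneckL [ 0.679 -0.06   0.   ]
blueBL [ 0.688 -0.095  0.   ]
blueBR [ 0.787 -0.115  0.   ]
greenbot [ 0.55  -0.046  0.   ]
traycorner [ 0.593 -0.181  0.   ]
rackcorner [0.662 0.036 0.   ]
rackR [0.738 0.04  0.   ]
distr_neck [0.469 0.067 0.   ]
distr_base [ 0.442 -0.027  0.   ]
yellowlid [ 0.842 -0.123  0.   ]
pen1 [0.366 0.171 0.   ]
pen2 [0.34 0.04 0.  ]
cup [0.489 0.158 0.   ]
```

```bash
cat > s4.py <<'E'
from s2 import *
from rel import down
a0,o0=fk(q0,PR,SG)
c0=np.array([.5528,-.1087]); y0=np.radians(30.4); ax=np.array([np.cos(y0),np.sin(y0)])
g=np.array([*(c0-.005*ax),.03-.019])
x=q0
for a,b,u in [(a0+[-.08,.03,.12],o0,0),(np.array([.5,.1,.3]),down(120),0.05),(g+[0,0,.15],down(120.4),0),(g,down(120.4),0),(g+[0,0,.17],down(120.4),0)]:
    x,E=track(x,np.array(a),b,up=u)
xg=x
for ctr in [(.53,.32),(.50,.30)]:
  for ny in (0,20,40):
    g2=np.array([*ctr,.011]); x,E=track(xg,g2+[0,0,.15],down(90+ny)); x,E2=track(x,g2,down(90+ny)); print(ctr,"turned",ny,x.round(2).tolist(),mg(x),round(E+E2,4))
    x1,_=track(x,g2+[0,0,.15],down(90+ny))
    for th in (45,52,60):
        t=np.radians(th); nyr=np.radians(ny); c=g2[:2]+.005*np.array([np.cos(nyr),np.sin(nyr)])
        p,o=lying(c,nyr,t,-1,-.025,.029); y=x1; ok=0
        for n,a,b in [("pre",p-.09*o.as_matrix()[:,2]+[0,0,.03],o),("grasp",p,o),("lift",p+[0,0,.16],o)]:
            y,E=track(y,np.array(a),b); ok=max(ok,E)
            if E>.002 or n=="grasp": print("  ",ny,th,n,y.round(2).tolist(),mg(y),round(E,4))
        if ok>.003: continue
        for ph in(-90,-60):
            pp,oo=placed(seat,.055,np.radians(ph),t,-1,-.025,lift=.1); p2,o2=placed(seat,.055,np.radians(ph),t,-1,-.025)
            u,E=track(y,pp,oo,n=14,up=.03); z,E2=track(u,p2,o2,n=4)
            print("      ",ph,u.round(2).tolist(),mg(u),round(E,4),"seat",z.round(2).tolist(),mg(z),round(E2,4))
E
time python3 s4.py
```

```text
(0.53, 0.32) turned 0 [-0.78, 0.52, 0.21, 1.69, -0.13, 0.94, 1.05] 0.73 0.0
   0 45 grasp [-1.14, 0.36, 0.19, 2.23, 1.47, 0.57, -0.72] 0.19 0.0
       -90 [-0.14, 0.62, 0.48, 1.42, -1.02, 1.53, 0.54] 0.25 0.0001 seat [-0.12, 0.73, 0.45, 1.48, -1.06, 1.43, 0.67] 0.21 0.0
       -60 [-0.08, 0.86, 0.38, 1.01, -0.85, 1.88, 0.76] 0.18 0.0001 seat [-0.08, 0.94, 0.37, 1.08, -0.85, 1.76, 0.86] 0.3 0.0
   0 52 grasp [-1.12, 0.33, 0.23, 2.18, 1.16, 0.48, -0.37] 0.24 0.0
       -90 [-0.08, 0.66, 0.44, 1.42, -1.1, 1.59, 0.59] 0.17 0.0001 seat [-0.06, 0.78, 0.41, 1.46, -1.14, 1.5, 0.72] 0.13 0.0
       -60 [-0.02, 0.92, 0.34, 0.96, -0.92, 1.96, 0.75] 0.1 0.0001 seat [-0.02, 1.01, 0.33, 1.01, -0.91, 1.85, 0.85] 0.21 0.0
   0 60 grasp [-1.07, 0.33, 0.24, 2.11, 0.74, 0.47, 0.1] 0.31 0.0
       -90 [-0.01, 0.71, 0.39, 1.41, -1.19, 1.65, 0.65] 0.08 0.0001 seat [0.01, 0.84, 0.36, 1.44, -1.22, 1.58, 0.78] 0.05 0.0
       -60 [0.04, 0.99, 0.29, 0.9, -0.99, 2.03, 0.72] 0.03 0.0001 seat [0.04, 1.09, 0.28, 0.94, -0.97, 1.94, 0.83] 0.12 0.0
(0.53, 0.32) turned 20 [-0.75, 0.52, 0.17, 1.69, -0.11, 0.94, 1.38] 
[... 3288 characters left out ...]
ned 40 [-0.72, 0.45, 0.12, 1.79, -0.07, 0.91, 1.7] 0.63 0.0
   40 45 pre [0.28, -0.16, -0.77, 2.4, -0.93, 0.28, 2.58] 0.02 0.0287
   40 45 grasp [0.0, 0.22, -0.54, 2.28, -0.81, 0.08, 2.58] 0.02 0.0433
   40 52 pre [-0.32, -0.15, -0.21, 2.4, -0.49, 0.27, 2.16] 0.02 0.0025
   40 52 grasp [-0.38, 0.2, -0.19, 2.3, -0.88, 0.08, 2.58] 0.02 0.0158
   40 60 grasp [-0.63, 0.2, 0.05, 2.26, -0.4, 0.17, 2.06] 0.11 0.0001
       -90 [-0.03, 0.72, 0.43, 1.42, -1.22, 1.67, 0.65] 0.05 0.0 seat [-0.02, 0.85, 0.4, 1.44, -1.25, 1.6, 0.79] 0.02 0.0
       -60 [0.03, 0.99, 0.31, 0.9, -1.01, 2.04, 0.73] 0.02 0.0001 seat [0.03, 1.09, 0.3, 0.94, -0.99, 1.95, 0.84] 0.11 0.0
real	0m30.946s
user	0m31.222s
sys	0m0.142s
```

```bash
python3 - <<'E'
from rel import *
s=r.read_state(); o=R.from_quat(s['eef_rot']); p=np.array(s['ee_pos'])+[-.08,.03,.12]
rel(p,o)
st=dict(eef_rot=o.as_quat(),ee_pos=p); rel([.5,.1,.33],down(120),st)
E
```

```text
shift [1.13, -2.73, -5.1] turn [0.0, 0.0, 0.0] rows>= 2.4
 shift [7.54, -4.94, 4.11] turn [-8.2, 11.73, 19.47] rows>= 11.3
```

Call:
carry_out --commands '[[[30,0.2,-0.3,-1.2,0,0,0],[30,0.4,-0.8,-2.6,0,0,0],[0,0.8,-1.8,-4,0,0,0],[0,1.13,-2.73,-5.1,0,0,0],[0,1.13,-2.73,-5.1,0,0,0]]]'

```text
time: 16.68
ee_pos: [0.5084, 0.3409, 0.272]
eef_rot: [-0.359, 0.778, -0.466, 0.22]
ft_force: [0.3, 0.8, -0.2]
width: 0.0866
```

```bash
python3 rd.py; python3 - <<'E'
from rel import *
d,w=rel([.5,.08,.35],down(120))
for i in range(1,13): print((d*i/12).round(2).tolist()+(w*i/12).round(2).tolist())
E
```

```text
16.675 q [-1.081, 0.4, -0.125, 1.67, 1.034, 1.613, 2.537] p [0.5084, 0.3409, 0.272] R [-0.3593, 0.7784, -0.4656, 0.2195] F [0.3, 0.8, -0.2] w 0.0866
 shift [8.17, -5.85, 4.22] turn [-8.15, 11.75, 19.46] rows>= 11.3
[0.68, -0.49, 0.35, -0.68, 0.98, 1.62]
[1.36, -0.98, 0.7, -1.36, 1.96, 3.24]
[2.04, -1.46, 1.06, -2.04, 2.94, 4.86]
[2.72, -1.95, 1.41, -2.72, 3.92, 6.49]
[3.4, -2.44, 1.76, -3.4, 4.89, 8.11]
[4.08, -2.93, 2.11, -4.08, 5.87, 9.73]
[4.76, -3.41, 2.46, -4.75, 6.85, 11.35]
[5.44, -3.9, 2.81, -5.43, 7.83, 12.97]
[6.12, -4.39, 3.17, -6.11, 8.81, 14.59]
[6.8, -4.88, 3.52, -6.79, 9.79, 16.21]
[7.49, -5.36, 3.87, -7.47, 10.77, 17.84]
[8.17, -5.85, 4.22, -8.15, 11.75, 19.46]
```

Call:
carry_out --commands '[[[0,0.68,-0.49,0.35,-0.68,0.98,1.62],[0,1.36,-0.98,0.7,-1.36,1.96,3.24],[0,2.04,-1.46,1.06,-2.04,2.94,4.86],[0,2.72,-1.95,1.41,-2.72,3.92,6.49],[0,3.4,-2.44,1.76,-3.4,4.89,8.11],[0,4.08,-2.93,2.11,-4.08,5.87,9.73],[0,4.76,-3.41,2.46,-4.75,6.85,11.35],[0,5.44,-3.9,2.81,-5.43,7.83,12.97],[0,6.12,-4.39,3.17,-6.11,8.81,14.59],[0,6.8,-4.88,3.52,-6.79,9.79,16.21],[0,7.49,-5.36,3.87,-7.47,10.77,17.84],[0,8.17,-5.85,4.22,-8.15,11.75,19.46]]]'

```text
time: 18.18
ee_pos: [0.5002, 0.0779, 0.3491]
eef_rot: [0.504, 0.864, 0.001, -0.001]
ft_force: [0.3, 0.1, 0.7]
width: 0.0874
```

```bash
python3 rd.py; python3 - <<'E'
from rel import *
import cv2
cv2.imwrite("pics/w11.png",r.camera("wrist"))
y=np.radians(30.4); g=[.5528-.005*np.cos(y),-.1087-.005*np.sin(y)]; print(g)
rel([*g,.16],down(120.4)); 
E
```

```text
18.175 q [-0.503, 0.021, 0.267, 1.563, -0.008, 1.559, 1.85] p [0.5002, 0.0779, 0.3491] R [0.5035, 0.864, 0.0008, -0.001] F [0.3, 0.1, 0.7] w 0.0874
[np.float64(0.5484874316539636), np.float64(-0.11123016882060582)]
 shift [-7.37, -1.88, 7.59] turn [0.06, -0.05, -0.35] rows>= 4.3
```

View pics/w11.png

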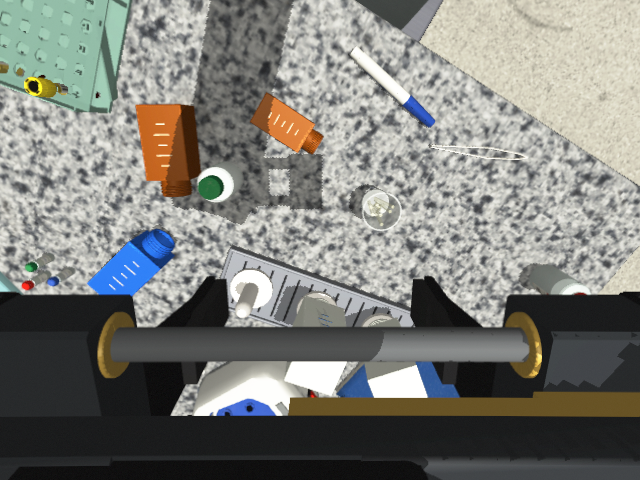

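```bash
python3 - <<'E'
import cv2
s=cv2.imread("pics/w11.png")
cv2.imwrite("pics/w11c.png",cv2.resize(s[90:210,110:270],None,fx=5,fy=5,interpolation=cv2.INTER_CUBIC))
E
```

```text
(no output)
```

View pics/w11c.png

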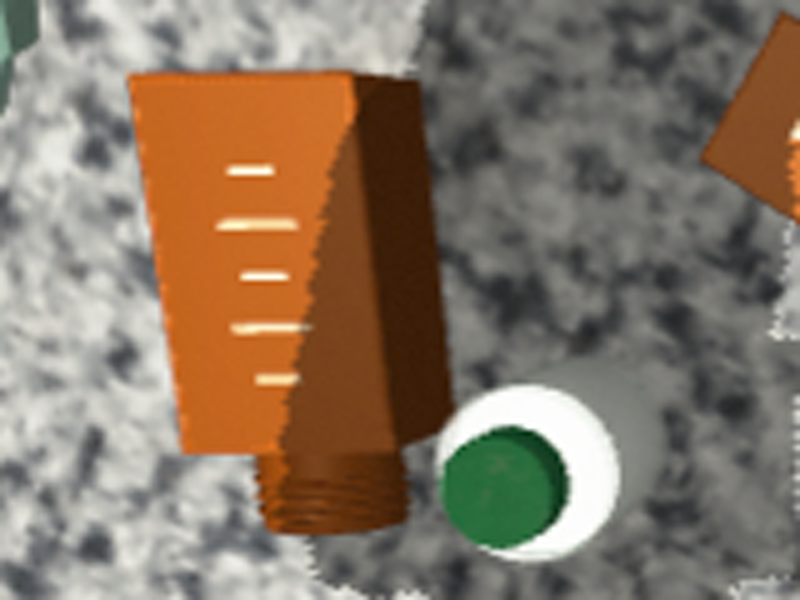

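```bash
python3 - <<'E'
from rel import *
from h import onz
I=r.camera_info("wrist")
f=np.array([onz(I,110+a/5,90+b/5,.052) for a,b in [(130,75),(358,74),(182,453),(395,453)]]); print(f.round(4).tolist())
e=f[2]+f[3]-f[0]-f[1]; print(f.mean(0),np.degrees(np.arctan2(e[1],e[0])),np.linalg.norm(e)/2,np.linalg.norm(f[0]-f[1]),np.linalg.norm(f[2]-f[3]))
print("green",onz(I,110+505/5,90+485/5,.092),"thin seat",onz(I,251,290,.022))
yaw=np.arctan2(e[1],e[0]); u=np.array([np.cos(yaw),np.sin(yaw)]); c=f.mean(0)[:2]+.011*u; g=c-.008*u
print("c",c,"g",g,"az",np.degrees(yaw)+90)
rel([*g,.16],down(np.degrees(yaw)+90),tag="pre")
E
```

```text
[[0.5187, -0.159, 0.052], [0.4932, -0.1132, 0.052], [0.5953, -0.1173, 0.052], [0.5704, -0.0718, 0.052]]
[ 0.54437717 -0.11531084  0.052     ] 28.406279982128375 0.0874017399000356 0.05236927475529163 0.05187788623733337
green [ 0.55317634 -0.03831243  0.092     ] thin seat [0.68218589 0.06004246 0.022     ]
c [ 0.55405274 -0.11007791] g [ 0.54701596 -0.11388368] az 118.40627998212838
pre shift [-7.44, -1.98, 7.59] turn [0.06, -0.06, 0.05] rows>= 4.3
```

```bash
python3 - <<'E'
from rel import *
from h import *
import cv2
I=r.camera_info("scene");W=r.camera_info("wrist")
s=cv2.imread("pics/s10.png"); a=cv2.resize(s[360:480,390:590],None,fx=4,fy=4)
s=cv2.imread("pics/w11.png"); cv2.imwrite("pics/t.png",np.vstack([a[:360],cv2.resize(s[0:120,0:200],None,fx=4,fy=4)[:480]])[:840:1][::1]) 
cv2.imwrite("pics/t.png",cv2.resize(cv2.imread("pics/t.png"),None,fx=.7,fy=.7))
E
```

```text
(no output)
```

View pics/t.png

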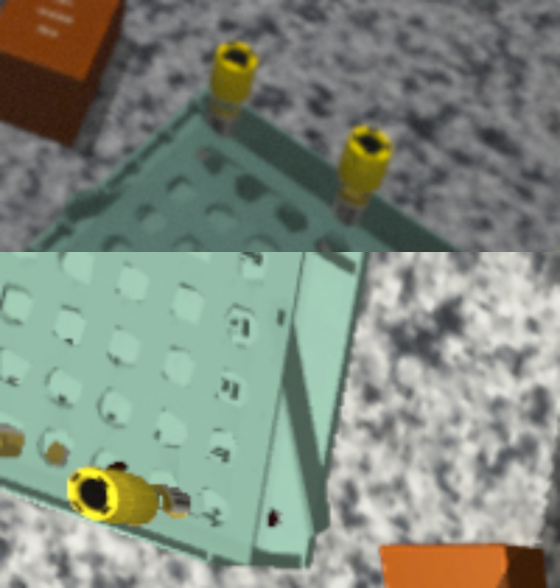

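```bash
python3 - <<'E'
from rel import *
from h import *
I=r.camera_info("scene");W=r.camera_info("wrist")
print(tri([ray(I,464,394),ray(W,89,110)]), onz(W,110.7,112,0))
print("yellow top",tri([ray(I,390+238/2.8,360+55/2.8),ray(W,93/2.8,242/2.8)]))
E
```

```text
(array([ 0.55068278, -0.20156091,  0.06164731]), [np.float64(0.0035811523826081403), np.float64(0.0035811523826080817)]) [ 0.55218491 -0.2059251   0.        ]
yellow top (array([ 0.53784403, -0.2237986 ,  0.11869696]), [np.float64(0.00013496622984709248), np.float64(0.0001349662298472459)])
```

```bash
python3 - <<'E'
from rel import *
rel([.5348,-.1207,.10],down(119)); rel([.5348,-.1207,.021],down(119))
E
```

```text
shift [-7.46, -2.55, 9.99] turn [0.06, -0.06, -0.07] rows>= 5.1
 shift [-7.47, -2.57, 13.15] turn [0.06, -0.06, -0.07] rows>= 6.1
```

Call:
carry_out --commands '[[[56,-1.8,-0.6,1,0,0,0],[56,-3.6,-1.2,3,0,0,0],[56,-5.4,-1.8,5,0,0,0],[56,-7,-2.4,7,0,0,0],[56,-7.46,-2.55,8.8,0.06,-0.06,-0.07],[56,-7.46,-2.55,9.99,0.06,-0.06,-0.07],[56,-7.46,-2.55,9.99,0.06,-0.06,-0.07]]]'

```text
time: 19.1
ee_pos: [0.5325, -0.1216, 0.097]
eef_rot: [0.508, 0.861, -0.002, -0.002]
ft_force: [-0.4, -0.1, 0.9]
width: 0.0682
```

```bash
python3 rd.py; python3 - <<'E'
from rel import *
import cv2
cv2.imwrite("pics/w12.png",r.camera("wrist"));cv2.imwrite("pics/s12.png",r.camera("scene"))
rel([.5348,-.1207,.021],down(119))
E
```

```text
19.1 q [-0.242, 0.284, 0.442, 1.836, -0.135, 1.058, 2.327] p [0.5325, -0.1216, 0.097] R [0.5084, 0.8611, -0.0022, -0.0024] F [-0.4, -0.1, 0.9] w 0.0682
 shift [0.03, 0.0, 3.18] turn [-0.01, 0.01, -0.01] rows>= 1.3
```

View pics/w12.png

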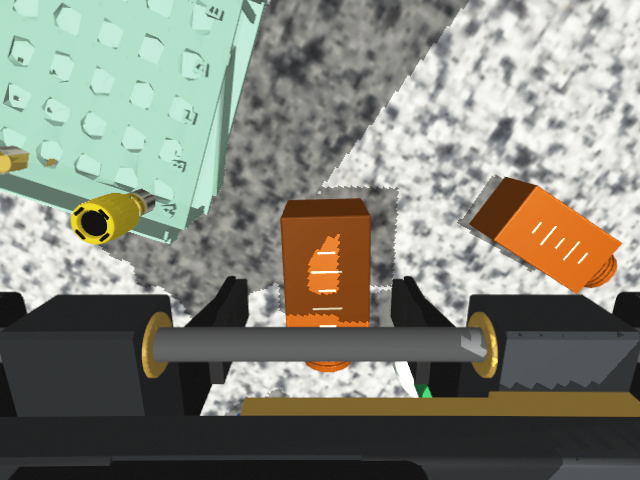

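View pics/s12.png

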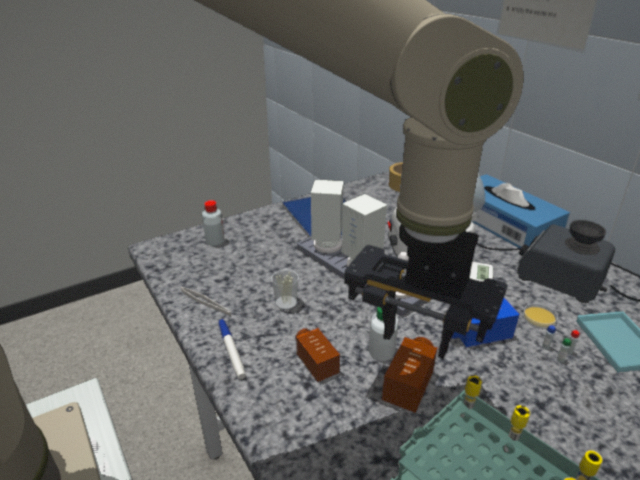

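Call:
carry_out --commands '[[[56,0.03,0,0.8,0,0,0],[56,0.03,0,1.5,0,0,0],[56,0.03,0,2.0,0,0,0],[56,0.03,0,2.4,0,0,0],[56,0.03,0,2.4,0,0,0]]]'

```text
time: 19.82
ee_pos: [0.5353, -0.1195, 0.04]
eef_rot: [0.507, 0.862, -0.0, 0.0]
ft_force: [2.9, 3.6, -2.1]
width: 0.0676
```

```bash
python3 rd.py; python3 - <<'E'
from rel import *
import cv2
cv2.imwrite("pics/w13.png",r.camera("wrist"))
s=r.camera("scene"); cv2.imwrite("pics/s13.png",cv2.resize(s[240:420,320:560],None,fx=3.3,fy=3.3,interpolation=cv2.INTER_CUBIC))
rel([.5348,-.1207,.021],down(119))
E
```

```text
19.825 q [-0.223, 0.361, 0.422, 1.878, -0.18, 0.939, 2.36] p [0.5353, -0.1195, 0.04] R [0.5072, 0.8619, -0.0001, 0.0003] F [2.9, 3.6, -2.1] w 0.0676
 shift [-0.03, -0.03, 0.77] turn [0.0, 0.01, 0.0] rows>= 0.3
```

View pics/s13.png

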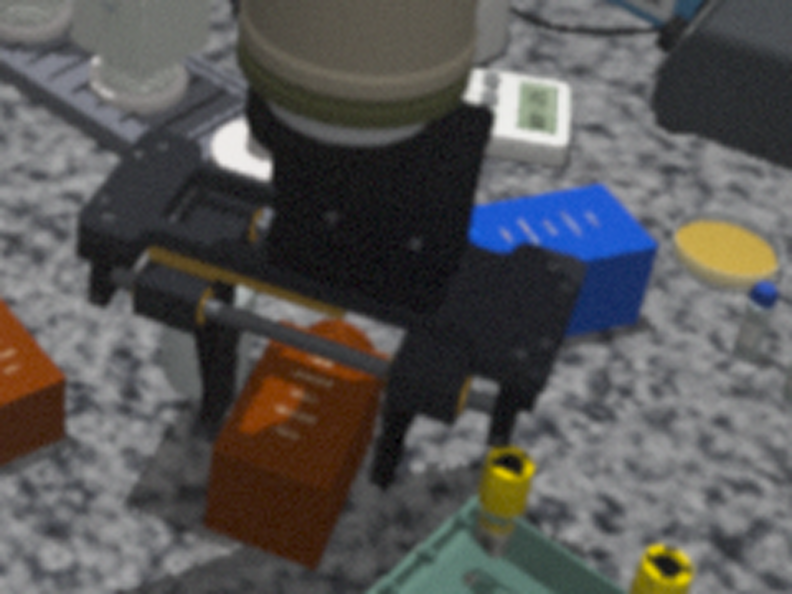

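Call:
carry_out --commands '[[[56,0.02,0.15,0,0,0,0],[56,0.02,0.15,0,0,0,0]]]'

```text
time: 20.18
ee_pos: [0.5384, -0.1177, 0.0405]
eef_rot: [0.508, 0.862, -0.0, 0.0]
ft_force: [0.0, 0.2, 0.3]
width: 0.0679
```

```bash
python3 rd.py; python3 - <<'E'
from rel import *
print(r.read_state()['torque'])
E
```

```text
20.175 q [-0.226, 0.366, 0.422, 1.871, -0.181, 0.941, 2.355] p [0.5384, -0.1177, 0.0405] R [0.5075, 0.8616, -0.0002, 0.0004] F [0.0, 0.2, 0.3] w 0.0679
[ 0.00919592  0.08013384 -0.0057944 ]
```

View pics/w13.png

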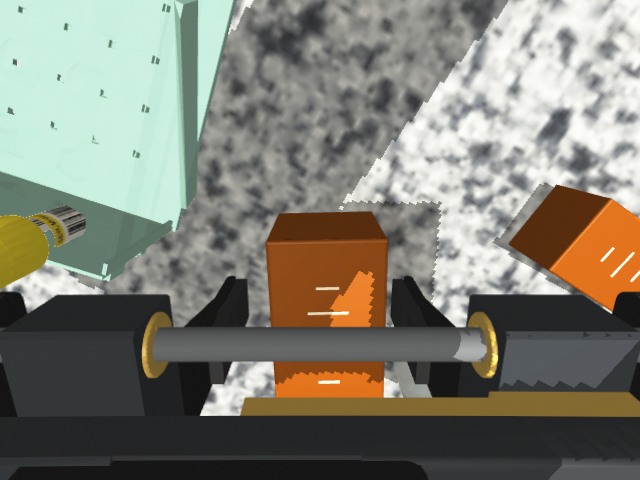

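Call:
carry_out --commands '[[[56,0.08,0,0.3,0,0,0],[56,0.08,0,0.58,0,0,0],[56,0.08,0,0.58,0,0,0],[255,0.08,0,0.58,0,0,0],[255,0.08,0,0.58,0,0,0],[255,0.08,0,0.58,0,0,0],[255,0.08,0,0.58,0,0,0]]]'

```text
time: 21.05
ee_pos: [0.5375, -0.1159, 0.0262]
eef_rot: [0.507, 0.862, -0.0, 0.0]
ft_force: [-0.1, 0.5, 1.4]
width: 0.0525
```

```bash
python3 rd.py; python3 - <<'E'
from rel import *
s=r.read_state(); o=R.from_quat(s['eef_rot']); p=np.array(s['ee_pos'])
rel(p+[0,0,.14],o)
E
```

```text
21.05 q [-0.223, 0.384, 0.415, 1.883, -0.192, 0.912, 2.36] p [0.5375, -0.1159, 0.0262] R [0.5075, 0.8617, -0.0001, 0.0005] F [-0.1, 0.5, 1.4] w 0.0525
 shift [-0.01, 0.0, -5.6] turn [0.0, 0.0, 0.0] rows>= 2.2
```

Call:
carry_out --commands '[[[255,0,0,-1,0,0,0],[255,0,0,-3,0,0,0],[255,0,0,-5,0,0,0],[255,0,0,-5.6,0,0,0],[255,0,0,-5.6,0,0,0]]]'

```text
time: 21.68
ee_pos: [0.5377, -0.1158, 0.1665]
eef_rot: [0.507, 0.862, 0.0, 0.001]
ft_force: [0.6, 0.0, -1.0]
width: 0.0522
```

```bash
python3 rd.py; python3 - <<'E'
from rel import *
d,w=rel([.502,.32,.165],down(90))
for i in range(1,9): print((d*i/8).round(2).tolist()+(w*i/8).round(2).tolist())
E
```

```text
21.675 q [-0.271, 0.21, 0.456, 1.761, -0.099, 1.191, 2.29] p [0.5377, -0.1158, 0.1665] R [0.5075, 0.8617, 0.0003, 0.001] F [0.6, 0.0, -1.0] w 0.0522
 shift [15.94, 7.2, 0.05] turn [0.02, 0.01, 5.8] rows>= 7.0
[1.99, 0.9, 0.01, 0.0, 0.0, 0.73]
[3.98, 1.8, 0.01, 0.01, 0.0, 1.45]
[5.98, 2.7, 0.02, 0.01, 0.0, 2.18]
[7.97, 3.6, 0.02, 0.01, 0.01, 2.9]
[9.96, 4.5, 0.03, 0.01, 0.01, 3.63]
[11.95, 5.4, 0.04, 0.02, 0.01, 4.35]
[13.95, 6.3, 0.04, 0.02, 0.01, 5.08]
[15.94, 7.2, 0.05, 0.02, 0.01, 5.8]
```

Call:
carry_out --commands '[[[255,1.0,0.45,0,0,0,0.4],[255,2.8,1.25,0,0,0,1.0],[255,4.6,2.1,0,0,0,1.7],[255,6.5,2.9,0,0,0,2.4],[255,8.4,3.8,0,0,0,3.1],[255,10.3,4.65,0,0,0,3.8],[255,12.2,5.5,0,0,0,4.5],[255,14,6.3,0,0,0,5.1],[255,15.2,6.9,0,0,0,5.5],[255,15.94,7.2,0.05,0,0,5.8],[255,15.94,7.2,0.05,0,0,5.8]]]'

```text
time: 23.05
ee_pos: [0.5002, 0.3209, 0.1624]
eef_rot: [0.706, 0.708, -0.001, 0.0]
ft_force: [0.3, 0.6, -1.5]
width: 0.0522
```

```bash
python3 rd.py; python3 - <<'E'
from rel import *
rel([.502,.32,.030],down(90)); rel([.502,.32,.026],down(90))
E
```

```text
23.05 q [-0.822, 0.305, 0.211, 1.635, -0.066, 1.212, 0.977] p [0.5002, 0.3209, 0.1624] R [0.706, 0.7082, -0.0013, 0.0004] F [0.3, 0.6, -1.5] w 0.0522
 shift [-0.02, 0.08, 5.29] turn [-0.01, 0.03, 0.04] rows>= 2.1
 shift [-0.02, 0.08, 5.45] turn [-0.01, 0.03, 0.04] rows>= 2.2
```

Lower to the bench, release, and rise.

Call:
carry_out --commands '[[[255,0,0.08,1.5,0,0,0],[255,0,0.08,3,0,0,0],[255,0,0.08,4.3,0,0,0],[255,0,0.08,5,0,0,0],[255,0,0.08,5.3,0,0,0],[255,0,0.08,5.46,0,0,0],[255,0,0.08,5.46,0,0,0]]]'

```text
time: 23.92
ee_pos: [0.5026, 0.3209, 0.0267]
eef_rot: [0.706, 0.708, -0.001, 0.001]
ft_force: [0.3, 0.5, -1.5]
width: 0.052
```

Call:
carry_out --commands '[[[130,0,0,0,0,0,0],[60,0,0,0,0,0,0],[0,0,0,0,0,0,0],[0,0,0,0,0,0,0],[0,0,0,-1,0,0,0],[0,0,0,-2.5,0,0,0],[0,0,0,-4.5,0,0,0],[0,0,0,-6,0,0,0],[0,0,0,-6,0,0,0]]]'

```text
time: 25.05
ee_pos: [0.5041, 0.3221, 0.1801]
eef_rot: [0.706, 0.708, 0.002, 0.001]
ft_force: [0.3, -0.1, -1.3]
width: 0.0873
```

```bash
python3 rd.py; python3 - <<'E'
from rel import *
import cv2
cv2.imwrite("pics/w14.png",r.camera("wrist"));cv2.imwrite("pics/s14.png",r.camera("scene"))
E
```

```text
25.05 q [-0.823, 0.294, 0.216, 1.61, -0.065, 1.24, 0.979] p [0.5041, 0.3221, 0.1801] R [0.706, 0.7082, 0.0023, 0.0008] F [0.3, -0.1, -1.3] w 0.0873
```

View pics/w14.png

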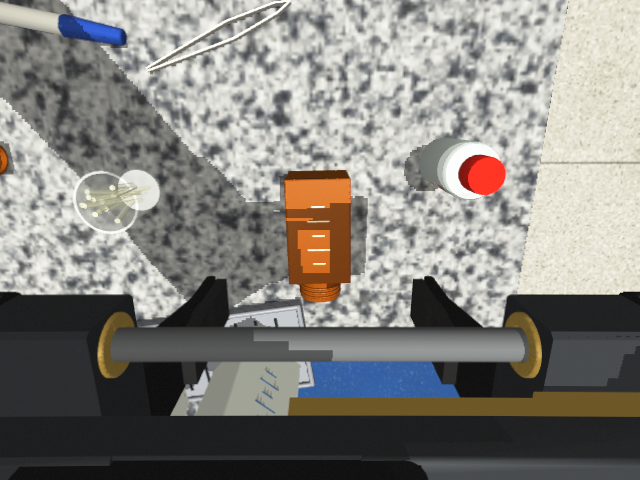

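View pics/s14.png

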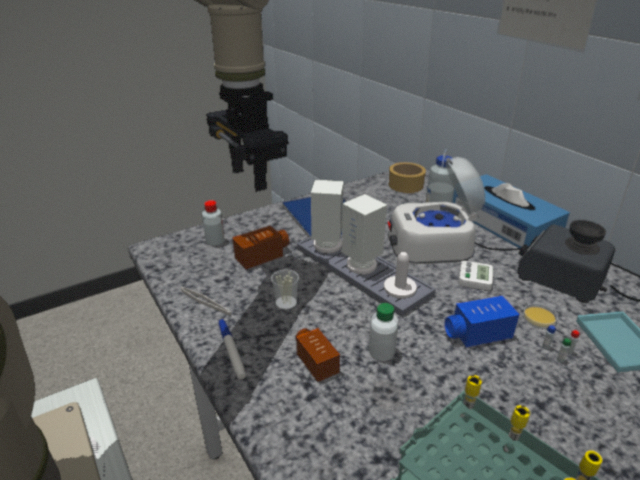

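```bash
sed -i 's/^python3 fit.*//' /dev/null; python3 fit.py|head -1; cat > s5.py <<'E'
from s2 import *
from rel import *
from h import onz
I=r.camera_info("wrist")
f=np.array([onz(I,*p,.052) for p in [(285,179),(350,178),(288.5,282.5),(351.5,283.5)]]); e=f[2]+f[3]-f[0]-f[1]; yaw=np.arctan2(e[1],e[0])
print(f.mean(0),np.degrees(yaw),np.linalg.norm(e)/2,np.linalg.norm(f[0]-f[1]),np.linalg.norm(f[2]-f[3]))
c=f.mean(0)[:2]+.011*np.array([np.cos(yaw),np.sin(yaw)]); print("c",c)
x1=np.array(r.read_state()['joint_positions'])
for th in (45,50,55):
    t=np.radians(th); p,o=lying(c,yaw,t,-1,-.027,.031); y=x1
    for n,a,b in [("pre",p-.09*o.as_matrix()[:,2]+[0,0,.03],o),("grasp",p,o),("lift",p+[0,0,.17],o)]:
        y,E=track(y,np.array(a),b); print(th,n,y.round(2).tolist(),mg(y),round(E,4))
    for ph in(-90,-75,-60):
        pp,oo=placed(seat,.055,np.radians(ph),t,-1,-.027,lift=.095); p2,o2=placed(seat,.055,np.radians(ph),t,-1,-.027)
        u,E=track(y,pp,oo,n=14,up=.05); z,E2=track(u,p2,o2,n=4)
        print("      ",ph,u.round(2).tolist(),mg(u),round(E,4),"seat",z.round(2).tolist(),mg(z),round(E2,4))
t=np.radians(50); p,o=lying(c,yaw,t,-1,-.027,.031); print(p); rel(p-.09*o.as_matrix()[:,2]+np.array([0,0,.03]),o)
E
python3 s5.py
```

```text
1.2352726163275461e-07
[0.5088058  0.32006825 0.052     ] 1.5009722742115692 0.08663491483413305 0.049573795523091 0.05227432549185715
c [0.51980202 0.32035638]
45 pre [-1.16, 0.04, 0.02, 2.32, 1.16, 0.76, -0.41] 0.1 0.0001
45 grasp [-1.09, 0.33, 0.1, 2.26, 1.5, 0.59, -0.74] 0.16 0.0
45 lift [-1.07, -0.02, 0.08, 2.17, 1.01, 0.76, -0.08] 0.25 0.0
       -90 [-0.16, 0.63, 0.5, 1.42, -1.03, 1.54, 0.55] 0.24 0.0001 seat [-0.14, 0.73, 0.46, 1.48, -1.07, 1.44, 0.67] 0.2 0.0
       -75 [-0.11, 0.75, 0.45, 1.22, -0.95, 1.72, 0.66] 0.32 0.0001 seat [-0.1, 0.84, 0.42, 1.28, -0.97, 1.61, 0.76] 0.3 0.0
       -60 [-0.09, 0.86, 0.4, 1.02, -0.86, 1.88, 0.77] 0.18 0.0001 seat [-0.09, 0.94, 0.39, 1.08, -0.86, 1.77, 0.86] 0.29 0.0
50 pre [-1.12, 0.02, 0.05, 2.27, 0.99, 0.73, -0.2] 0.15 0.0001
50 grasp [-1.08, 0.31, 0.14, 2.23, 1.3, 0.52, -0.5] 0.19 0.0
50 lift [-1.05, -0.01, 0.09, 2.12, 0.84, 0.76, 0.09] 0.3 0.0
       -90 [-0.11, 0.66, 0.47, 1.42, -1.09, 1.58, 0.59] 0.18 0.0001 seat [-0.09, 0.77, 0.44, 1.47, -1.13, 1.49, 0.71] 0.14 0.0
       -75 [-0.06, 0.78, 0.42, 1.21, -1.0, 1.76, 0.67] 0.27 0.00
[... 196 characters left out ...]
.09, 0.02, 0.08, 2.21, 0.81, 0.72, 0.01] 0.21 0.0001
55 grasp [-1.07, 0.29, 0.17, 2.19, 1.05, 0.48, -0.23] 0.23 0.0
55 lift [-1.02, 0.0, 0.11, 2.07, 0.68, 0.78, 0.26] 0.35 0.0
       -90 [-0.06, 0.69, 0.44, 1.42, -1.15, 1.62, 0.62] 0.12 0.0001 seat [-0.05, 0.8, 0.41, 1.45, -1.18, 1.54, 0.75] 0.09 0.0
       -75 [-0.02, 0.82, 0.38, 1.19, -1.05, 1.81, 0.68] 0.22 0.0001 seat [-0.01, 0.92, 0.37, 1.23, -1.06, 1.72, 0.79] 0.21 0.0
       -60 [-0.0, 0.95, 0.33, 0.94, -0.95, 1.99, 0.75] 0.07 0.0001 seat [-0.0, 1.04, 0.33, 0.99, -0.94, 1.89, 0.85] 0.17 0.0
[0.50502006 0.31996905 0.01644516]
 shift [-0.09, -2.21, 2.44] turn [-8.0, 0.11, -0.25] rows>= 3.7sed: couldn't edit /dev/null: not a regular file
```

Call:
carry_out --commands '[[[0,0,-0.6,0,-1.6,0,0],[0,0,-1.2,0.3,-3.2,0,-0.1],[0,0,-1.7,0.9,-4.8,0,-0.1],[0,-0.05,-2.1,1.7,-6.4,0.1,-0.2],[0,-0.09,-2.21,2.44,-8,0.11,-0.25],[0,-0.09,-2.21,2.44,-8,0.11,-0.25],[0,-0.09,-2.21,2.44,-8,0.11,-0.25]]]'

```text
time: 26.02
ee_pos: [0.4459, 0.3177, 0.1133]
eef_rot: [0.655, 0.675, 0.243, 0.239]
ft_force: [0.3, 0.2, 0.2]
width: 0.0871
```

```bash
python3 rd.py; python3 - <<'E'
from rel import *
import cv2
cv2.imwrite("pics/w15.png",r.camera("wrist"))
p,o=lying((.5198,.3204),np.radians(1.3),np.radians(50),-1,-.027,.031); rel(p,o)
E
```

```text
26.025 q [-1.14, 0.022, 0.066, 2.27, 0.986, 0.728, -0.2] p [0.4459, 0.3177, 0.1133] R [0.6548, 0.6746, 0.2432, 0.2387] F [0.3, 0.2, 0.2] w 0.0871
 shift [0.03, -0.72, 4.5] turn [-0.03, -0.01, 0.06] rows>= 1.8
```

View pics/w15.png

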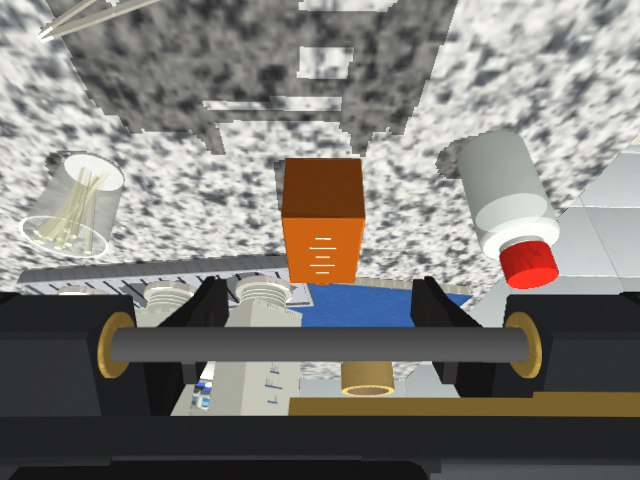

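Bottle is centred between the jaws (base edge 282–365 px, jaws centred at 320). Grasp.

Call:
carry_out --commands '[[[0,0.05,-0.7,1,0,0,0],[0,0.06,-0.72,2.2,0,0,0],[0,0.06,-0.72,3.4,0,0,0],[0,0.06,-0.72,4.2,0,0,0],[0,0.06,-0.72,4.5,0,0,0],[0,0.06,-0.72,4.5,0,0,0],[255,0.06,-0.72,4.5,0,0,0],[255,0.06,-0.72,4.5,0,0,0],[255,0.06,-0.72,4.5,0,0,0],[255,0.06,-0.72,4.5,0,0,0]]]'

```text
time: 27.32
ee_pos: [0.5049, 0.321, 0.0167]
eef_rot: [0.655, 0.674, 0.244, 0.238]
ft_force: [0.4, -0.8, -0.2]
width: 0.0549
```

```bash
python3 rd.py; python3 - <<'E'
from obj import *
capture('A',(.5198,.3204),.026,.055)
s=r.read_state(); rel(np.array(s['ee_pos'])+[-.02,0,.19],R.from_quat(s['eef_rot']))
E
```

```text
27.325 q [-1.091, 0.306, 0.147, 2.226, 1.289, 0.521, -0.492] p [0.5049, 0.321, 0.0167] R [0.6554, 0.6739, 0.2438, 0.2385] F [0.4, -0.8, -0.2] w 0.0549
yaw 1.561892927747617 centre [0.51977264 0.32140326 0.026     ] xg -0.027042953210794755 zg 0.00526045212695787 th 50.121057315058216
 shift [0.01, 4.26, -6.35] turn [0.0, 0.0, 0.0] rows>= 3.1
```

Call:
carry_out --commands '[[[255,0,0,0,0,0,0],[255,0,0,0,0,0,0]]]'

```text
time: 27.58
ee_pos: [0.5048, 0.321, 0.0167]
eef_rot: [0.655, 0.674, 0.244, 0.238]
ft_force: [-1.9, -1.8, 1.4]
width: 0.0516
```

```bash
python3 - <<'E'
from obj import *
capture('A',(.5198,.3204),.026,.055)
s=r.read_state(); rel(np.array(s['ee_pos'])+[-.02,0,.19],R.from_quat(s['eef_rot']))
E
```

```text
yaw 1.5661040603429153 centre [0.51977238 0.32141011 0.026     ] xg -0.027117838869351894 zg 0.005242688263066942 th 50.12338163562111
 shift [0.01, 4.26, -6.35] turn [0.0, 0.0, 0.0] rows>= 3.1
```

Call:
carry_out --commands '[[[255,0,0.4,-0.6,0,0,0],[255,0,1.2,-1.8,0,0,0],[255,0,2.2,-3.3,0,0,0],[255,0,3.2,-4.8,0,0,0],[255,0,4.26,-6.35,0,0,0],[255,0,4.26,-6.35,0,0,0]]]'

```text
time: 28.32
ee_pos: [0.4855, 0.3223, 0.2108]
eef_rot: [0.655, 0.673, 0.247, 0.238]
ft_force: [-0.6, 0.5, -2.1]
width: 0.0516
```

```bash
python3 rd.py; cat > s6.py <<'E'
from pathsim import *
seat=(.678,.0635)
P,O=toolfor('A',(*seat,.125),-75)
q=pathsim('A',P,O,up=.06,n=14)
d,w=rel(P,O)
st=r.read_state(); upv=R.from_quat(st['eef_rot']).inv().apply([0,0,1])/.025
for i in range(1,17):
    t=i/16; print(i,(d*t+upv*.06*4*t*(1-t)).round(2).tolist()+(w*t).round(2).tolist())
E
python3 s6.py
```

```text
28.325 q [-1.075, -0.071, 0.078, 2.12, 0.81, 0.828, 0.115] p [0.4855, 0.3223, 0.2108] R [0.6555, 0.673, 0.2468, 0.2377] F [-0.6, 0.5, -2.1] w 0.0516
1 [-1.04, -0.09, 0.15, 2.06, 0.62, 0.84, 0.26] 0.0 0.0 low z 0.201 bottle c [0.515, 0.303, 0.233] tcp [0.499, 0.304, 0.226] zt [0.57, 0.03, -0.82]
2 [-1.01, -0.09, 0.23, 1.99, 0.44, 0.87, 0.4] 0.0 0.0 low z 0.205 bottle c [0.529, 0.284, 0.244] tcp [0.513, 0.287, 0.238] zt [0.49, 0.05, -0.87]
3 [-0.97, -0.07, 0.3, 1.92, 0.27, 0.91, 0.51] 0.0 0.0 low z 0.207 bottle c [0.543, 0.264, 0.252] tcp [0.526, 0.269, 0.248] zt [0.41, 0.08, -0.91]
4 [-0.93, -0.03, 0.37, 1.85, 0.1, 0.97, 0.62] 0.0 0.0 low z 0.207 bottle c [0.556, 0.245, 0.258] tcp [0.54, 0.251, 0.255] zt [0.33, 0.12, -0.94]
5 [-0.87, 0.02, 0.43, 1.78, -0.06, 1.04, 0.71] 0.0 0.0 low z 0.205 bottle c [0.569, 0.226, 0.261] tcp [0.553, 0.233, 0.26] zt [0.25, 0.17, -0.95]
6 [-0.79, 0.09, 0.47, 1.71, -0.22, 1.12, 0.78] 0.0 0.0 low z 0.202 bottle c [0.582, 0.207, 0.261] tcp [0.567, 0.215, 0.263] zt [0.17, 0.22, -0.96]
7 [-0.71, 0.17, 0.51, 1.64, -0.36, 1.22, 0.83] 0.0 0.0 low z 0.197 bottle 
[... 1114 characters left out ...]
2, 5.17] turn [15.04, 1.43, 16.69] rows>= 10.5
1 [-0.64, 0.69, -0.11, 0.94, 0.09, 1.04]
2 [-1.27, 1.33, -0.16, 1.88, 0.18, 2.09]
3 [-1.91, 1.92, -0.15, 2.82, 0.27, 3.13]
4 [-2.54, 2.46, -0.08, 3.76, 0.36, 4.17]
5 [-3.18, 2.96, 0.04, 4.7, 0.45, 5.22]
6 [-3.82, 3.41, 0.22, 5.64, 0.54, 6.26]
7 [-4.45, 3.8, 0.45, 6.58, 0.62, 7.3]
8 [-5.09, 4.15, 0.75, 7.52, 0.71, 8.34]
9 [-5.73, 4.46, 1.1, 8.46, 0.8, 9.39]
10 [-6.37, 4.71, 1.51, 9.4, 0.89, 10.43]
11 [-7.0, 4.92, 1.98, 10.34, 0.98, 11.47]
12 [-7.64, 5.07, 2.5, 11.28, 1.07, 12.52]
13 [-8.28, 5.18, 3.08, 12.22, 1.16, 13.56]
14 [-8.92, 5.24, 3.72, 13.16, 1.25, 14.6]
15 [-9.56, 5.25, 4.42, 14.1, 1.34, 15.65]
16 [-10.2, 5.22, 5.17, 15.04, 1.43, 16.69]
```

```bash
sed -i 's/seat,.125),-75/seat,.165),-75/; s/up=.06/up=.04/; s/upv\*.06/upv*.04/' s6.py; python3 s6.py
```

```text
1 [-1.04, -0.09, 0.15, 2.06, 0.63, 0.83, 0.26] 0.0 0.0 low z 0.198 bottle c [0.515, 0.303, 0.231] tcp [0.499, 0.304, 0.223] zt [0.57, 0.03, -0.82]
2 [-1.01, -0.08, 0.22, 2.0, 0.44, 0.86, 0.39] 0.0 0.0 low z 0.201 bottle c [0.529, 0.284, 0.24] tcp [0.513, 0.287, 0.234] zt [0.49, 0.05, -0.87]
3 [-0.97, -0.06, 0.3, 1.93, 0.27, 0.9, 0.51] 0.0 0.0 low z 0.202 bottle c [0.543, 0.264, 0.247] tcp [0.526, 0.269, 0.243] zt [0.41, 0.08, -0.91]
4 [-0.92, -0.03, 0.37, 1.86, 0.1, 0.96, 0.62] 0.0 0.0 low z 0.202 bottle c [0.556, 0.245, 0.253] tcp [0.54, 0.251, 0.25] zt [0.33, 0.12, -0.94]
5 [-0.86, 0.02, 0.42, 1.79, -0.07, 1.03, 0.71] 0.0 0.0 low z 0.201 bottle c [0.569, 0.226, 0.257] tcp [0.553, 0.233, 0.256] zt [0.25, 0.17, -0.95]
6 [-0.79, 0.09, 0.47, 1.71, -0.22, 1.12, 0.78] 0.0 0.0 low z 0.199 bottle c [0.582, 0.207, 0.259] tcp [0.567, 0.215, 0.26] zt [0.17, 0.22, -0.96]
7 [-0.7, 0.17, 0.5, 1.64, -0.36, 1.22, 0.83] 0.0 0.0 low z 0.197 bottle c [0.595, 0.188, 0.259] tcp [0.581, 0.197, 0.263] zt [0.1, 0.28, -0.96]
8 [-0.61, 0.25, 0.52, 1.56, -0.48, 1.32, 0.86] 0.0 0.0 low z 0.194 bottle c [0.607
[... 963 characters left out ...]
5, 3.95] turn [15.04, 1.43, 16.69] rows>= 10.5
1 [-0.64, 0.63, -0.04, 0.94, 0.09, 1.04]
2 [-1.27, 1.23, -0.04, 1.88, 0.18, 2.09]
3 [-1.91, 1.8, -0.01, 2.82, 0.27, 3.13]
4 [-2.54, 2.33, 0.07, 3.76, 0.36, 4.17]
5 [-3.18, 2.84, 0.18, 4.7, 0.45, 5.22]
6 [-3.82, 3.31, 0.33, 5.64, 0.54, 6.26]
7 [-4.45, 3.75, 0.52, 6.58, 0.62, 7.3]
8 [-5.09, 4.15, 0.75, 7.52, 0.71, 8.34]
9 [-5.73, 4.53, 1.01, 8.46, 0.8, 9.39]
10 [-6.37, 4.87, 1.32, 9.4, 0.89, 10.43]
11 [-7.0, 5.18, 1.66, 10.34, 0.98, 11.47]
12 [-7.64, 5.46, 2.04, 11.28, 1.07, 12.52]
13 [-8.28, 5.7, 2.46, 12.22, 1.16, 13.56]
14 [-8.92, 5.92, 2.92, 13.16, 1.25, 14.6]
15 [-9.56, 6.1, 3.41, 14.1, 1.34, 15.65]
16 [-10.19, 6.25, 3.95, 15.04, 1.43, 16.69]
```

Call:
carry_out --commands '[[[255,-0.64,0.63,-0.04,0.94,0.09,1.04],[255,-1.27,1.23,-0.04,1.88,0.18,2.09],[255,-1.91,1.8,-0.01,2.82,0.27,3.13],[255,-2.54,2.33,0.07,3.76,0.36,4.17],[255,-3.18,2.84,0.18,4.7,0.45,5.22],[255,-3.82,3.31,0.33,5.64,0.54,6.26],[255,-4.45,3.75,0.52,6.58,0.62,7.3],[255,-5.09,4.15,0.75,7.52,0.71,8.34],[255,-5.73,4.53,1.01,8.46,0.8,9.39],[255,-5.73,4.53,1.01,8.46,0.8,9.39]]]'

```text
time: 29.58
ee_pos: [0.5935, 0.1779, 0.2612]
eef_rot: [0.897, 0.409, 0.086, -0.145]
ft_force: [-0.5, 0.2, -1.2]
width: 0.0517
```

```bash
python3 rd.py; python3 - <<'E'
from pathsim import *
P,O=toolfor('A',(.678,.0635,.165),-75)
d,w=rel(P,O)
pathsim('A',P,O,n=3)
for i in range(1,10): print((d*i/9).round(2).tolist()+(w*i/9).round(2).tolist())
E
```

```text
29.575 q [-0.662, 0.249, 0.576, 1.575, -0.482, 1.311, 0.865] p [0.5935, 0.1779, 0.2612] R [0.8969, 0.4088, 0.0865, -0.1447] F [-0.5, 0.2, -1.2] w 0.0517
 shift [-1.14, 5.31, -0.28] turn [6.61, 0.63, 7.2] rows>= 4.6
1 [-0.45, 0.43, 0.57, 1.43, -0.7, 1.51, 0.86] 0.0 0.0 low z 0.178 bottle c [0.631, 0.132, 0.243] tcp [0.621, 0.143, 0.252] zt [-0.08, 0.47, -0.88]
2 [-0.26, 0.6, 0.54, 1.29, -0.88, 1.7, 0.78] 0.0 0.0 low z 0.169 bottle c [0.655, 0.097, 0.231] tcp [0.648, 0.108, 0.244] zt [-0.16, 0.61, -0.78]
3 [-0.09, 0.77, 0.5, 1.15, -1.05, 1.85, 0.63] 0.0 0.0 low z 0.165 bottle c [0.678, 0.064, 0.22] tcp [0.676, 0.073, 0.235] zt [-0.2, 0.74, -0.64]
[-0.13, 0.59, -0.03, 0.73, 0.07, 0.8]
[-0.25, 1.18, -0.06, 1.47, 0.14, 1.6]
[-0.38, 1.77, -0.09, 2.2, 0.21, 2.4]
[-0.51, 2.36, -0.12, 2.94, 0.28, 3.2]
[-0.63, 2.95, -0.16, 3.67, 0.35, 4.0]
[-0.76, 3.54, -0.19, 4.41, 0.42, 4.8]
[-0.88, 4.13, -0.22, 5.14, 0.49, 5.6]
[-1.01, 4.72, -0.25, 5.88, 0.56, 6.4]
[-1.14, 5.31, -0.28, 6.61, 0.63, 7.2]
```

Call:
carry_out --commands '[[[255,-0.13,0.59,-0.2,0.73,0.07,0.8],[255,-0.25,1.18,-0.3,1.47,0.14,1.6],[255,-0.38,1.77,-0.35,2.2,0.21,2.4],[255,-0.51,2.36,-0.35,2.94,0.28,3.2],[255,-0.63,2.95,-0.35,3.67,0.35,4.0],[255,-0.76,3.54,-0.3,4.41,0.42,4.8],[255,-0.88,4.13,-0.28,5.14,0.49,5.6],[255,-1.01,4.72,-0.28,5.88,0.56,6.4],[255,-1.14,5.31,-0.28,6.61,0.63,7.2],[255,-1.14,5.31,-0.28,6.61,0.63,7.2],[255,-1.14,5.31,-0.28,6.61,0.63,7.2]]]'

```text
time: 30.95
ee_pos: [0.6751, 0.0737, 0.2347]
eef_rot: [0.898, 0.12, -0.056, -0.419]
ft_force: [-0.0, 1.2, -1.4]
width: 0.0522
```

```bash
python3 rd.py; python3 - <<'E'
from pathsim import *
import cv2
c,m,Rb=bottle('A');print(c.round(4),m.round(4),Rb.as_matrix()[:,0].round(4))
rel(*toolfor('A',(.678,.0635,.12),-75))
a=r.camera("scene"); b=r.camera("side"); cv2.imwrite("pics/s16.png",a); cv2.imwrite("pics/d16.png",b)
E
```

```text
30.95 q [-0.123, 0.778, 0.552, 1.151, -1.075, 1.866, 0.648] p [0.6751, 0.0737, 0.2347] R [0.8981, 0.1201, -0.056, -0.4193] F [-0.0, 1.2, -1.4] w 0.0522
[0.6776 0.0647 0.2198] [0.6776 0.0646 0.1648] [ 4.0e-04 -1.2e-03 -1.0e+00]
 shift [0.0, 1.41, 1.11] turn [0.01, 0.02, 0.02] rows>= 0.7
```

View pics/s16.png

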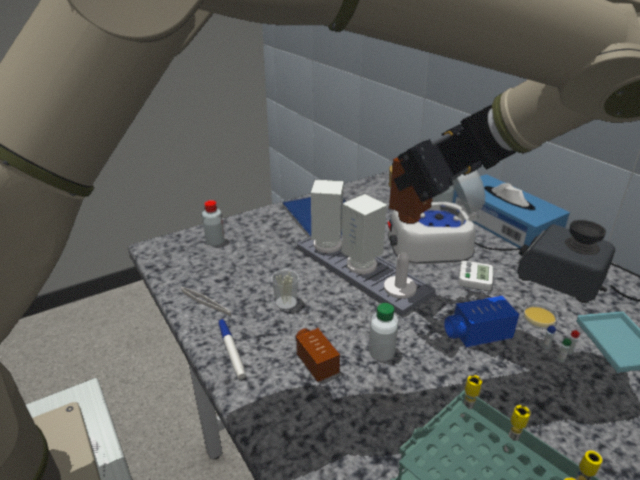

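View pics/d16.png

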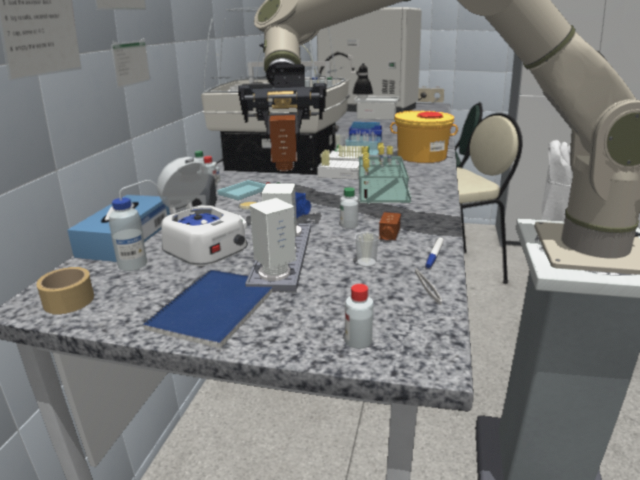

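```bash
python3 - <<'E'
from pathsim import *
rel(*toolfor('A',(.6764,.0658,.115),-75))
E
```

```text
shift [-0.04, 1.53, 1.34] turn [0.01, 0.01, 0.03] rows>= 0.8
```

Call:
carry_out --commands '[[[255,-0.02,0.4,0.35,0,0,0],[255,-0.04,0.8,0.7,0,0,0],[255,-0.04,1.2,1.05,0,0,0],[255,-0.04,1.53,1.34,0,0,0],[255,-0.04,1.53,1.34,0,0,0],[255,-0.04,1.53,1.34,0,0,0]]]'

```text
time: 31.8
ee_pos: [0.6742, 0.0747, 0.1852]
eef_rot: [0.898, 0.121, -0.055, -0.419]
ft_force: [0.3, -0.3, -0.9]
width: 0.0517
```

```bash
python3 rd.py; python3 - <<'E'
from pathsim import *
from h import proj
import cv2
c,m,Rb=bottle('A');print(c.round(4),m.round(4),Rb.as_matrix()[:,0].round(4))
I=r.camera_info("scene"); print("mouth proj",proj(I,m),"neck top proj",proj(I,m+np.array([0,0,.022])))
s=r.camera("scene"); a=cv2.resize(s[215:305,375:435],None,fx=6.6,fy=6.6,interpolation=cv2.INTER_CUBIC)
s=r.camera("side"); b=cv2.resize(s[150:240,255:315],None,fx=6.6,fy=6.6,interpolation=cv2.INTER_CUBIC)
cv2.imwrite("pics/e17.png",cv2.convertScaleAbs(np.hstack([a,b]),alpha=1.4,beta=-20))
cv2.imwrite("pics/w17.png",r.camera("wrist"))
E
```

```text
31.8 q [-0.127, 0.816, 0.544, 1.2, -1.075, 1.811, 0.713] p [0.6742, 0.0747, 0.1852] R [0.8981, 0.1206, -0.0553, -0.4194] F [0.3, -0.3, -0.9] w 0.0517
[0.6767 0.0657 0.1703] [0.6768 0.0657 0.1153] [ 2.e-03 -7.e-04 -1.e+00]
mouth proj [[404.09500886 241.79148941]] neck top proj [[405.23303654 230.98886453]]
```

View pics/e17.png

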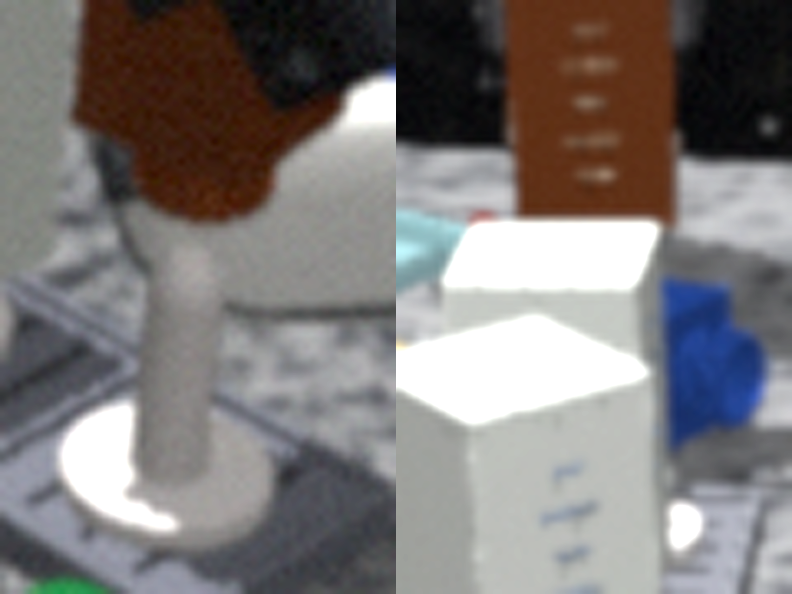

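```bash
python3 - <<'E'
from pathsim import *
from h import proj
import cv2
c,m,Rb=bottle('A')
I=r.camera_info("scene");S=r.camera_info("side")
print("side proj axis",proj(S,[c,c-[0,0,.03]]).round(2).tolist(),"scene neck",proj(I,[m,m+[0,0,.011]]).round(2).tolist())
for nm,p in(("thin",(.6766,.0648)),): print("peg side",proj(S,[[*p,.17],[*p,.14],[*p,.022]]).round(2).tolist(),"scene",proj(I,[[*p,.022],[*p,.05],[*p,.08],[*p,.115],[*p,.126]]).round(2).tolist())
a=r.camera("scene"); cv2.imwrite("pics/s18.png",a)
g=cv2.GaussianBlur(a,(3,3),0).astype(float)
for row in (236,238,240,242,244):
    R_=g[row,380:430,2]-g[row,380:430,0]; xs=np.where(R_>22)[0]; print("neck",row,380+xs.min(),380+xs.max(),(760+xs.min()+xs.max())/2)
for row in range(258,286,3):
    gr=g[row,385:420].mean(1); d=np.diff(gr); print("peg",row,gr.round(0).astype(int).tolist())
E
```

```text
side proj axis [[285.13, 164.18], [285.74, 177.62]] scene neck [[404.15, 241.66], [404.72, 236.29]]
peg side [[285.32, 164.3], [285.93, 177.73], [288.26, 228.02]] scene [[399.78, 284.79], [401.11, 272.45], [402.57, 258.77], [404.33, 242.17], [404.9, 236.8]]
neck 236 394 419 406.5
neck 238 395 417 406.0
neck 240 395 415 405.0
neck 242 396 415 405.5
neck 244 397 415 406.0
peg 258 [91, 97, 105, 110, 115, 118, 117, 113, 109, 111, 116, 113, 104, 100, 106, 113, 118, 122, 125, 127, 127, 125, 120, 115, 113, 112, 113, 114, 114, 114, 114, 114, 114, 114, 115]
peg 261 [106, 111, 111, 107, 104, 104, 109, 116, 121, 123, 123, 116, 102, 95, 98, 103, 108, 112, 114, 115, 115, 113, 109, 100, 91, 87, 88, 90, 93, 97, 99, 99, 97, 95, 93]
peg 264 [101, 101, 97, 96, 97, 99, 104, 107, 112, 116, 116, 107, 97, 95, 98, 101, 105, 108, 110, 110, 110, 110, 109, 110, 113, 112, 108, 102, 98, 98, 101, 105, 110, 116, 120]
peg 267 [66, 63, 65, 77, 92, 102, 104, 101, 99, 97, 95, 92, 93, 96, 100, 104, 107, 109, 110, 110, 109, 109, 110, 117, 124, 128, 129, 127, 123, 120, 119, 119, 120, 122, 127]
peg 270 [63, 66, 69, 70, 7
[... 343 characters left out ...]
 119, 139, 156, 170, 179, 172, 140, 108, 98, 100, 104, 107, 109, 110, 110, 109, 108, 108, 107, 104, 101, 101, 105, 111, 115, 114, 110, 107, 107, 110, 114]
peg 279 [132, 167, 197, 214, 222, 226, 227, 227, 223, 197, 148, 109, 99, 102, 106, 108, 109, 110, 110, 109, 108, 113, 122, 127, 128, 125, 122, 116, 108, 102, 100, 103, 109, 114, 118]
peg 282 [208, 225, 228, 228, 228, 228, 228, 226, 215, 182, 136, 106, 100, 103, 106, 108, 110, 110, 109, 108, 109, 114, 123, 128, 129, 130, 130, 129, 128, 125, 120, 114, 109, 101, 94]
peg 285 [212, 225, 228, 228, 227, 228, 228, 227, 217, 186, 144, 112, 103, 105, 108, 110, 110, 109, 108, 108, 110, 117, 125, 129, 129, 129, 130, 130, 129, 126, 115, 98, 82, 72, 67]
```

```bash
python3 - <<'E'
from pathsim import *
for z in (.1,.088,.03): rel(*toolfor('A',(.6754,.0653,z),-75),tag=str(z))
E
```

```text
0.1 shift [-0.05, 0.48, 0.39] turn [0.02, 0.01, 0.04] rows>= 0.2
0.088 shift [-0.05, 0.84, 0.7] turn [0.02, 0.01, 0.04] rows>= 0.4
0.03 shift [-0.06, 2.62, 2.19] turn [0.02, 0.01, 0.04] rows>= 1.4
```

Call:
carry_out --commands '[[[255,-0.05,0.2,0.15,0.02,0.01,0.04],[255,-0.05,0.48,0.39,0.02,0.01,0.04],[255,-0.05,0.66,0.55,0.02,0.01,0.04],[255,-0.05,0.84,0.7,0.02,0.01,0.04],[255,-0.05,0.84,0.7,0.02,0.01,0.04]]]'

```text
time: 32.62
ee_pos: [0.6729, 0.0745, 0.1574]
eef_rot: [0.898, 0.119, -0.056, -0.42]
ft_force: [0.5, 0.6, -1.0]
width: 0.0519
```

```bash
python3 rd.py; python3 - <<'E'
from pathsim import *
import cv2
c,m,Rb=bottle('A');print(c.round(4),m.round(4),Rb.as_matrix()[:,0].round(4))
s=r.camera("scene"); a=cv2.resize(s[215:305,375:435],None,fx=6.6,fy=6.6,interpolation=cv2.INTER_CUBIC)
s=r.camera("side"); b=cv2.resize(s[150:240,255:315],None,fx=6.6,fy=6.6,interpolation=cv2.INTER_CUBIC)
cv2.imwrite("pics/e19.png",cv2.convertScaleAbs(np.hstack([a,b]),alpha=1.4,beta=-20))
for z in (.08,.03): rel(*toolfor('A',(.6754,.0653,z),-75),tag=str(z))
E
```

```text
32.625 q [-0.126, 0.84, 0.538, 1.224, -1.078, 1.783, 0.744] p [0.6729, 0.0745, 0.1574] R [0.8979, 0.1187, -0.0561, -0.4202] F [0.5, 0.6, -1.0] w 0.0519
[0.6753 0.0655 0.1424] [0.6752 0.0655 0.0874] [-1.1e-03  4.0e-04 -1.0e+00]
0.08 shift [-0.01, 0.25, 0.21] turn [-0.0, -0.0, -0.0] rows>= 0.1
0.03 shift [-0.01, 1.79, 1.49] turn [-0.0, -0.0, -0.0] rows>= 0.9
```

View pics/e19.png

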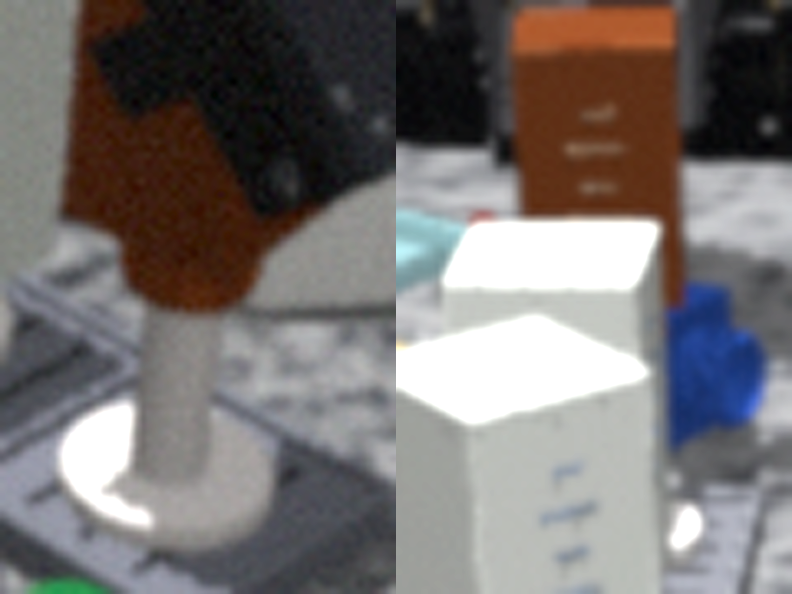

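Call:
carry_out --commands '[[[255,-0.02,0.2,0.16,0,0,0],[255,-0.02,0.4,0.33,0,0,0],[255,-0.02,0.6,0.5,0,0,0],[255,-0.02,0.6,0.5,0,0,0]]]'

```text
time: 33.22
ee_pos: [0.6723, 0.0744, 0.1378]
eef_rot: [0.898, 0.119, -0.056, -0.42]
ft_force: [0.1, 0.3, -1.6]
width: 0.052
```

```bash
python3 rd.py; python3 - <<'E'
from pathsim import *
import cv2
c,m,Rb=bottle('A');print(c.round(4),m.round(4),Rb.as_matrix()[:,0].round(4))
s=r.camera("scene"); a=cv2.resize(s[215:305,375:435],None,fx=6.6,fy=6.6,interpolation=cv2.INTER_CUBIC)
cv2.imwrite("pics/e20.png",cv2.convertScaleAbs(a,alpha=1.4,beta=-20))
for z in (.04,.03): rel(*toolfor('A',(.6752,.0653,z),-75),tag=str(z))
E
```

```text
33.225 q [-0.125, 0.859, 0.533, 1.236, -1.081, 1.763, 0.767] p [0.6723, 0.0744, 0.1378] R [0.8979, 0.1187, -0.0562, -0.4202] F [0.1, 0.3, -1.6] w 0.052
[0.6747 0.0653 0.1228] [0.6747 0.0654 0.0678] [-1.3e-03  5.0e-04 -1.0e+00]
0.04 shift [0.01, 0.87, 0.72] turn [-0.01, 0.0, -0.01] rows>= 0.5
0.03 shift [0.01, 1.18, 0.98] turn [-0.01, 0.0, -0.01] rows>= 0.6
```

View pics/e20.png

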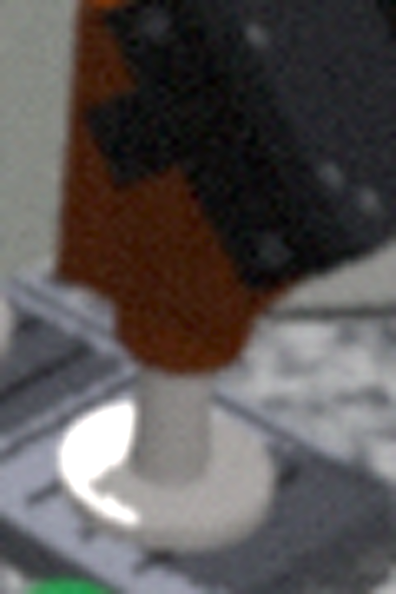

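Call:
carry_out --commands '[[[255,0,0.25,0.2,0,0,0],[255,0,0.5,0.41,0,0,0],[255,0,0.75,0.62,0,0,0],[255,0,1.0,0.83,0,0,0],[255,0.01,1.1,0.92,0,0,0],[255,0.01,1.18,0.98,0,0,0],[255,0.01,1.18,0.98,0,0,0]]]'

```text
time: 34.15
ee_pos: [0.6728, 0.0742, 0.0999]
eef_rot: [0.898, 0.119, -0.056, -0.42]
ft_force: [0.3, 0.9, -0.5]
width: 0.0519
```

```bash
python3 rd.py; python3 - <<'E'
from pathsim import *
import cv2
c,m,Rb=bottle('A');print(c.round(4),m.round(4),Rb.as_matrix()[:,0].round(4))
s=r.camera("scene"); a=cv2.resize(s[215:305,375:435],None,fx=6.6,fy=6.6,interpolation=cv2.INTER_CUBIC)
cv2.imwrite("pics/e21.png",cv2.convertScaleAbs(a,alpha=1.4,beta=-20))
for z in (.024,.022): rel(*toolfor('A',(.6752,.0653,z),-75),tag=str(z))
E
```

```text
34.15 q [-0.12, 0.901, 0.522, 1.25, -1.089, 1.727, 0.808] p [0.6728, 0.0742, 0.0999] R [0.8979, 0.1188, -0.0559, -0.4202] F [0.3, 0.9, -0.5] w 0.0519
[0.6752 0.0652 0.0849] [0.6752 0.0652 0.0299] [-6.e-04  4.e-04 -1.e+00]
0.024 shift [-0.0, 0.19, 0.16] turn [-0.01, -0.0, -0.0] rows>= 0.1
0.022 shift [-0.0, 0.25, 0.21] turn [-0.01, -0.0, -0.0] rows>= 0.1
```

View pics/e21.png

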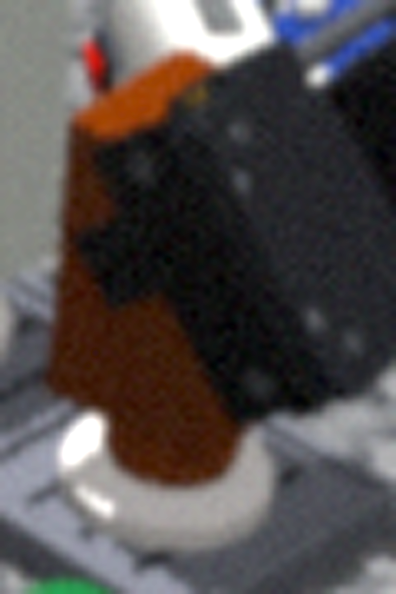

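Small steps to contact.

Call:
carry_out --commands '[[[255,0,0.06,0.05,0,0,0],[255,0,0.12,0.1,0,0,0],[255,0,0.17,0.14,0,0,0],[255,0,0.17,0.14,0,0,0]]]'

```text
time: 34.7
ee_pos: [0.6728, 0.0742, 0.0944]
eef_rot: [0.898, 0.119, -0.056, -0.42]
ft_force: [-0.3, -0.8, -1.1]
width: 0.0519
```

Call:
carry_out --commands '[[[255,0,0.03,0.025,0,0,0],[255,0,0.06,0.05,0,0,0],[255,0,0.06,0.05,0,0,0]]]'

```text
time: 35.08
ee_pos: [0.6729, 0.0742, 0.0942]
eef_rot: [0.898, 0.119, -0.055, -0.421]
ft_force: [-2.3, -1.2, 8.4]
width: 0.0518
```

Call:
carry_out --commands '[[[255,0,0.03,0.025,0,0,0],[255,0,0.06,0.05,0,0,0],[255,0,0.06,0.05,0,0,0]]]'

```text
time: 35.45
ee_pos: [0.6729, 0.0741, 0.0941]
eef_rot: [0.897, 0.12, -0.055, -0.421]
ft_force: [-4.0, -2.9, 11.8]
width: 0.052
```

Call:
carry_out --commands '[[[255,0,-0.05,-0.04,0,0,0],[255,0,-0.05,-0.04,0,0,0]]]'

```text
time: 35.7
ee_pos: [0.673, 0.0741, 0.0956]
eef_rot: [0.897, 0.12, -0.055, -0.421]
ft_force: [-0.4, -0.3, -0.4]
width: 0.052
```

```bash
python3 rd.py; python3 - <<'E'
from pathsim import *
import cv2
c,m,Rb=bottle('A');print(c.round(4),m.round(4),Rb.as_matrix()[:,0].round(4))
s=r.camera("scene"); cv2.imwrite("pics/s22.png",cv2.resize(s[190:370,330:560],None,fx=3.4,fy=3.4,interpolation=cv2.INTER_CUBIC))
s=r.camera("side"); cv2.imwrite("pics/d22.png",cv2.resize(s[110:290,220:450],None,fx=3.4,fy=3.4,interpolation=cv2.INTER_CUBIC))
E
```

```text
35.7 q [-0.118, 0.907, 0.52, 1.251, -1.091, 1.723, 0.816] p [0.673, 0.0741, 0.0956] R [0.8973, 0.1198, -0.055, -0.4213] F [-0.4, -0.3, -0.4] w 0.052
[0.6755 0.0651 0.0807] [0.6756 0.0653 0.0257] [ 0.0014  0.0032 -1.    ]
```

View pics/s22.png

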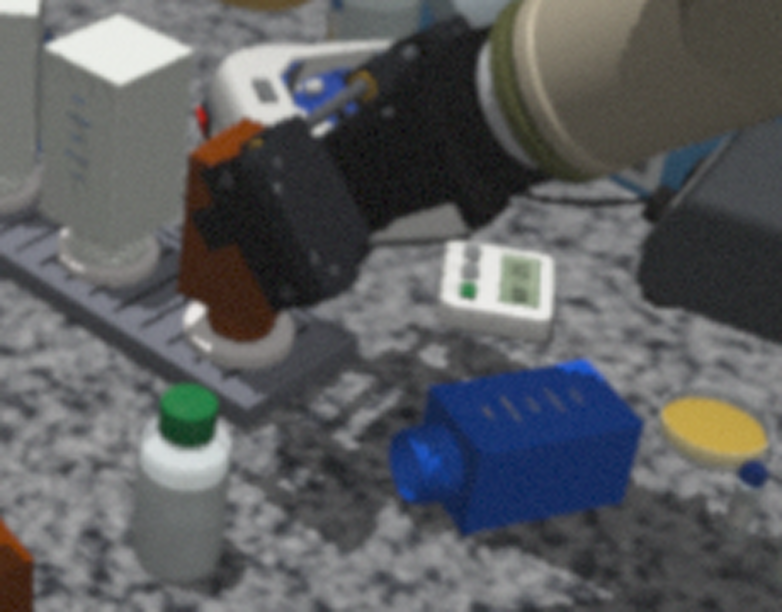

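View pics/d22.png

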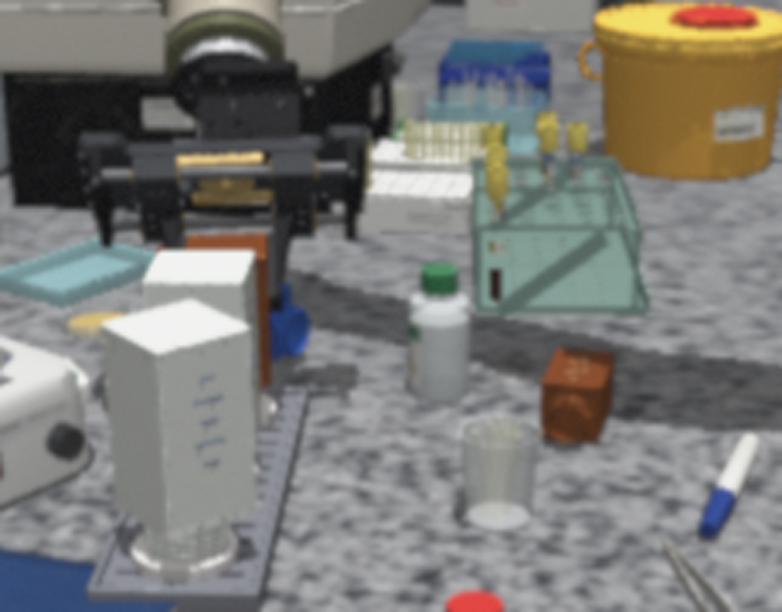

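Call:
carry_out --commands '[[[255,0,0.04,0.035,0,0,0],[255,0,0.05,0.042,0,0,0],[200,0,0.05,0.042,0,0,0],[80,0,0.05,0.042,0,0,0],[20,0,0.05,0.042,0,0,0],[20,0,0.05,0.042,0,0,0],[20,0,0.05,0.042,0,0,0],[20,0,0.05,0.042,0,0,0]]]'

```text
time: 36.8
ee_pos: [0.6729, 0.0742, 0.0937]
eef_rot: [0.897, 0.12, -0.055, -0.421]
ft_force: [-1.1, -1.2, -0.8]
width: 0.0795
```

```bash
python3 rd.py; python3 - <<'E'
from bench import r
import cv2
cv2.imwrite("pics/w23.png",r.camera("wrist"))
s=r.camera("scene"); cv2.imwrite("pics/s23.png",cv2.resize(s[190:370,330:560],None,fx=3.4,fy=3.4,interpolation=cv2.INTER_CUBIC))
E
```

```text
36.8 q [-0.118, 0.91, 0.519, 1.251, -1.091, 1.722, 0.818] p [0.6729, 0.0742, 0.0937] R [0.8973, 0.1197, -0.0553, -0.4213] F [-1.1, -1.2, -0.8] w 0.0795
```

View pics/w23.png

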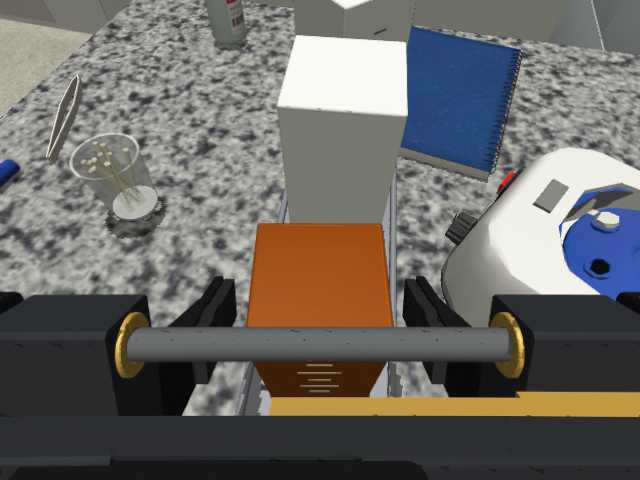

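View pics/s23.png

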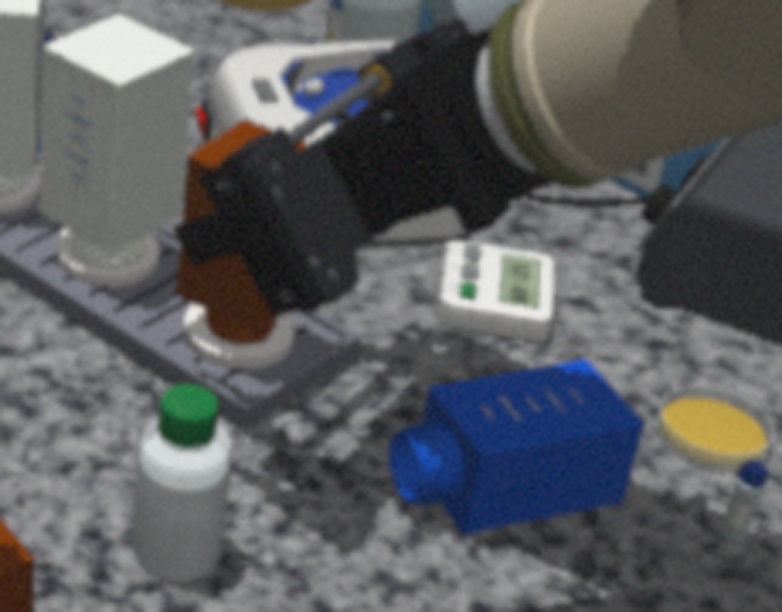

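Released (opening 79.5 mm); the amber bottle stands on its seat. Retreat along the tool axis.

Call:
carry_out --commands '[[[20,0,0,-0.3,0,0,0],[20,0,0,-0.8,0,0,0],[20,0,0,-1.5,0,0,0],[20,0,0,-2.5,0,0,0],[20,0,0,-3.5,0,0,0],[20,0,0,-4.5,0,0,0],[20,0,0,-4.5,0,0,0]]]'

```text
time: 37.78
ee_pos: [0.696, -0.0123, 0.1668]
eef_rot: [0.898, 0.119, -0.054, -0.42]
ft_force: [0.0, -0.1, 0.8]
width: 0.0802
```

```bash
python3 rd.py; python3 - <<'E'
from bench import r
import cv2
cv2.imwrite("pics/w24.png",r.camera("wrist"))
s=r.camera("scene"); cv2.imwrite("pics/s24.png",s)
cv2.imwrite("pics/s24c.png",cv2.resize(s[170:310,290:470],None,fx=4.2,fy=4.2,interpolation=cv2.INTER_CUBIC))
s=r.camera("side"); cv2.imwrite("pics/d24c.png",cv2.resize(s[170:310,220:400],None,fx=4.2,fy=4.2,interpolation=cv2.INTER_CUBIC))
E
```

```text
37.775 q [0.016, 0.938, 0.547, 1.032, -1.082, 1.899, 0.752] p [0.696, -0.0123, 0.1668] R [0.8979, 0.119, -0.0539, -0.4203] F [0.0, -0.1, 0.8] w 0.0802
```

View pics/s24c.png

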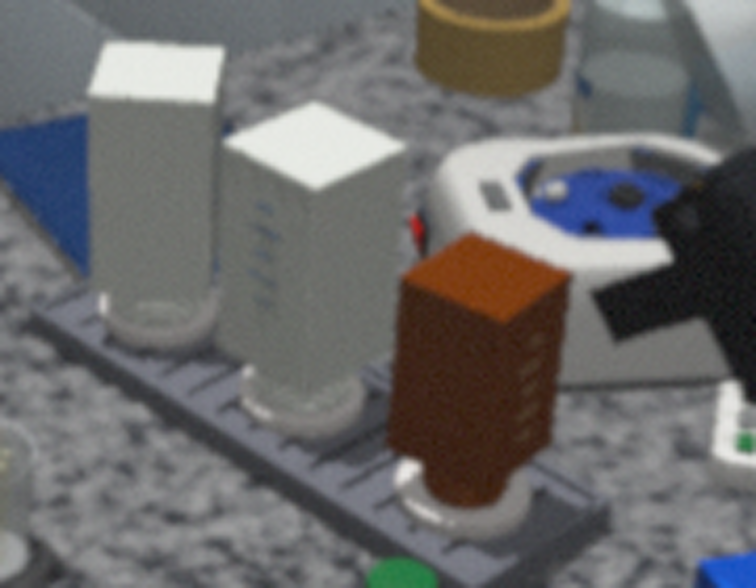

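View pics/d24c.png

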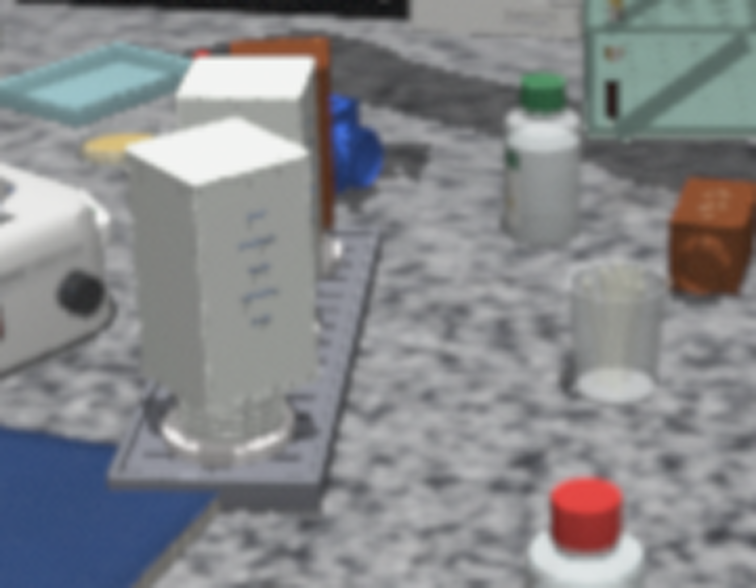

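View pics/w24.png

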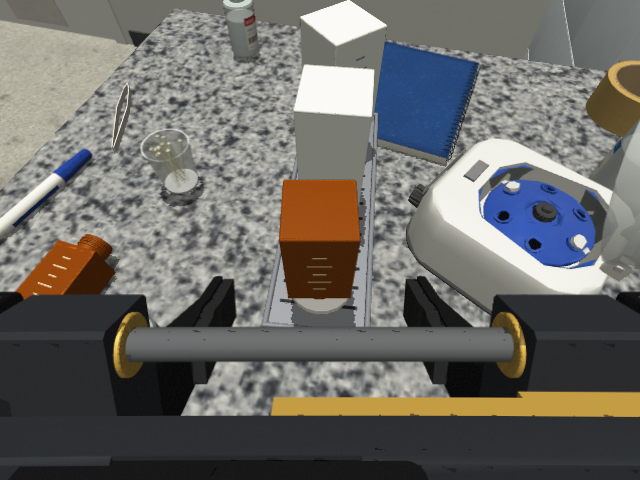

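```bash
python3 - <<'E'
from bench import r
from h import *
I=r.camera_info("scene");S=r.camera_info("side")
for n,pts,z in(("amber",[(402,280),(475,235),(571,275),(506,322)],.132),("white",[(107,43),(224,47),(217,102),(90,95)],.152),("used",[(222,145),(315,101),(405,148),(317,188)],.152)):
    f=np.array([onz(I,290+a/4.2,170+b/4.2,z) for a,b in pts]); print(n,f.mean(0).round(4),[round(np.linalg.norm(f[i]-f[i-1]),4) for i in range(4)])
f=np.array([onz(S,220+a/4.2,170+b/4.2,.152) for a,b in [(128,154),(238,118),(308,155),(197,186)]]); print("white side",f.mean(0).round(4),[round(np.linalg.norm(f[i]-f[i-1]),4) for i in range(4)])
print("seats thick scene (.6448,.2622) side (.6449,.2697); thin (.6766,.0648)")
E
```

```text
amber [0.6734 0.0583 0.132 ] [np.float64(0.0492), np.float64(0.0505), np.float64(0.0476), np.float64(0.0481)]
white [0.644  0.2577 0.152 ] [np.float64(0.0563), np.float64(0.056), np.float64(0.0587), np.float64(0.0581)]
used [0.6602 0.1597 0.152 ] [np.float64(0.0545), np.float64(0.0612), np.float64(0.0578), np.float64(0.0545)]
white side [0.6398 0.2759 0.152 ] [np.float64(0.0517), np.float64(0.0615), np.float64(0.0595), np.float64(0.0551)]
seats thick scene (.6448,.2622) side (.6449,.2697); thin (.6766,.0648)
```

```bash
python3 -c "
from bench import r
s=r.read_state();print(s['time'],s['ft_force'].round(2));r.close_job()"
```

```text
37.925 [ 0.42 -0.06 -1.56]
the job is handed in; nothing more can be done
```

I put both bottles upside down on their pegs, the large white one on the thick peg and the small amber one on the thin peg. I let go of both and handed the job in at 37.9 s; no verdict was reported.

- **How it went:** I lowered the white bottle until the force sensor read about 3 N and the amber one until it read about 12 N. I then backed the amber one off about 1.4 mm, set it down again and released it. I could not grip the amber bottle at a useful angle where it lay. I first moved it to a clear spot on the bench, then picked it up again and turned it over.
- **Last checks:** In the final pictures both bottles stand upright with their rims on the seats, and the gripper is clear of them. The red-capped bottle, green-capped bottle and tip cup look unmoved; I judged that by eye and did not measure it.
- **Position and tilt:** Measured from the scene camera, the white bottle's top sits over its seat about the same way as the fixed used bottle's does, within roughly 1 mm. The amber bottle's top is about 3 to 4 mm further off. If that is real it means a tilt of about 2°, but its measured edges were also 2 to 4 mm short, so I take it as measuring error.
- **What disagreed:** The scene and side cameras differed by up to about 8 mm along y (18 mm on the white bottle's top). So I lined the necks up with the pegs inside the same picture instead. The thin peg was mostly hidden from the side camera, so that alignment relied mainly on the scene camera.
- **Minor contact:** While reaching for the amber bottle, the gripper body touched something with about 5 N. It was probably a yellow-topped tube in the green rack beside the bottle; the force went away after I moved about 3.5 mm clear.

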